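# Measure a dry heel stack in the luthier's gauge jig

### The job

First zero the readout: with the gauge slide home, twist its knob clockwise to the stop and let it spring back. Then move the pale offcut from the jig's trough into the scrap tray, stand every dark heel block on the bench in the trough in any order, thickness along the trough, and slide them with the pusher under the steel bridge until the row is tight between stop and pusher. Finally draw the sprung gauge slide out until its white line is level with the pusher's pointer, hold it there for a good second and let it go back home, take the same reading a second time, and leave the slide home, the row tight and the other things on the bench where they are.

Things in the scene. Friction and masses are not known exactly. Their poses are not given: they have to be found in the camera images.
- jig: base 134x370x12 mm (x -37 to 97); origin on the bench under its trough, which runs along y: floor 12 mm up, 58 mm wide between side rails 5 mm high, end stop at the -y end, pusher at the +y end. A bridge (2 steel crossbars, underside 48, top 53 mm above the bench, on cheeks in line with the rails) covers the 32 mm next to the stop. The spring gauge runs alongside at x = +72 mm (rail top 20 mm up)
- stop (a point): foot of the end stop's face, on the trough's centre line and floor (z 12 mm); axes as the jig's: +y points along the trough towards the pusher
- pusher_face (a point): foot of the pusher's flat face (46 wide, up to 41 mm above the bench), on the trough's centre line, axes as the jig's; its y from the stop is the length of the row. It slides with 3 N friction
- pusher_handle (a point): grip point of the pusher's upright wooden handle, 55 mm behind the face (+y), 50 mm above the bench; the handle is 14 mm thick along y, 24 wide along x, from 24 to 66 mm above the bench; the pusher's sole under it is 24 mm high
- pusher (a joint): pusher travel towards the stop in m: 0 fully open; the gap from stop to pusher face is 0.235 minus this
- pointer (a point): tip of the thin steel pointer that reaches from the pusher towards the gauge, 52 mm from the trough's centre line, exactly level (in jig y) with the pusher's face
- slide_tab (a point): grip point of the gauge slide's upright dark steel tab, 50 mm above the bench: tab 12 mm thick along jig y, 20 wide along x, 28 to 65 mm above the bench, with a white line along the middle of its top; at home it is level with the stop. There is a black spring housing 48 mm behind it, 48 mm high
- slide (a joint): how far the gauge slide is drawn out along jig +y, in m: 0 home, most 0.17; level with the pointer when it equals the gap between stop and pusher face. A spring pulls it home (3 N at home, 50 N/m)
- readout: grey readout box 100x90x45 mm fixed on the bench, black screen and the zero knob on its top; origin under its centre
- knob_grip (a point): grip point of the zero knob, on its vertical axis, 75 mm above the bench; the knob is a black bar 46 long (the point's x) and 12 thick (y), 57 to 85 mm above the bench. The point turns with the knob
- knob (a joint): turn of the zero knob in rad, clockwise from above: 0 at rest, 1.2 at its stop; a spring turns it back
- tray: open plywood scrap tray 120x120x35 mm with 5 mm walls, fixed; origin under its centre
- offcut: pale wooden offcut 20 (x) x 60 (y) x 24 mm high, lying in the trough at the start; origin at the centre of its underside
- block1: dark wooden heel block, standing: 46 wide (x), 32 thick (y), 28 mm high; origin at the centre of its underside; may be absent. In the trough its thickness lies along the trough
- block2: dark wooden heel block, standing: 46 wide (x), 35 thick (y), 28 mm high; origin at the centre of its underside; may be absent. In the trough its thickness lies along the trough
- block3: dark wooden heel block, standing: 46 wide (x), 38 thick (y), 28 mm high; origin at the centre of its underside; may be absent. In the trough its thickness lies along the trough
- block4: dark wooden heel block, standing: 46 wide (x), 41 thick (y), 28 mm high; origin at the centre of its underside; may be absent. In the trough its thickness lies along the trough
- glue: white plastic glue bottle, 48 dia x 130 high; not part of the job
- jar: small glass jar, 44 dia x 60 high; not part of the job
- weight: brass weight, 40 dia x 46 high; not part of the job
- hammer: hammer lying flat; not part of the job
- driver: screwdriver lying flat; not part of the job
- mug: white mug, 76 dia x 85 high; not part of the job
- sander: cork sanding block 70x40x28; not part of the job
Not all that is in view belongs to the job. Several things have the shape of the offcut; the one meant has the colours described above.

How it is judged:
On the way, in this order (a step that is already met when the one before it is completed fails the run):
1. zero knob twisted to its stop with the gauge slide home (value of joint knob above 1.1 rad and value of joint slide below 0.006 m), for 0.1 s.
2. zero knob let go and sprung back (value of joint knob below 0.1 rad), for 0.1 s.
3. offcut in the tray, all blocks in the trough in a tight row between stop and pusher, gauge slide still home (x of block1 in the frame of stop between -0.01 and 0.01 m and z of block1 in the frame of stop between -0.006 and 0.006 m and angle between each of block1, block2, block3, block4's own z axis and vertical below 0.12 rad and y of each of block1, block2, block3, block4 in the frame of stop above 0 m and y of each of block1, block2, block3, block4 in the frame of pusher_face below 0 m and x of block2 in the frame of stop between -0.01 and 0.01 m and z of block2 in the frame of stop between -0.006 and 0.006 m and x of block3 in the frame of stop between -0.01 and 0.01 m and z of block3 in the frame of stop between -0.006 and 0.006 m and x of block4 in the frame of stop between -0.01 and 0.01 m and z of block4 in the frame of stop between -0.006 and 0.006 m and (distance between block1 and block2 below 0.0385 m or distance between block1 and block3 below 0.04 m or distance between block1 and block4 below 0.0415 m) and (distance between block2 and block1 below 0.0385 m or distance between block2 and block3 below 0.0415 m or distance between block2 and block4 below 0.043 m) and (distance between block3 and block1 below 0.04 m or distance between block3 and block2 below 0.0415 m or distance between block3 and block4 below 0.0445 m) and (distance between block4 and block1 below 0.0415 m or distance between block4 and block2 below 0.043 m or distance between block4 and block3 below 0.0445 m) and (y of block1 in the frame of stop below 0.02 m or y of block2 in the frame of stop below 0.0215 m or y of block3 in the frame of stop below 0.023 m or y of block4 in the frame of stop below 0.0245 m) and (y of block1 in the frame of pusher_face above -0.02 m or y of block2 in the frame of pusher_face above -0.0215 m or y of block3 in the frame of pusher_face above -0.023 m or y of block4 in the frame of pusher_face above -0.0245 m) and y of pusher_face in the frame of stop below 0.152 m and x of offcut in the frame of tray between -0.056 and 0.056 m and y of offcut in the frame of tray between -0.056 and 0.056 m and z of offcut in the frame of tray below 0.035 m and value of joint slide below 0.006 m), for 0.2 s.
4. gauge slide held level with the pusher's pointer (within 5 mm) for 0.8 s, row still tight (x of block1 in the frame of stop between -0.01 and 0.01 m and z of block1 in the frame of stop between -0.006 and 0.006 m and angle between each of block1, block2, block3, block4's own z axis and vertical below 0.12 rad and y of each of block1, block2, block3, block4 in the frame of stop above 0 m and y of each of block1, block2, block3, block4 in the frame of pusher_face below 0 m and x of block2 in the frame of stop between -0.01 and 0.01 m and z of block2 in the frame of stop between -0.006 and 0.006 m and x of block3 in the frame of stop between -0.01 and 0.01 m and z of block3 in the frame of stop between -0.006 and 0.006 m and x of block4 in the frame of stop between -0.01 and 0.01 m and z of block4 in the frame of stop between -0.006 and 0.006 m and (distance between block1 and block2 below 0.0385 m or distance between block1 and block3 below 0.04 m or distance between block1 and block4 below 0.0415 m) and (distance between block2 and block1 below 0.0385 m or distance between block2 and block3 below 0.0415 m or distance between block2 and block4 below 0.043 m) and (distance between block3 and block1 below 0.04 m or distance between block3 and block2 below 0.0415 m or distance between block3 and block4 below 0.0445 m) and (distance between block4 and block1 below 0.0415 m or distance between block4 and block2 below 0.043 m or distance between block4 and block3 below 0.0445 m) and (y of block1 in the frame of stop below 0.02 m or y of block2 in the frame of stop below 0.0215 m or y of block3 in the frame of stop below 0.023 m or y of block4 in the frame of stop below 0.0245 m) and (y of block1 in the frame of pusher_face above -0.02 m or y of block2 in the frame of pusher_face above -0.0215 m or y of block3 in the frame of pusher_face above -0.023 m or y of block4 in the frame of pusher_face above -0.0245 m) and y of pusher_face in the frame of stop below 0.152 m and y of slide_tab in the frame of pointer between -0.005 and 0.005 m), for 0.8 s.
5. gauge slide back home (value of joint slide below 0.006 m), for 0.2 s.
6. second reading: gauge slide held level with the pusher's pointer (within 5 mm) for 0.8 s, row still tight (all of step 4), for 0.8 s.
7. gauge slide back home again (value of joint slide below 0.006 m), for 0.2 s.
At the end, for the whole second after the job is handed in: all blocks upright on the trough floor in one tight row (gaps under about 4 mm) between end stop and pusher, offcut inside the scrap tray, gauge slide home within 6 mm, knob sprung back, everything at rest (all of step 3 and linear speed of each of block1, block2, block3, block4, offcut below 0.02 m/s and value of joint knob below 0.1 rad); the robot touches nothing.
It fails at once if a bystander moved by more than 4 cm (distance of any of glue, jar, weight, hammer, driver, mug, sander from where it was at the start of the episode above 0.04 m).
Of block1, block2, block3, block4 only 3 to 4 are there at a start; the rules pass over those that are not, and their reading is None.
At some moment in a run one of block1, block2, block3, block4 may be knocked a few centimetres aside while the robot is not near it.
Once in a run the grip may slacken for a moment while it holds something.
It also fails if it takes over 210 s, if anything falls off the work surface, if the arm or the gripper's body presses on something with over 40 N, if the wrist force passes 120 N, or if a joint passes its speed limit or range.

### The arm

A 6-joint arm with a two-finger parallel gripper is mounted at the origin on the work surface. World frame = base frame: x ahead of the robot, y to its left, z up, the work surface at z = 0. Lengths are in m, angles in rad, forces in N, time in s.
With the tool pointing down it reaches from about 0.375 to 0.975 m from the base axis. Payload 3.8 kg.
Tool frame: the origin (TCP) lies at the very end of the fingers, on their centre line; the grasp point (between the pads) lies 19 mm behind it; y points along the fingers, z is the direction in which the jaws open and shut, and the axes are right-handed (so a half turn about y gives the same grasp; the last joint's range is limited). The gripper opens to 88 mm and grips with 3 to 60 N. Pads are 18 mm wide; open, the fingers measure 123 mm over their backs; the gripper's body (75 mm by 187 mm) begins 45 mm behind the grasp point.
Start: joints at [-1.252, 0.264, 1.604, -0, 1.274, -0.037], TCP at [0.235, -0.633, 0.239] pointing down, gripper open.
Joint ranges: [-2.63, 2.63], [-0.94, 2.18], [0.31, 2.57], [-1.31, 4.45], [0, 2.66], [-2.55, 2.55]. Speed limits (rad/s): [2.57, 2.57, 3.14, 3.14, 3.14, 3.14].

### API

Orientations are given as a rotation vector (axis times angle).
In Python, from workcell import ctrl gives the robot as it stands.
- The arm moves only by the tool play_rows, never from a script. Its argument "targets" is a list of rows, each an object of numbers: "dx", "dy", "dz": the shift along the world's x, y, z in m; "wx", "wy", "wz": the turn, a rotation vector about the world's x, y, z in degrees; "gripper": the finger opening in m, from 0 to 0.0881. In form: [{"dx": .., "dy": .., "dz": .., "wx": .., "wy": .., "wz": .., "gripper": ..}, ...]. A call has 1 to 20 rows; each row shifts and turns the pose as measured when the row begins; what a row does not reach is not made up. A row lasts 1/10 s, in which the tool goes at most 50 mm and 8.59 degrees, less where a joint would pass 70% of its speed; a pose out of reach is approached as far as the arm can. A call with a gripper value outside its range is refused whole. The fingers move at their own pace and stop on an object; "squeeze" is the grip in N (left out, the last holds). Time passes only in rows, so rows that do not move let the fingers close. It gives the time, the measured TCP pose, the force and the opening at its end, in the units of the state.
- ctrl.get_obs(): the state, without advancing time (a new reading comes with each control period).
- ctrl.capture(name): name is "scene" or "top" or "wrist"; returns the picture (384x512x3 uint8, red, green, blue); there is no depth.
- ctrl.get_calibration(name): a dict with "fx", "fy", "cx", "cy" (pixels), "rvec" (rotation vector, rad) and "tvec" (3), from world to camera coordinates, as OpenCV has them. Camera axes: x right, y down, z forward; pixel columns grow to the right and rows downward; lengths in m; the calibration is good to about 2 mm. A picture is of the moment at which its call begins: read the wrist's pose just before it. get_calibration takes no time and is no camera call; for the wrist camera it gives the pose at the moment of the call.
- ctrl.finish_job(): hands the job in, once; it reports no verdict.
The state is a dict: "time_s": time; "joint_pos": joint angles; "dq": joint speeds; "tau": joint torques, N m; "position": TCP position; "eef_rot": TCP orientation; "ft_force": force on the tool from outside, world axes, zero at the start; "wrist_torque": the same for the moment, N m; "gripper_width": finger opening in m.
Only numpy, scipy, OpenCV 4.12 (cv2) and the standard library are available. Lean on these libraries where they do the work, as an engineer would, in place of code of your own. Each camera call takes 0.05 s, during which the arm holds its last target.

## Working session

There is one attempt and no reset: what is moved stays moved. The work goes in short steps, Python scripts to look and compute and a tool call to move; the robot and the scene stay as the last step left them, time stands still between calls to the robot, and variables do not carry over. Pictures are saved under pics/ and viewed, and the job is handed in when it is done.

Besides the shell and the picture viewer there is one more tool, called after "Call:" as name([rows], argument=value, ...), one row to a line, values as JSON. play_rows: Moves the arm, as the interface text tells. Its arguments: {"type":"object","properties":{"targets":{"type":"array","items":{"type":"object","properties":{"dx":{"type":"number"},"dy":{"type":"number"},"dz":{"type":"number"},"wx":{"type":"number"},"wy":{"type":"number"},"wz":{"type":"number"},"gripper":{"type":"number"}}}},"squeeze":{"type":"number"}},"required":["targets"]}

```bash
ls; mkdir -p pics
cat > h.py <<'E'
import numpy as np,cv2
from workcell import ctrl
def cap(n,name):
    im=ctrl.capture(n); cv2.imwrite(f'pics/{name}.png',im[:,:,::-1]); return im
def cal(n):
    c=ctrl.get_calibration(n); R=cv2.Rodrigues(np.array(c['rvec'],float))[0]; return c,R,np.array(c['tvec'],float)
def unp(n,u,v,z,C=None):
    c,R,t=C or cal(n)
    d=R.T@np.array([(u-c['cx'])/c['fx'],(v-c['cy'])/c['fy'],1]); o=-R.T@t
    return o+d*(z-o[2])/d[2]
def proj(n,P,C=None):
    c,R,t=C or cal(n); p=np.asarray(P)@R.T+t
    return np.stack([p[...,0]/p[...,2]*c['fx']+c['cx'],p[...,1]/p[...,2]*c['fy']+c['cy']],-1)
def tri(obs):
    A=[];b=[]
    M=np.zeros((3,3));v=np.zeros(3)
    for n,u,w,C in obs:
        c,R,t=C or cal(n); d=R.T@np.array([(u-c['cx'])/c['fx'],(w-c['cy'])/c['fy'],1]); d/=np.linalg.norm(d); o=-R.T@t
        P=np.eye(3)-np.outer(d,d); M+=P; v+=P@o
    return np.linalg.solve(M,v)
def crop(im,x0,y0,x1,y1,name,s=4):
    cv2.imwrite(f'pics/{name}.png',cv2.resize(im[y0:y1,x0:x1,::-1],None,fx=s,fy=s,interpolation=cv2.INTER_CUBIC))
E
python3 - <<'E'
from h import *
print(ctrl.get_obs())
for n in ['scene','top','wrist']:
    print(n,cal(n)[0], -cal(n)[1].T@cal(n)[2])
    cv2.imwrite(f'pics/{n}0.png',ctrl.capture(n)[:,:,::-1])
E
```

```text
pics
{'time_s': 0.0, 'joint_pos': array([-1.25189600e+00,  2.64734634e-01,  1.60537579e+00, -6.76519367e-05,
        1.27368783e+00, -3.68693773e-02]), 'dq': array([ 0.00030411, -0.00013863, -0.00032089,  0.00050587,  0.00011168,
        0.00252471]), 'tau': array([ 1.08900936e-04, -5.02112031e+01, -3.56872416e+01,  7.28702964e-02,
        2.93278461e-02, -1.48598210e-04]), 'position': array([ 0.2348843 , -0.63205549,  0.23739951]), 'eef_rot': array([-0.36498328,  2.03008911, -2.02560859]), 'ft_force': array([ 1.25021837, -0.30211201,  0.2094014 ]), 'wrist_torque': array([ 0.01840522, -0.01384774,  0.02698055]), 'gripper_width': 0.08822060635604854}
scene {'fx': 441.6536095975351, 'fy': 441.6536095975351, 'cx': 258.47950642568924, 'cy': 184.7590365814524, 'rvec': array([ 2.35392128,  0.80566882, -0.28988452]), 'tvec': array([-0.42916241, -0.22953471,  1.33826047])} [ 0.96658611 -0.53609099  0.89784486]
top {'fx': 494.77845516882974, 'fy': 494.77845516882974, 'cx': 255.68290282826885, 'cy': 193.95265716738248, 'rvec': array([ 2.17627407, -2.15176579,  0.15818429]), 'tvec': array([-0.03941196,  0.54870959,  1.4311713 ])} [ 0.36247656 -0.00723535  1.48978025]
wrist {'fx': 279.3520789698494, 'fy': 279.3520789698494, 'cx': 258.36601258940755, 'cy': 193.87684261993547, 'rvec': array([-2.34687263,  1.62971876,  0.27366546]), 'tvec': array([-0.6742656 , -0.0441784 ,  0.38957908])} [ 0.31520475 -0.60247428  0.38213661]
```

View pics/scene0.png

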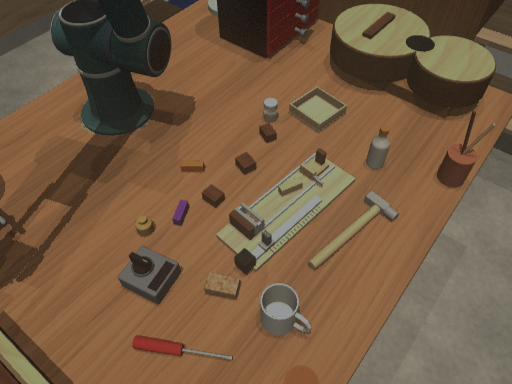

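View pics/top0.png

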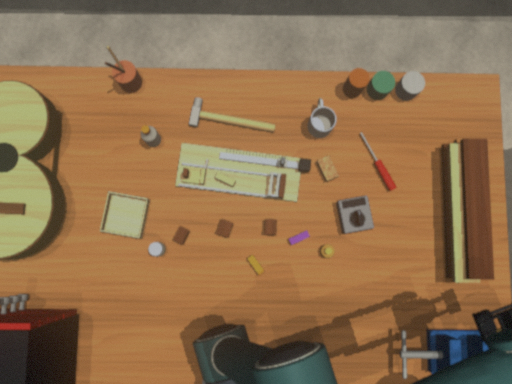

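View pics/wrist0.png

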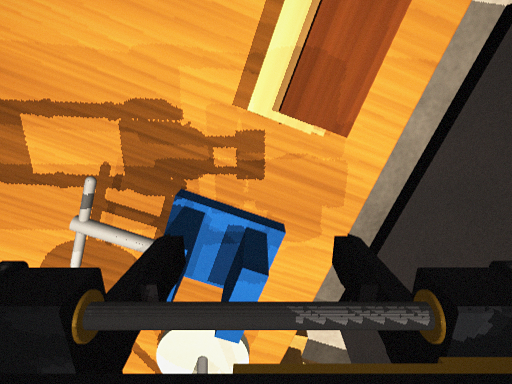

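Run:
```python
from h import *
a=cv2.imread('pics/scene0.png')[:,:,::-1];b=cv2.imread('pics/top0.png')[:,:,::-1]
crop(a,110,90,360,310,'s_c',3)
crop(b,165,130,315,210,'t_c',5)
crop(b,100,180,400,290,'t_d',2.6)
```

```text
(no output)
```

View pics/s_c.png

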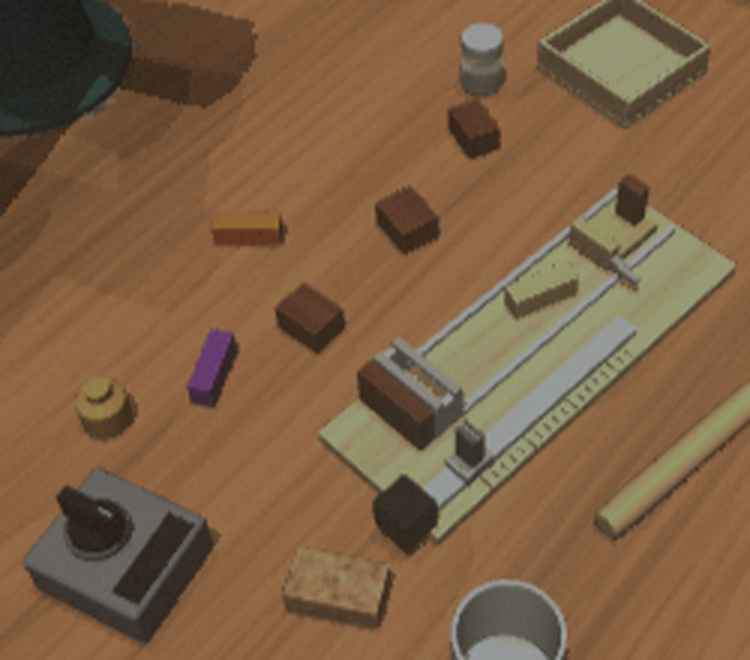

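View pics/t_c.png

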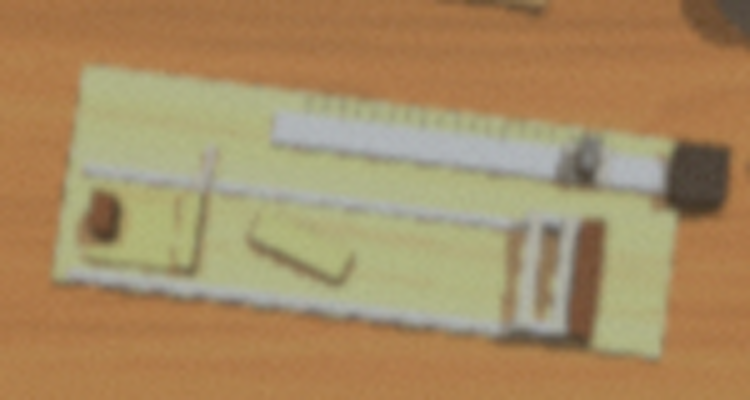

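View pics/t_d.png

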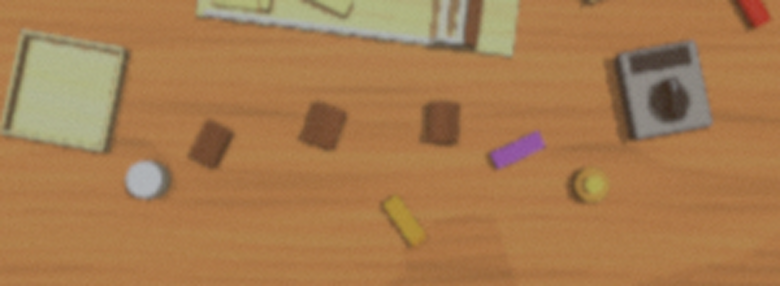

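Run:
```python
from h import *
def c5(u,v): return (u/5+165,v/5+130)
def c3(u,v): return (u/3+110,v/3+90)
def cd(u,v): return (u/2.6+100,v/2.6+180)
for nm,p in dict(TL=(83,66),BL=(52,281),BR=(660,357)).items(): print('top',nm,unp('top',*c5(*p),.012)[:2])
for nm,p in dict(BR=(320,436),TR=(440,540),TL=(735,266)).items(): print('scene',nm,unp('scene',*c3(*p),.012)[:2])
for nm,a,b in [('handle',(632,182),(103,205)),('tab',(469,424),(585,148)),('housing',(405,490),(697,165)),('barR',(465,400),(550,275))]:
    print(nm,tri([('scene',*c3(*a),None),('top',*c5(*b),None)]))
for nm,a,b in [('b1',(474,117),(212,144)),('b2',(408,205),(323,125)),('b3',(310,305),(441,122)),('knob',(95,510),(670,97)),('tray',(625,55),(67,92)),('jar',(481,36),(146,180))]:
    print(nm,tri([('scene',*c3(*a),None),('top',*cd(*b),None)]), unp('top',*cd(*b),.028)[:2], unp('scene',*c3(*a),.028)[:2])
```

```text
top TL [0.70498087 0.19341253]
top BL [0.57260047 0.20816867]
top BR [ 0.53107939 -0.15825045]
scene BR [ 0.54231457 -0.15846265]
scene TR [ 0.67275969 -0.17220836]
scene TL [0.71245388 0.19154114]
handle [0.61068185 0.17265879 0.06739938]
tab [ 0.64839058 -0.10769349  0.06739177]
housing [ 0.64140174 -0.17482638  0.05537338]
barR [ 0.59633978 -0.07710227  0.01145633]
b1 [0.42766536 0.18659585 0.02490039] [0.42457078 0.18337205] [0.43221429 0.1871778 ]
b2 [0.45002199 0.06100833 0.02697294] [0.44743864 0.05842346] [0.45298388 0.06300664]
b3 [ 0.45442581 -0.07369399  0.02359541] [ 0.45235032 -0.07550131] [ 0.45879092 -0.07401106]
knob [ 0.48171693 -0.32710565  0.06654861] [ 0.4838792  -0.33733683] [ 0.46049004 -0.31594017]
tray [0.48648686 0.35557255 0.01458075] [0.48156836 0.34903133] [0.4969115  0.34603577]
jar [0.38552974 0.25368648 0.05586585] [0.38336094 0.25626557] [0.36861615 0.28271293]
```

```bash
cat >> h.py <<'E'
def tool():
    o=ctrl.get_obs(); R=cv2.Rodrigues(np.array(o['eef_rot']))[0]
    print('t',round(o['time_s'],2),'p',o['position'].round(4),'x',R[:,0].round(3),'y',R[:,1].round(3),'z',R[:,2].round(3),'jawang',round(np.degrees(np.arctan2(R[1,2],R[0,2])),2),'w',round(o['gripper_width'],4),'F',o['ft_force'].round(2),'q',o['joint_pos'].round(2))
    return o,R
E
python3 -c "
from h import *
tool()
c,R,t=cal('wrist');print(R)"
```

```text
t 0.15 p [ 0.2349 -0.6322  0.2377] x [-0.937 -0.348 -0.   ] y [-0.001  0.002 -1.   ] z [ 0.348 -0.937 -0.002] jawang -69.61 w 0.088 F [0.21 0.36 0.3 ] q [-1.25  0.26  1.61 -0.    1.27 -0.04]
[[ 3.49182494e-01 -9.37054516e-01 -6.47732433e-04]
 [-8.85984405e-01 -3.30376738e-01  3.25396442e-01]
 [-3.05128201e-01 -1.13048860e-01 -9.45577462e-01]]
```

Call:
play_rows([
  {"dz":0.04},
  {"dx":0.03,"dy":0.04},
  {"dx":0.03,"dy":0.04},
  {"dx":0.03,"dy":0.04},
  {"dx":0.03,"dy":0.04},
  {"dx":0.03,"dy":0.04},
  {"dx":0.02,"dy":0.04},
  {"dx":0.01,"dy":0.03},
  {"dx":0.0,"dy":0.02},
  {},
])

```text
schema error: expected keys dx, dy, dz, wx, wy, wz, gripper
```

```bash
python3 -c "
from h import *
tool()
cap('wrist','w1');tool()"
```

```text
t 0.15 p [ 0.2349 -0.6322  0.2377] x [-0.937 -0.348 -0.   ] y [-0.001  0.002 -1.   ] z [ 0.348 -0.937 -0.002] jawang -69.61 w 0.088 F [0.21 0.36 0.3 ] q [-1.25  0.26  1.61 -0.    1.27 -0.04]
t 0.2 p [ 0.235  -0.6323  0.2379] x [-0.937 -0.348 -0.   ] y [-0.     0.001 -1.   ] z [ 0.348 -0.937 -0.001] jawang -69.62 w 0.0881 F [ 0.13 -0.63  0.36] q [-1.25  0.26  1.6   0.    1.27 -0.04]
```

View pics/w1.png

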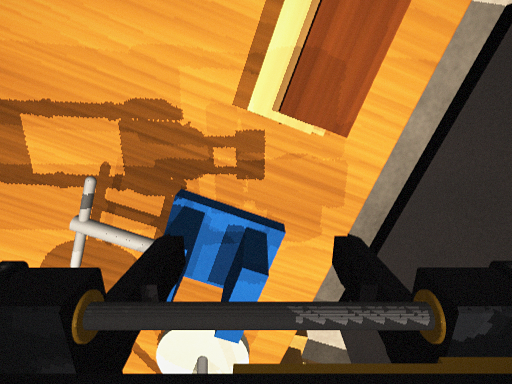

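Call:
play_rows([
  {"dx":0,"dy":0,"dz":0.04,"wx":0,"wy":0,"wz":0,"gripper":0.088},
  {"dx":0.035,"dy":0.035,"dz":0.01,"wx":0,"wy":0,"wz":0,"gripper":0.088},
  {"dx":0.035,"dy":0.035,"dz":0,"wx":0,"wy":0,"wz":0,"gripper":0.088},
  {"dx":0.035,"dy":0.035,"dz":0,"wx":0,"wy":0,"wz":0,"gripper":0.088},
  {"dx":0.035,"dy":0.035,"dz":0,"wx":0,"wy":0,"wz":0,"gripper":0.088},
  {"dx":0.035,"dy":0.035,"dz":0,"wx":0,"wy":0,"wz":0,"gripper":0.088},
  {"dx":0.03,"dy":0.035,"dz":0,"wx":0,"wy":0,"wz":0,"gripper":0.088},
  {"dx":0.01,"dy":0.035,"dz":0,"wx":0,"wy":0,"wz":0,"gripper":0.088},
  {"dx":0.01,"dy":0.03,"dz":0,"wx":0,"wy":0,"wz":0,"gripper":0.088},
  {"dx":0,"dy":0.02,"dz":0,"wx":0,"wy":0,"wz":0,"gripper":0.088},
  {"dx":0,"dy":0,"dz":0,"wx":0,"wy":0,"wz":0,"gripper":0.088},
])

```text
time_s: 1.3
position: [0.463, -0.3265, 0.2856]
eef_rot: [-0.361, 2.036, -2.024]
ft_force: [1.0, -0.0, -0.6]
gripper_width: 0.0881
```

```bash
python3 -c "
from h import *
tool()
cap('wrist','w2')
import pickle;pickle.dump(cal('wrist'),open('w2.pkl','wb'))
tool()"
```

```text
t 1.3 p [ 0.463  -0.3265  0.2856] x [-0.939 -0.345 -0.001] y [-0.001  0.006 -1.   ] z [ 0.345 -0.939 -0.006] jawang -69.84 w 0.0881 F [ 1.01 -0.   -0.55] q [-0.66  0.04  1.78  0.    1.33  0.56]
t 1.35 p [ 0.4631 -0.3276  0.2856] x [-0.939 -0.344 -0.001] y [-0.001  0.005 -1.   ] z [ 0.344 -0.939 -0.005] jawang -69.88 w 0.0876 F [ 0.65  0.13 -0.48] q [-0.66  0.04  1.78  0.    1.33  0.56]
```

View pics/w2.png

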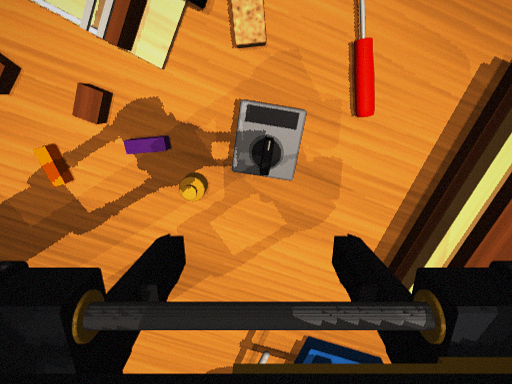

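```bash
python3 -c "
from h import *
im=cv2.imread('pics/w2.png')[:,:,::-1]
crop(im,225,90,315,190,'w2c',6)"
```

```text
(no output)
```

View pics/w2c.png

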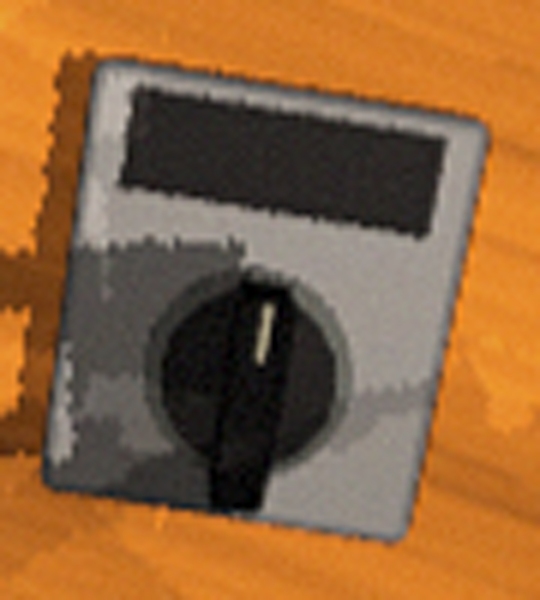

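```bash
python3 -c "
from h import *
import pickle
C=pickle.load(open('w2.pkl','rb'))
f=lambda u,v,z: unp('wrist',u/6+225,v/6+90,z,C)
a=f(270,288,.085);b=f(240,505,.085);print(a,b,a-b,np.linalg.norm(a-b),(a+b)/2,np.degrees(np.arctan2(*(a-b)[1::-1])))
print('disk',f(250,372,.057))
q=[f(100,62,.045),f(488,125,.045),f(400,540,.045),f(45,485,.045)]
print(np.array(q),np.mean(q,0))
for i in range(4):
  d=q[(i+1)%4]-q[i];print(np.linalg.norm(d),np.degrees(np.arctan2(d[1],d[0])))
"
```

```text
[ 0.50460429 -0.32682249  0.085     ] [ 0.45976564 -0.33715705  0.085     ] [0.04483865 0.01033455 0.        ] 0.046014214322636283 [ 0.48218497 -0.33198977  0.085     ] 12.979052623811329
disk [ 0.48252628 -0.33154374  0.057     ]
[[ 0.53283821 -0.27785259  0.045     ]
 [ 0.54989072 -0.36244676  0.045     ]
 [ 0.45520848 -0.38049079  0.045     ]
 [ 0.43869622 -0.29662262  0.045     ]] [ 0.49415841 -0.32935319  0.045     ]
0.08629577969622113 -78.60303321654169
0.09638628009158444 -169.2102603830638
0.08547821905029916 101.13813445099672
0.09599493733377 11.27576734138192
```

Call:
play_rows([
  {"dx":0.019,"dy":-0.004,"dz":-0.03,"wx":0,"wy":0,"wz":-8,"gripper":0.045},
  {"dx":0,"dy":0,"dz":-0.05,"wx":0,"wy":0,"wz":0,"gripper":0.045},
  {"dx":0,"dy":0,"dz":-0.05,"wx":0,"wy":0,"wz":0,"gripper":0.045},
  {"dx":0,"dy":0,"dz":-0.03,"wx":0,"wy":0,"wz":0,"gripper":0.045},
  {"dx":0,"dy":0,"dz":0,"wx":0,"wy":0,"wz":0,"gripper":0.045},
])

```text
time_s: 1.85
position: [0.483, -0.3384, 0.1246]
eef_rot: [-0.207, 2.107, -2.117]
ft_force: [0.3, 0.8, -0.6]
gripper_width: 0.0502
```

```bash
python3 -c "
from h import *
tool();cap('wrist','w3')"
```

```text
t 1.85 p [ 0.483  -0.3384  0.1246] x [-0.98  -0.201 -0.007] y [ 0.008 -0.004 -1.   ] z [ 0.201 -0.98   0.005] jawang -78.4 w 0.0502 F [ 0.32  0.81 -0.64] q [-0.65  0.2   1.91  0.    1.03  0.71]
```

View pics/w3.png

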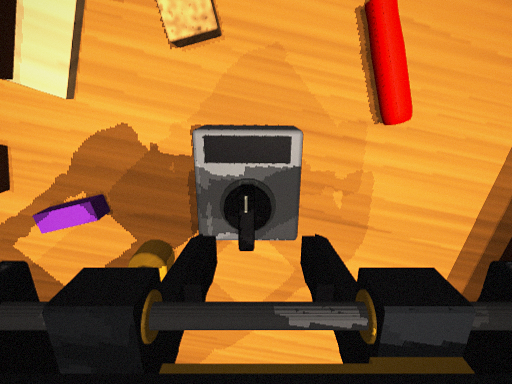

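Call:
play_rows([
  {"dx":-0.001,"dy":0.006,"dz":-0.03,"wx":0,"wy":0,"wz":0,"gripper":0.04},
  {"dx":0,"dy":0,"dz":-0.025,"wx":0,"wy":0,"wz":0,"gripper":0.04},
  {"dx":0,"dy":0,"dz":-0.01,"wx":0,"wy":0,"wz":0,"gripper":0.04},
  {"dx":0,"dy":0,"dz":0,"wx":0,"wy":0,"wz":0,"gripper":0.04},
])

```text
time_s: 2.3
position: [0.4885, -0.3409, 0.0699]
eef_rot: [-0.189, 2.088, -2.126]
ft_force: [-0.6, 0.3, -0.1]
gripper_width: 0.0403
```

```bash
python3 -c "
from h import *
tool()
cap('scene','s4');im=cap('wrist','w4')"
```

```text
t 2.3 p [ 0.4885 -0.3409  0.0699] x [-0.98  -0.198 -0.018] y [ 0.022 -0.016 -1.   ] z [ 0.198 -0.98   0.02 ] jawang -78.6 w 0.0403 F [-0.62  0.32 -0.05] q [-0.65  0.26  1.95  0.    0.91  0.72]
```

View pics/w4.png

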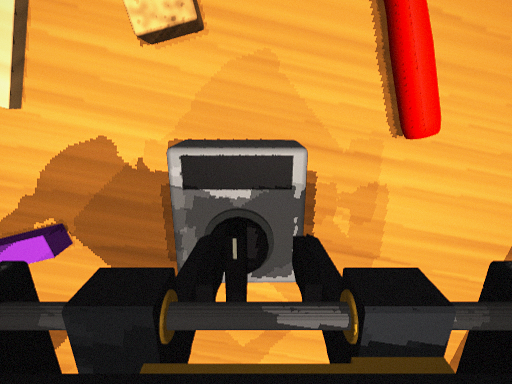

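```bash
cat >> h.py <<'E'
def need(x,y,z,jaw):
    """print shift & rotvec (deg) to reach TCP pose, tool down, jaw angle deg (either sense)"""
    o,R=tool()
    best=None
    for j in (jaw,jaw+180):
        a=np.radians(j); zt=np.array([np.cos(a),np.sin(a),0]); yt=np.array([0,0,-1.]); xt=np.cross(yt,zt)
        D=np.stack([xt,yt,zt],1)@R.T; r=np.degrees(cv2.Rodrigues(D)[0].ravel())
        if best is None or np.linalg.norm(r)<np.linalg.norm(best): best=r
    print('shift',(np.array([x,y,z])-o['position']).round(4),'rot',best.round(2))
E
python3 -c "
from h import *
need(.4823,-.3318,.058,-78)"
```

```text
t 2.4 p [ 0.4896 -0.3416  0.0715] x [-0.98  -0.198 -0.021] y [ 0.025 -0.018 -1.   ] z [ 0.198 -0.98   0.022] jawang -78.6 w 0.0401 F [-0.25 -0.04  0.93] q [-0.65  0.26  1.95  0.    0.91  0.72]
shift [-0.0073  0.0098 -0.0135] rot [1.   1.41 0.58]
```

Call:
play_rows([
  {"dx":-0.007,"dy":0.0095,"dz":0,"wx":1,"wy":1.4,"wz":0.5,"gripper":0.04},
  {"dx":0,"dy":0,"dz":0,"wx":0,"wy":0,"wz":0,"gripper":0.04},
])

```text
time_s: 2.6
position: [0.4846, -0.334, 0.0757]
eef_rot: [-0.216, 2.106, -2.114]
ft_force: [0.3, -0.2, 0.3]
gripper_width: 0.0398
```

```bash
python3 -c "
from h import *
need(.4823,-.3318,.058,-78)"
```

```text
t 2.6 p [ 0.4846 -0.334   0.0757] x [-0.978 -0.206 -0.004] y [ 0.005 -0.003 -1.   ] z [ 0.206 -0.978  0.004] jawang -78.1 w 0.0398 F [ 0.26 -0.17  0.31] q [-0.65  0.25  1.94 -0.    0.94  0.72]
shift [-0.0023  0.0022 -0.0177] rot [0.2  0.26 0.1 ]
```

Call:
play_rows([
  {"dx":-0.003,"dy":0.003,"dz":-0.01,"wx":0.2,"wy":0.3,"wz":0,"gripper":0.04},
  {"dx":-0.001,"dy":0.001,"dz":-0.009,"wx":0.3,"wy":0.3,"wz":0,"gripper":0.04},
  {"dx":0,"dy":0,"dz":0,"wx":0,"wy":0,"wz":0,"gripper":0.04},
])

```text
time_s: 2.9
position: [0.4828, -0.3317, 0.0587]
eef_rot: [-0.22, 2.114, -2.111]
ft_force: [0.4, 0.7, -0.3]
gripper_width: 0.0399
```

```bash
python3 -c "
from h import *
need(.4823,-.3318,.058,-78)
im=cap('wrist','w5')
im=cap('scene','s5');crop(im,100,200,220,310,'s5c',5)"
```

```text
t 2.9 p [ 0.4828 -0.3317  0.0587] x [-0.979 -0.206  0.   ] y [-0.001  0.001 -1.   ] z [ 0.206 -0.979 -0.001] jawang -78.11 w 0.0399 F [ 0.42  0.75 -0.26] q [-0.64  0.27  1.95  0.    0.92  0.72]
shift [-0.0005 -0.0001 -0.0007] rot [-0.07 -0.03  0.11]
```

View pics/w5.png

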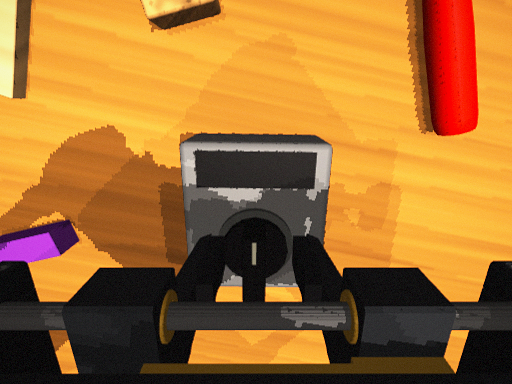

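View pics/s5c.png

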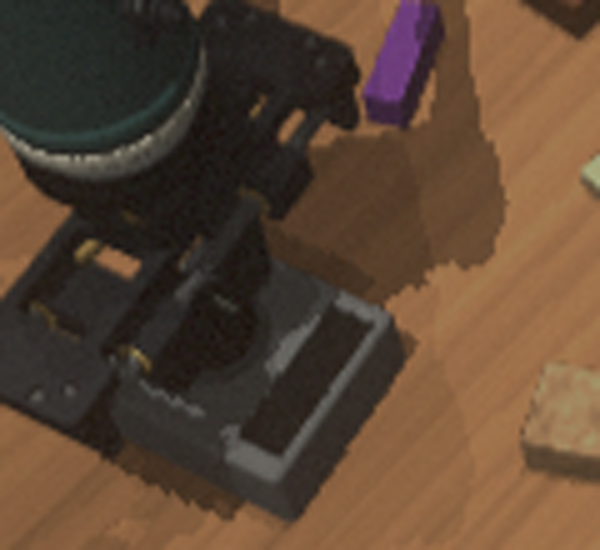

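Knob sits centred between the fingers (about (254,258) in the wrist view). Close gently, then twist clockwise.

Call:
play_rows([
  {"dx":0,"dy":0,"dz":0,"wx":0,"wy":0,"wz":0,"gripper":0.0},
  {"dx":0,"dy":0,"dz":0,"wx":0,"wy":0,"wz":0,"gripper":0.0},
  {"dx":0,"dy":0,"dz":0,"wx":0,"wy":0,"wz":0,"gripper":0.0},
  {"dx":0,"dy":0,"dz":0,"wx":0,"wy":0,"wz":0,"gripper":0.0},
  {"dx":0,"dy":0,"dz":0,"wx":0,"wy":0,"wz":0,"gripper":0.0},
], squeeze=15)

```text
time_s: 3.5
position: [0.4826, -0.3292, 0.0593]
eef_rot: [-0.22, 2.12, -2.107]
ft_force: [0.6, -5.5, -4.0]
gripper_width: 0.0118
```

```bash
python3 -c "
from h import *
need(.4823,-.3318,.058,-78)"
```

```text
t 3.5 p [ 0.4826 -0.3292  0.0593] x [-0.979 -0.204  0.001] y [-0.002  0.006 -1.   ] z [ 0.204 -0.979 -0.007] jawang -78.2 w 0.0118 F [ 0.55 -5.54 -4.01] q [-0.64  0.27  1.95  0.    0.92  0.72]
shift [-0.0003 -0.0026 -0.0013] rot [-0.36 -0.11  0.2 ]
```

Call:
play_rows([
  {"dx":0,"dy":-0.001,"dz":0,"wx":0,"wy":0,"wz":-8,"gripper":0.0},
  {"dx":0,"dy":0,"dz":0,"wx":0,"wy":0,"wz":-8,"gripper":0.0},
  {"dx":0,"dy":0,"dz":0,"wx":0,"wy":0,"wz":-8,"gripper":0.0},
  {"dx":0,"dy":0,"dz":0,"wx":0,"wy":0,"wz":-8,"gripper":0.0},
  {"dx":0,"dy":0,"dz":0,"wx":0,"wy":0,"wz":-8,"gripper":0.0},
  {"dx":0,"dy":0,"dz":0,"wx":0,"wy":0,"wz":-8,"gripper":0.0},
  {"dx":0,"dy":0,"dz":0,"wx":0,"wy":0,"wz":-8,"gripper":0.0},
], squeeze=25)

```text
time_s: 4.2
position: [0.4817, -0.3322, 0.0593]
eef_rot: [-0.746, -1.748, 1.745]
ft_force: [-1.0, -1.0, 0.4]
gripper_width: 0.0119
```

```bash
python3 -c "
from h import *
o,R=tool();print(o['wrist_torque'])
need(.4825,-.331,.059,-78-69)"
```

```text
t 4.2 p [ 0.4817 -0.3322  0.0593] x [-0.692  0.722 -0.   ] y [ 0.002  0.001 -1.   ] z [-0.722 -0.692 -0.002] jawang -136.21 w 0.0119 F [-1.04 -1.04  0.37] q [-0.65  0.27  1.96  0.    0.92  1.73]
[0.04187836 0.13941991 0.08300214]
t 4.2 p [ 0.4817 -0.3322  0.0593] x [-0.692  0.722 -0.   ] y [ 0.002  0.001 -1.   ] z [-0.722 -0.692 -0.002] jawang -136.21 w 0.0119 F [-1.04 -1.04  0.37] q [-0.65  0.27  1.96  0.    0.92  1.73]
shift [ 0.0008  0.0012 -0.0003] rot [ -0.06   0.1  -10.79]
```

Call:
play_rows([
  {"dx":0.0005,"dy":0.001,"dz":0,"wx":0,"wy":0,"wz":-6,"gripper":0.0},
  {"dx":0,"dy":0,"dz":0,"wx":0,"wy":0,"wz":-4,"gripper":0.0},
  {"dx":0,"dy":0,"dz":0,"wx":0,"wy":0,"wz":-3,"gripper":0.0},
  {"dx":0,"dy":0,"dz":0,"wx":0,"wy":0,"wz":-2,"gripper":0.0},
  {"dx":0,"dy":0,"dz":0,"wx":0,"wy":0,"wz":-2,"gripper":0.0},
])

```text
time_s: 4.7
position: [0.4811, -0.3327, 0.0594]
eef_rot: [-0.958, -1.536, 1.539]
ft_force: [-0.9, 0.8, 0.8]
gripper_width: 0.0125
```

```bash
python3 -c "
from h import *
o,R=tool();print(o['wrist_torque'])
im=cap('scene','s6');crop(im,100,200,220,310,'s6c',5);cap('wrist','w6')"
```

```text
t 4.7 p [ 0.4811 -0.3327  0.0594] x [-0.441  0.897 -0.001] y [-0.001 -0.002 -1.   ] z [-0.897 -0.441  0.001] jawang -153.81 w 0.0125 F [-0.86  0.76  0.78] q [-0.65  0.27  1.96 -0.    0.92  2.04]
[ 0.25714371 -0.04747935  0.57658199]
```

View pics/w6.png

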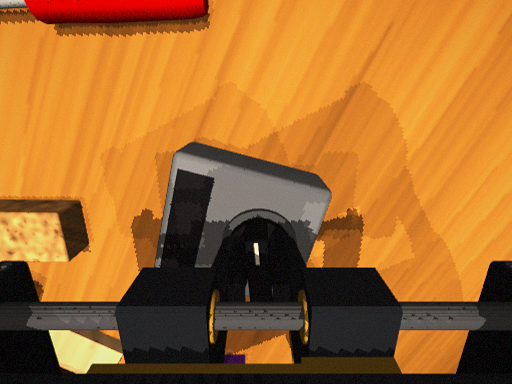

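Call:
play_rows([
  {"dx":0,"dy":0,"dz":0,"wx":0,"wy":0,"wz":0,"gripper":0.0},
  {"dx":0,"dy":0,"dz":0,"wx":0,"wy":0,"wz":0,"gripper":0.0},
  {"dx":0,"dy":0,"dz":0,"wx":0,"wy":0,"wz":8,"gripper":0.0},
  {"dx":0,"dy":0,"dz":0,"wx":0,"wy":0,"wz":8,"gripper":0.0},
  {"dx":0,"dy":0,"dz":0,"wx":0,"wy":0,"wz":8,"gripper":0.0},
  {"dx":0,"dy":0,"dz":0,"wx":0,"wy":0,"wz":8,"gripper":0.0},
  {"dx":0,"dy":0,"dz":0,"wx":0,"wy":0,"wz":8,"gripper":0.0},
  {"dx":0,"dy":0,"dz":0,"wx":0,"wy":0,"wz":8,"gripper":0.0},
  {"dx":0,"dy":0,"dz":0,"wx":0,"wy":0,"wz":8,"gripper":0.0},
  {"dx":0,"dy":0,"dz":0,"wx":0,"wy":0,"wz":8,"gripper":0.0},
  {"dx":0,"dy":0,"dz":0,"wx":0,"wy":0,"wz":5,"gripper":0.0},
  {"dx":0,"dy":0,"dz":0,"wx":0,"wy":0,"wz":0,"gripper":0.06},
  {"dx":0,"dy":0,"dz":0,"wx":0,"wy":0,"wz":0,"gripper":0.06},
  {"dx":0,"dy":0,"dz":0,"wx":0,"wy":0,"wz":0,"gripper":0.06},
])

```text
time_s: 6.2
position: [0.4829, -0.33, 0.0595]
eef_rot: [-0.138, 2.16, -2.145]
ft_force: [-0.0, -0.7, 0.4]
gripper_width: 0.0335
```

```bash
python3 -c "
from h import *
o,R=tool();print(o['wrist_torque'])"
```

```text
t 6.2 p [ 0.4829 -0.33    0.0595] x [-0.991 -0.131 -0.003] y [ 0.002  0.007 -1.   ] z [ 0.131 -0.991 -0.007] jawang -82.48 w 0.0335 F [-0.02 -0.67  0.35] q [-0.65  0.27  1.95  0.01  0.92  0.79]
[ 0.0425022  -0.00401529 -0.00100075]
```

Call:
play_rows([
  {"dx":0,"dy":0,"dz":0.03,"wx":0,"wy":0,"wz":0,"gripper":0.06},
  {"dx":0,"dy":0,"dz":0.05,"wx":0,"wy":0,"wz":0,"gripper":0.06},
  {"dx":0,"dy":0,"dz":0.05,"wx":0,"wy":0,"wz":0,"gripper":0.06},
  {"dx":0,"dy":0,"dz":0.03,"wx":0,"wy":0,"wz":0,"gripper":0.06},
])

```text
time_s: 6.6
position: [0.4774, -0.3265, 0.217]
eef_rot: [-0.144, 2.179, -2.143]
ft_force: [0.2, 0.2, -0.0]
gripper_width: 0.06
```

```bash
python3 -c "
from h import *
o,R=tool();im=cap('wrist','w7')"
```

```text
t 6.6 p [ 0.4774 -0.3265  0.217 ] x [-0.992 -0.124  0.008] y [-0.01   0.016 -1.   ] z [ 0.124 -0.992 -0.017] jawang -82.89 w 0.06 F [ 0.16  0.24 -0.01] q [-0.65  0.11  1.83  0.01  1.22  0.8 ]
```

View pics/w7.png

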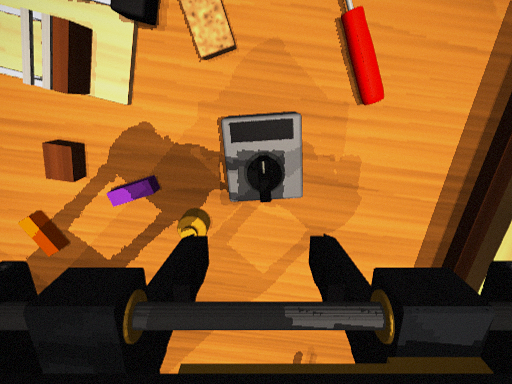

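Call:
play_rows([
  {"dx":0.01,"dy":0.035,"dz":0.02,"wx":1,"wy":-0.5,"wz":-6,"gripper":0.088},
  {"dx":0.01,"dy":0.04,"dz":0.02,"wx":0,"wy":0,"wz":-7,"gripper":0.088},
  {"dx":0.01,"dy":0.04,"dz":0.02,"wx":0,"wy":0,"wz":0,"gripper":0.088},
  {"dx":0.01,"dy":0.04,"dz":0.02,"wx":0,"wy":0,"wz":0,"gripper":0.088},
  {"dx":0.01,"dy":0.04,"dz":0.02,"wx":0,"wy":0,"wz":0,"gripper":0.088},
  {"dx":0.01,"dy":0.04,"dz":0.02,"wx":0,"wy":0,"wz":0,"gripper":0.088},
  {"dx":0.01,"dy":0.04,"dz":0.01,"wx":0,"wy":0,"wz":0,"gripper":0.088},
  {"dx":0.01,"dy":0.04,"dz":0,"wx":0,"wy":0,"wz":0,"gripper":0.088},
  {"dx":0,"dy":0.02,"dz":0,"wx":0,"wy":0,"wz":0,"gripper":0.088},
  {"dx":0,"dy":0,"dz":0,"wx":0,"wy":0,"wz":0,"gripper":0.088},
])

```text
time_s: 7.65
position: [0.562, 0.0172, 0.3616]
eef_rot: [-0.167, -2.193, 2.133]
ft_force: [0.2, -0.3, -0.8]
gripper_width: 0.088
```

```bash
python3 -c "
from h import *
import pickle
o,R=tool();im=cap('wrist','w8');pickle.dump(cal('wrist'),open('w8.pkl','wb'))"
```

```text
t 7.65 p [0.562  0.0172 0.3616] x [-0.991  0.132 -0.02 ] y [ 0.024  0.026 -0.999] z [-0.132 -0.991 -0.029] jawang -97.57 w 0.088 F [ 0.23 -0.26 -0.78] q [-0.03 -0.02  1.7   0.03  1.44  1.67]
```

View pics/w8.png

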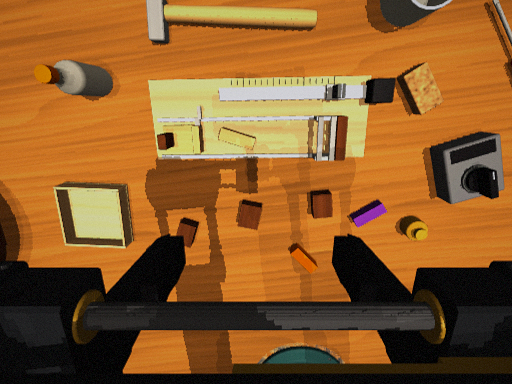

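```bash
cat >> h.py <<'E'
import pickle
def wcap(name):
    C=cal('wrist'); pickle.dump(C,open(name+'.pkl','wb')); im=cap('wrist',name); return im,C
E
python3 -c "
from h import *
o,R=tool();im,C=wcap('w9');tool()
crop(im,140,70,400,170,'w9a',3);crop(im,140,180,350,280,'w9b',3.6)"
```

```text
t 7.7 p [0.5619 0.0161 0.3614] x [-0.991  0.133 -0.02 ] y [ 0.024  0.025 -0.999] z [-0.132 -0.991 -0.028] jawang -97.6 w 0.0878 F [ 0.7  -0.09 -0.76] q [-0.03 -0.02  1.7   0.03  1.44  1.67]
t 7.75 p [0.5618 0.0149 0.3612] x [-0.991  0.134 -0.02 ] y [ 0.023  0.025 -0.999] z [-0.133 -0.991 -0.028] jawang -97.66 w 0.0878 F [ 0.39 -1.04  0.09] q [-0.03 -0.02  1.7   0.03  1.44  1.67]
```

View pics/w9a.png

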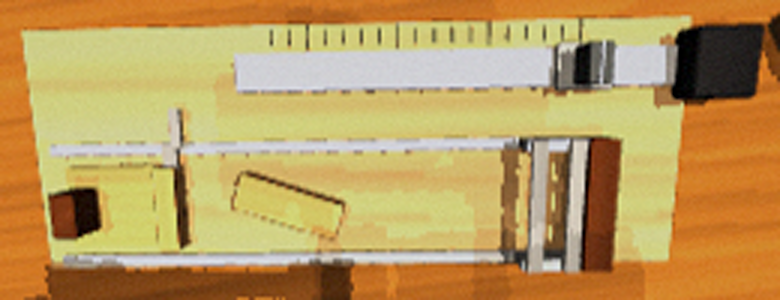

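View pics/w9b.png

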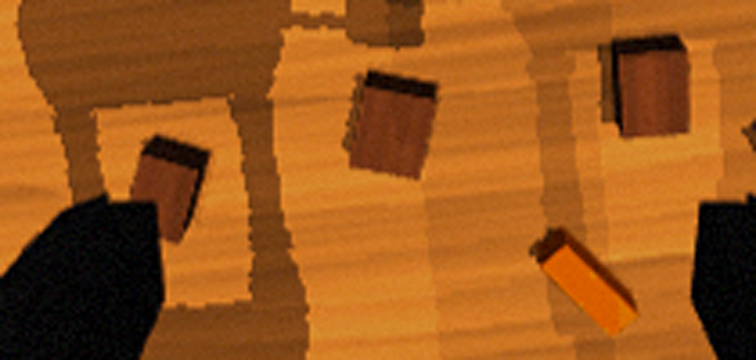

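```bash
python3 -c "
from h import *
C=pickle.load(open('w9.pkl','rb'))
f=lambda u,v,z: unp('wrist',u/3+140,v/3+70,z,C)
g=lambda u,v,z: unp('wrist',u/3.6+140,v/3.6+180,z,C)
q=np.array([f(22,30,.012),f(690,15,.012),f(670,262,.012),f(50,270,.012)])[:,:2]
print(q)
for i in range(4):
  d=q[(i+1)%4]-q[i];print(np.linalg.norm(d),np.degrees(np.arctan2(d[1],d[0])))
# fit
from scipy.optimize import least_squares
M=np.array([[.097,.185],[.097,-.185],[-.037,-.185],[-.037,.185]])
def res(p):
  c,s=np.cos(p[2]),np.sin(p[2]); return ((M@np.array([[c,s],[-s,c]])+p[:2])-q).ravel()
r=least_squares(res,[.6,0,-.1]);print(r.x,np.degrees(r.x[2]),r.fun.reshape(4,2).round(4))
x0,y0,th=r.x;c,s=np.cos(th),np.sin(th)
J=lambda P:(lambda d:np.array([c*d[0]+s*d[1],-s*d[0]+c*d[1]]))(P[:2]-[x0,y0])
for nm,u,v,z in [('handle top',77,208,.066),('pointer tip',176,108,.03),('face top',188,200,.041),('face foot',180,248,.012),('tab line',600,62,.065),('stop edge top',592,200,.05),('barL near stop',528,200,.053),('barLmid',542,200,.053),('barR',577,200,.053),('housing',745,25,.048),('housing',745,95,.048),('railR',540,145,.017),('railL',540,258,.017),('railL',60,262,.017),('railR',60,148,.017)]:
  print(nm,J(f(u,v,z)).round(4))
print('offcut',[J(f(u,v,.036)).round(4) for u,v in [(240,172),(346,205),(336,238),(230,210)]])
for nm,z,pts in [('A',.028,[(148,152),(207,167),(175,243)]),('B',.028,[(368,86),(437,98),(418,180),(349,167)]),('Cc',.028,[(618,52),(688,50),(690,133),(622,137)])]:
  P=np.array([g(*p,z)[:2] for p in pts]);print(nm,P.round(4).tolist(),P.mean(0), [ (round(np.linalg.norm(P[(i+1)%len(P)]-P[i]),4), round(np.degrees(np.arctan2(*(P[(i+1)%len(P)]-P[i])[::-1])),1)) for i in range(len(P))])
t=np.array([f(*p,.035)[:2] for p in []])
"
```

```text
[[ 0.70721549  0.19310978]
 [ 0.66581189 -0.17089722]
 [ 0.53163963 -0.15777107]
 [ 0.57364208  0.21025472]]
0.3663541421595608 -96.48915990354412
0.1348128006156244 174.4124976754599
0.370414882609454 83.48905678473231
0.13466924321243676 -7.314260180092627
[ 0.58976978  0.02206718 -0.11334691] -6.494299842920674 [[-0.0001  0.0018]
 [-0.0006 -0.0018]
 [ 0.0004  0.0002]
 [ 0.0003 -0.0002]]
handle top [0.0055 0.1447]
pointer tip [0.0546 0.0965]
face top [0.0061 0.0914]
face foot [-0.0251  0.105 ]
tab line [ 0.0724 -0.1234]
stop edge top [ 0.0037 -0.1277]
barL near stop [ 0.0046 -0.0932]
barLmid [ 0.0044 -0.1006]
barR [ 0.0042 -0.1191]
housing [ 0.0891 -0.1987]
housing [ 0.0556 -0.2028]
railR [ 0.0309 -0.1048]
railL [-0.0331 -0.1079]
railL [-0.0316  0.1765]
railR [0.034  0.1681]
offcut [array([0.0203, 0.0625]), array([0.0015, 0.0044]), array([-0.0168,  0.0104]), array([-0.0003,  0.0694])]
A [[0.4545, 0.1862], [0.4424, 0.1571], [0.4005, 0.1831]] [0.43244888 0.17545348] [(np.float64(0.0315), np.float64(-112.6)), (np.float64(0.0493), np.float64(148.1)), (np.float64(0.054), np.float64(3.3))]
B [[0.4767, 0.0664], [0.466, 0.0325], [0.4218, 0.0482], [0.4335, 0.083]] [0.44949013 0.05752544] [(np.float64(0.0356), np.float64(-107.5)), (np.float64(0.0469), np.float64(160.4)), (np.float64(0.0367), np.float64(71.5)), (np.float64(0.0463), np.float64(-21.0))]
Cc [[0.4793, -0.0603], [0.4761, -0.0947], [0.4314, -0.0934], [0.4333, -0.0589]] [ 0.45503675 -0.07682692] [(np.float64(0.0346), np.float64(-95.3)), (np.float64(0.0447), np.float64(178.3)), (np.float64(0.0345), np.float64(86.8)), (np.float64(0.046), np.float64(-1.7))]
```

Call:
play_rows([
  {"dx":0.005,"dy":0.01,"dz":-0.02,"wx":-1,"wy":1,"wz":8,"gripper":0.05},
  {"dx":0.005,"dy":0.01,"dz":-0.02,"wx":0,"wy":0,"wz":8,"gripper":0.05},
  {"dx":0.005,"dy":0.01,"dz":-0.02,"wx":0,"wy":0,"wz":8,"gripper":0.05},
  {"dx":0.005,"dy":0.01,"dz":-0.02,"wx":0,"wy":0,"wz":8,"gripper":0.05},
  {"dx":0.005,"dy":0,"dz":-0.02,"wx":0,"wy":0,"wz":8,"gripper":0.05},
  {"dx":0.005,"dy":0,"dz":-0.02,"wx":0,"wy":0,"wz":8,"gripper":0.05},
  {"dx":0,"dy":0,"dz":-0.02,"wx":0,"wy":0,"wz":8,"gripper":0.05},
  {"dx":0,"dy":0,"dz":-0.02,"wx":0,"wy":0,"wz":8,"gripper":0.05},
  {"dx":0,"dy":0,"dz":-0.02,"wx":0,"wy":0,"wz":8,"gripper":0.05},
  {"dx":0,"dy":0,"dz":0,"wx":0,"wy":0,"wz":0,"gripper":0.05},
  {"dx":0,"dy":0,"dz":0,"wx":0,"wy":0,"wz":0,"gripper":0.05},
])

```text
time_s: 8.85
position: [0.5916, 0.0363, 0.1723]
eef_rot: [-0.98, 1.527, -1.507]
ft_force: [0.9, 0.7, 0.8]
gripper_width: 0.0503
```

```bash
python3 -c "
from h import *
need(.595,.0585,.020,-24.4);im,C=wcap('w10');crop(im,130,60,450,300,'w10a',2.4)"
```

```text
t 8.85 p [0.5916 0.0363 0.1723] x [-0.414 -0.91  -0.003] y [-0.009  0.007 -1.   ] z [ 0.91  -0.414 -0.011] jawang -24.46 w 0.0503 F [0.89 0.74 0.83] q [0.02 0.17 1.85 0.01 1.14 0.44]
shift [ 0.0034  0.0222 -0.1523] rot [-0.41 -0.52  0.06]
```

View pics/w10a.png

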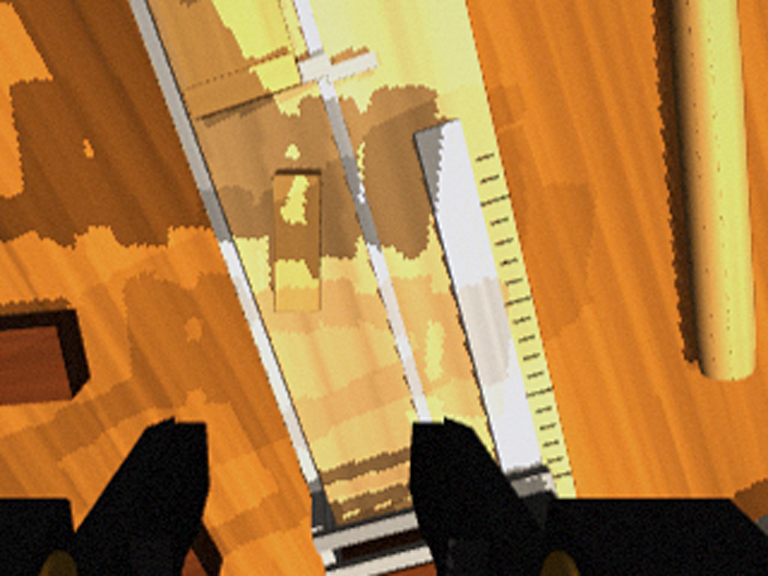

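```bash
python3 -c "
from h import *
C9=pickle.load(open('w9.pkl','rb'));C=pickle.load(open('w10.pkl','rb'))
k=lambda u,v:(u/2.4+130,v/2.4+60)
n=lambda u,v:(u/3+140,v/3+70)
print(tri([('wrist',*k(275,311),C),('wrist',*n(336,238),C9)]),tri([('wrist',*k(321,311),C),('wrist',*n(346,205),C9)]))
P=np.array([unp('wrist',*k(*p),.036,C) for p in [(275,177),(321,177),(321,311),(274,311)]]);print(P,P.mean(0),np.linalg.norm(P-np.roll(P,1,0),axis=1))
need(.595,.0585,.020,-24.4)
"
```

```text
[0.57323091 0.03487679 0.02817666] [0.59172317 0.02661201 0.02913898]
[[0.59972519 0.08958994 0.036     ]
 [0.61703568 0.08175931 0.036     ]
 [0.59333249 0.02865852 0.036     ]
 [0.57442395 0.03716191 0.036     ]] [0.59612933 0.05929242 0.036     ] [0.05821385 0.01899926 0.05815098 0.0207326 ]
t 8.9 p [0.5914 0.0363 0.1723] x [-0.414 -0.91  -0.002] y [-0.009  0.007 -1.   ] z [ 0.91  -0.414 -0.011] jawang -24.43 w 0.0501 F [-0.19 -0.42 -0.55] q [0.02 0.17 1.85 0.01 1.14 0.44]
shift [ 0.0036  0.0222 -0.1523] rot [-0.4  -0.54  0.03]
```

Call:
play_rows([
  {"dx":0.003,"dy":0.021,"dz":-0.03,"wx":-0.4,"wy":-0.5,"wz":0,"gripper":0.05},
  {"dx":0,"dy":0,"dz":-0.04,"wx":0,"wy":0,"wz":0,"gripper":0.04},
  {"dx":0,"dy":0,"dz":-0.035,"wx":0,"wy":0,"wz":0,"gripper":0.04},
  {"dx":0,"dy":0,"dz":0,"wx":0,"wy":0,"wz":0,"gripper":0.04},
  {"dx":0,"dy":0,"dz":0,"wx":0,"wy":0,"wz":0,"gripper":0.04},
])

```text
time_s: 9.4
position: [0.6022, 0.0558, 0.0753]
eef_rot: [-0.951, 1.514, -1.531]
ft_force: [-0.5, 0.2, 0.5]
gripper_width: 0.0401
```

```bash
python3 -c "
from h import *
need(.5955,.059,.019,-24.4);im,C=wcap('w11')"
```

```text
t 9.4 p [0.6022 0.0558 0.0753] x [-0.427 -0.904 -0.008] y [ 0.018  0.    -1.   ] z [ 0.904 -0.427  0.016] jawang -25.28 w 0.0401 F [-0.51  0.2   0.48] q [ 0.05  0.27  1.92 -0.    0.93  0.49]
shift [-0.0067  0.0032 -0.0563] rot [-0.01  1.01  0.88]
```

View pics/w11.png

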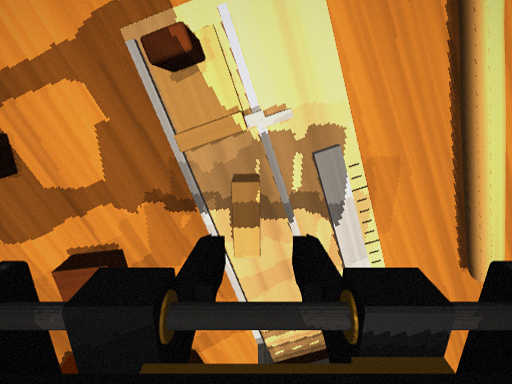

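Call:
play_rows([
  {"dx":-0.008,"dy":0.003,"dz":-0.015,"wx":0,"wy":1,"wz":0.8,"gripper":0.04},
  {"dx":-0.002,"dy":0,"dz":-0.017,"wx":0,"wy":0.4,"wz":0,"gripper":0.04},
  {"dx":-0.002,"dy":0,"dz":-0.012,"wx":0,"wy":0.4,"wz":0,"gripper":0.04},
  {"dx":0,"dy":0,"dz":0,"wx":0,"wy":0,"wz":0,"gripper":0.04},
])

```text
time_s: 9.85
position: [0.5931, 0.0589, 0.0341]
eef_rot: [-0.981, 1.522, -1.514]
ft_force: [0.3, 0.3, -0.5]
gripper_width: 0.0398
```

```bash
python3 -c "
from h import *
need(.5955,.059,.0195,-24.4);im,C=wcap('w12')"
```

```text
t 9.85 p [0.5931 0.0589 0.0341] x [-0.415 -0.91   0.002] y [-0.007  0.001 -1.   ] z [ 0.91  -0.415 -0.007] jawang -24.5 w 0.0398 F [ 0.27  0.31 -0.46] q [0.06 0.32 1.94 0.   0.88 0.48]
shift [ 0.0024  0.0001 -0.0146] rot [-0.04 -0.4   0.1 ]
```

View pics/w12.png

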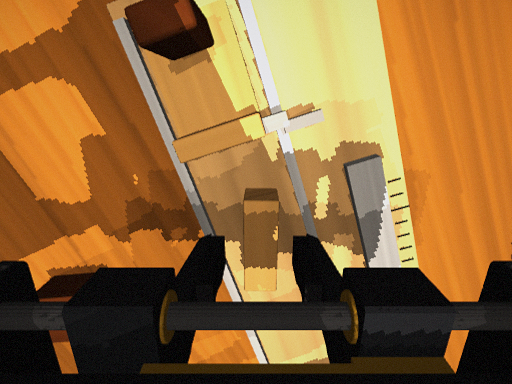

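Call:
play_rows([
  {"dx":0.002,"dy":0,"dz":-0.012,"wx":0,"wy":-0.3,"wz":0,"gripper":0.04},
  {"dx":0,"dy":0,"dz":-0.004,"wx":0,"wy":0,"wz":0,"gripper":0.03},
  {"dx":0,"dy":0,"dz":0,"wx":0,"wy":0,"wz":0,"gripper":0.0},
  {"dx":0,"dy":0,"dz":0,"wx":0,"wy":0,"wz":0,"gripper":0.0},
  {"dx":0,"dy":0,"dz":0,"wx":0,"wy":0,"wz":0,"gripper":0.0},
  {"dx":0,"dy":0,"dz":0,"wx":0,"wy":0,"wz":0,"gripper":0.0},
], squeeze=25)

```text
time_s: 10.5
position: [0.5969, 0.0589, 0.0181]
eef_rot: [-0.974, 1.516, -1.517]
ft_force: [-0.0, 0.0, -0.2]
gripper_width: 0.0197
```

```bash
python3 -c "
from h import *
need(.5955,.059,.0195,-24.4);im,C=wcap('w13')"
```

```text
t 10.5 p [0.5969 0.0589 0.0181] x [-0.415 -0.91  -0.001] y [ 0.001  0.001 -1.   ] z [ 0.91  -0.415  0.001] jawang -24.51 w 0.0197 F [-0.01  0.01 -0.18] q [0.06 0.35 1.94 0.   0.85 0.48]
shift [-0.0014  0.0001  0.0014] rot [-0.05  0.08  0.11]
```

View pics/w13.png

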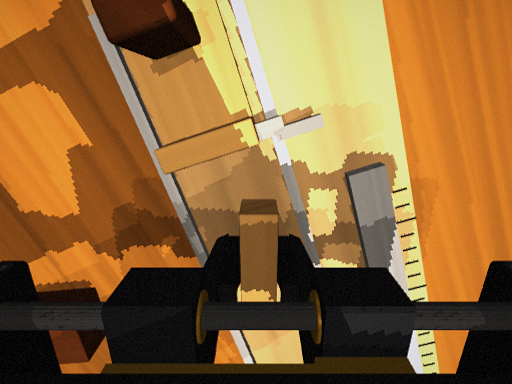

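```bash
python3 -c "
from h import *
im=cv2.imread('pics/w9.png')[:,:,::-1];crop(im,40,170,150,260,'w9t',6)"
```

```text
(no output)
```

View pics/w9t.png

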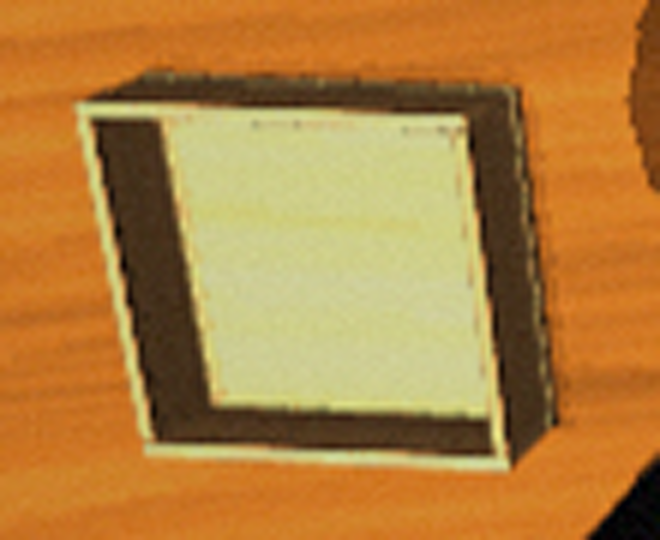

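Call:
play_rows([
  {"dx":0,"dy":0,"dz":0.03,"wx":0,"wy":0,"wz":0,"gripper":0.0},
  {"dx":0,"dy":0,"dz":0.04,"wx":0,"wy":0,"wz":0,"gripper":0.0},
  {"dx":0,"dy":0,"dz":0.04,"wx":0,"wy":0,"wz":0,"gripper":0.0},
  {"dx":0,"dy":0,"dz":0.03,"wx":0,"wy":0,"wz":0,"gripper":0.0},
])

```text
time_s: 10.95
position: [0.5908, 0.0585, 0.1563]
eef_rot: [-0.986, 1.525, -1.514]
ft_force: [0.7, 0.4, 0.5]
gripper_width: 0.0202
```

```bash
python3 -c "
from h import *
C=pickle.load(open('w9.pkl','rb'))
P=np.array([unp('wrist',u/6+40,v/6+170,.035,C) for u,v in [(78,103),(468,117),(512,468),(147,450)]]);print(P,P.mean(0),np.linalg.norm(P-np.roll(P,1,0),axis=1))
need(*P.mean(0)[:2],.15,-24.4)"
```

```text
[[0.5523355  0.39982187 0.035     ]
 [0.53342372 0.28312511 0.035     ]
 [0.41733094 0.30257138 0.035     ]
 [0.43753575 0.41911875 0.035     ]] [0.48515648 0.35115928 0.035     ] [0.11641027 0.11821924 0.11771019 0.11828578]
t 10.95 p [0.5908 0.0585 0.1563] x [-0.415 -0.91   0.005] y [-0.012  0.    -1.   ] z [ 0.91  -0.415 -0.011] jawang -24.52 w 0.0202 F [0.74 0.44 0.47] q [0.06 0.18 1.86 0.   1.11 0.48]
shift [-0.1056  0.2926 -0.0063] rot [-0.   -0.67  0.11]
```

Call:
play_rows([
  {"dx":-0.014,"dy":0.037,"dz":0,"wx":0,"wy":-0.6,"wz":0,"gripper":0.0},
  {"dx":-0.014,"dy":0.037,"dz":0,"wx":0,"wy":0,"wz":0,"gripper":0.0},
  {"dx":-0.014,"dy":0.037,"dz":0,"wx":0,"wy":0,"wz":0,"gripper":0.0},
  {"dx":-0.014,"dy":0.037,"dz":0,"wx":0,"wy":0,"wz":0,"gripper":0.0},
  {"dx":-0.014,"dy":0.037,"dz":0,"wx":0,"wy":0,"wz":0,"gripper":0.0},
  {"dx":-0.014,"dy":0.037,"dz":0,"wx":0,"wy":0,"wz":0,"gripper":0.0},
  {"dx":-0.014,"dy":0.037,"dz":0,"wx":0,"wy":0,"wz":0,"gripper":0.0},
  {"dx":-0.008,"dy":0.02,"dz":0,"wx":0,"wy":0,"wz":0,"gripper":0.0},
  {"dx":0,"dy":0,"dz":0,"wx":0,"wy":0,"wz":0,"gripper":0.0},
])

```text
time_s: 11.85
position: [0.487, 0.3472, 0.1698]
eef_rot: [-0.949, 1.508, -1.521]
ft_force: [0.4, 0.4, -0.6]
gripper_width: 0.0201
```

```bash
python3 -c "
from h import *
need(.485,.351,.03,-24.4);im,C=wcap('w14')"
```

```text
t 11.85 p [0.487  0.3472 0.1698] x [-0.419 -0.908 -0.015] y [ 0.023  0.006 -1.   ] z [ 0.908 -0.419  0.018] jawang -24.8 w 0.0201 F [ 0.36  0.43 -0.64] q [ 0.58  0.16  1.86 -0.01  1.1   1.02]
shift [-0.002   0.0038 -0.1398] rot [-0.34  1.31  0.39]
```

View pics/w14.png

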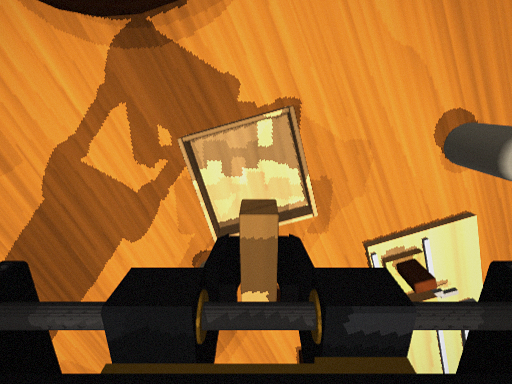

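Call:
play_rows([
  {"dx":-0.003,"dy":0.003,"dz":-0.03,"wx":-0.3,"wy":1.3,"wz":0,"gripper":0.0},
  {"dx":-0.001,"dy":0,"dz":-0.03,"wx":0,"wy":0.5,"wz":0,"gripper":0.0},
  {"dx":-0.001,"dy":0,"dz":-0.03,"wx":0,"wy":0.5,"wz":0,"gripper":0.0},
  {"dx":-0.001,"dy":0,"dz":-0.02,"wx":0,"wy":0.5,"wz":0,"gripper":0.0},
  {"dx":0,"dy":0,"dz":-0.01,"wx":0,"wy":0,"wz":0,"gripper":0.0},
  {"dx":0,"dy":0,"dz":0,"wx":0,"wy":0,"wz":0,"gripper":0.0},
])

```text
time_s: 12.5
position: [0.4856, 0.3445, 0.0492]
eef_rot: [-0.988, 1.539, -1.517]
ft_force: [-0.0, -0.7, -0.0]
gripper_width: 0.0198
```

```bash
python3 -c "
from h import *
need(.485,.351,.022,-24.4)"
```

```text
t 12.5 p [0.4856 0.3445 0.0492] x [-0.423 -0.906  0.008] y [-0.021  0.001 -1.   ] z [ 0.906 -0.423 -0.019] jawang -25.04 w 0.0198 F [-0.01 -0.65 -0.04] q [0.57 0.31 1.93 0.02 0.92 1.  ]
shift [-0.0006  0.0065 -0.0272] rot [-0.06 -1.2   0.63]
```

Call:
play_rows([
  {"dx":0,"dy":0.006,"dz":-0.01,"wx":0,"wy":-1.2,"wz":0.6,"gripper":0.0},
  {"dx":0,"dy":0,"dz":-0.01,"wx":0,"wy":0,"wz":0,"gripper":0.0},
  {"dx":0,"dy":0,"dz":-0.007,"wx":0,"wy":0,"wz":0,"gripper":0.0},
  {"dx":0,"dy":0,"dz":0,"wx":0,"wy":0,"wz":0,"gripper":0.0},
])

```text
time_s: 12.9
position: [0.4891, 0.3508, 0.0248]
eef_rot: [-0.968, 1.516, -1.515]
ft_force: [0.1, 0.2, -0.3]
gripper_width: 0.0203
```

```bash
python3 -c "
from h import *
need(.485,.351,.018,-24.4)"
```

```text
t 12.9 p [0.4891 0.3508 0.0248] x [-0.415 -0.91  -0.006] y [ 0.006  0.004 -1.   ] z [ 0.91  -0.415  0.003] jawang -24.52 w 0.0203 F [ 0.08  0.21 -0.27] q [0.58 0.34 1.94 0.   0.86 1.01]
shift [-0.0041  0.0002 -0.0068] rot [-0.22  0.32  0.12]
```

Call:
play_rows([
  {"dx":-0.003,"dy":0,"dz":-0.008,"wx":0,"wy":0.3,"wz":0,"gripper":0.0},
  {"dx":0,"dy":0,"dz":0,"wx":0,"wy":0,"wz":0,"gripper":0.035},
  {"dx":0,"dy":0,"dz":0,"wx":0,"wy":0,"wz":0,"gripper":0.035},
  {"dx":0,"dy":0,"dz":0,"wx":0,"wy":0,"wz":0,"gripper":0.035},
  {"dx":0,"dy":0,"dz":0.03,"wx":0,"wy":0,"wz":0,"gripper":0.035},
  {"dx":0,"dy":0,"dz":0.05,"wx":0,"wy":0,"wz":0,"gripper":0.06},
  {"dx":0,"dy":0,"dz":0.05,"wx":0,"wy":0,"wz":0,"gripper":0.08},
  {"dx":-0.01,"dy":-0.03,"dz":0.02,"wx":0,"wy":0,"wz":0,"gripper":0.08},
  {"dx":-0.014,"dy":-0.04,"dz":0,"wx":0,"wy":0,"wz":0,"gripper":0.08},
  {"dx":-0.014,"dy":-0.04,"dz":0,"wx":0,"wy":0,"wz":0,"gripper":0.08},
  {"dx":-0.014,"dy":-0.04,"dz":0,"wx":0,"wy":0,"wz":0,"gripper":0.08},
  {"dx":0,"dy":0,"dz":0,"wx":0,"wy":0,"wz":0,"gripper":0.08},
  {"dx":0,"dy":0,"dz":0,"wx":0,"wy":0,"wz":0,"gripper":0.08},
])

```text
time_s: 14.2
position: [0.4341, 0.1975, 0.1775]
eef_rot: [-0.963, 1.513, -1.512]
ft_force: [0.2, 0.4, 0.9]
gripper_width: 0.0801
```

```bash
python3 -c "
from h import *
need(.4275,.182,.15,-22.6);im,C=wcap('w15');tool()"
```

```text
t 14.2 p [0.4341 0.1975 0.1775] x [-0.413 -0.911 -0.011] y [ 0.01   0.008 -1.   ] z [ 0.911 -0.413  0.006] jawang -24.42 w 0.0801 F [0.21 0.44 0.93] q [ 0.37 -0.08  2.09  0.    1.11  0.8 ]
shift [-0.0066 -0.0155 -0.0275] rot [-0.44  0.59  1.82]
t 14.25 p [0.434  0.1976 0.1773] x [-0.413 -0.911 -0.01 ] y [ 0.01   0.007 -1.   ] z [ 0.911 -0.413  0.006] jawang -24.37 w 0.0802 F [-0.63  0.53 -0.35] q [ 0.37 -0.07  2.09  0.    1.11  0.8 ]
```

View pics/w15.png

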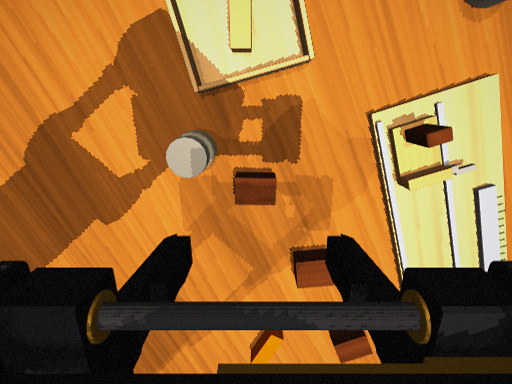

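```bash
python3 -c "
from h import *
im=cv2.imread('pics/w15.png')[:,:,::-1];crop(im,215,155,345,300,'w15c',5)"
```

```text
(no output)
```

View pics/w15c.png

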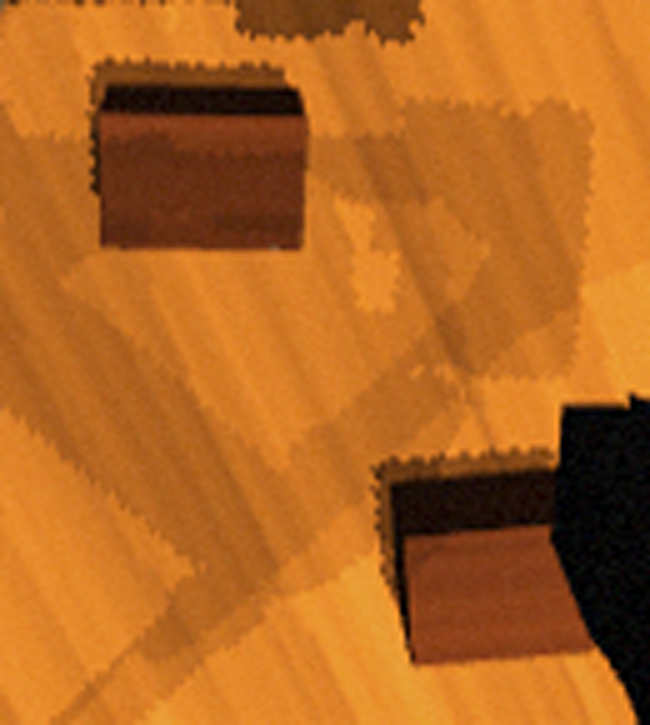

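```bash
cat >> h.py <<'E'
def quad(C,pts,z,off,s):
    P=np.array([unp('wrist',u/s+off[0],v/s+off[1],z,C)[:2] for u,v in pts])
    d=np.roll(P,-1,0)-P
    print('ctr',P.mean(0).round(4),'len',np.linalg.norm(d,axis=1).round(4),'ang',np.degrees(np.arctan2(d[:,1],d[:,0])).round(1)); return P
E
python3 -c "
from h import *
C=pickle.load(open('w15.pkl','rb'))
P=quad(C,[(100,115),(307,115),(303,247),(100,245)],.028,(215,155),5);print(P)
C9=pickle.load(open('w9.pkl','rb'))
print(tri([('wrist',100/5+215,115/5+155,C),('wrist',207/3.6+140,167/3.6+180,C9)]))
print(tri([('wrist',100/5+215,115/5+155,C),('wrist',148/3.6+140,152/3.6+180,C9)]))
print(tri([('wrist',307/5+215,115/5+155,C),('wrist',148/3.6+140,155/3.6+180,C9)]))
need(.4275,.182,.15,-22.6)
"
```

```text
ctr [0.428  0.1879] len [0.0452 0.0308 0.0457 0.0303] ang [ -24.5 -114.9  154.9   64.1]
[[0.4139354  0.2110971 ]
 [0.45509469 0.19236574]
 [0.44214161 0.16443084]
 [0.40071762 0.18384639]]
[ 0.39690285  0.18996799 -0.07544267]
[ 0.41758606  0.20450599 -0.0282577 ]
[0.45278211 0.18962964 0.02244184]
t 14.25 p [0.434  0.1976 0.1773] x [-0.413 -0.911 -0.01 ] y [ 0.01   0.007 -1.   ] z [ 0.911 -0.413  0.006] jawang -24.37 w 0.0802 F [-0.63  0.53 -0.35] q [ 0.37 -0.07  2.09  0.    1.11  0.8 ]
shift [-0.0065 -0.0156 -0.0273] rot [-0.41  0.54  1.77]
```

Call:
play_rows([
  {"dx":-0.006,"dy":-0.01,"dz":-0.03,"wx":-0.4,"wy":0.5,"wz":0,"gripper":0.068},
  {"dx":-0.002,"dy":0,"dz":-0.035,"wx":0,"wy":0.4,"wz":0,"gripper":0.068},
  {"dx":-0.002,"dy":0,"dz":-0.035,"wx":0,"wy":0.4,"wz":0,"gripper":0.068},
  {"dx":0,"dy":0,"dz":-0.02,"wx":0,"wy":0.2,"wz":0,"gripper":0.068},
  {"dx":0,"dy":0,"dz":0,"wx":0,"wy":0,"wz":0,"gripper":0.068},
])

```text
time_s: 14.75
position: [0.4286, 0.1935, 0.0567]
eef_rot: [-0.986, 1.521, -1.506]
ft_force: [-0.6, 0.7, 0.3]
gripper_width: 0.0679
```

```bash
python3 -c "
from h import *
need(.428,.188,.010,-24.7);im,C=wcap('w16');tool()"
```

```text
t 14.75 p [0.4286 0.1935 0.0567] x [-0.408 -0.913 -0.   ] y [-0.009  0.004 -1.   ] z [ 0.913 -0.408 -0.01 ] jawang -24.11 w 0.0679 F [-0.63  0.74  0.29] q [0.37 0.08 2.19 0.01 0.88 0.78]
shift [-0.0006 -0.0055 -0.0467] rot [-0.24 -0.52 -0.59]
t 14.8 p [0.4294 0.1939 0.0579] x [-0.408 -0.913 -0.001] y [-0.007  0.005 -1.   ] z [ 0.913 -0.408 -0.009] jawang -24.11 w 0.068 F [-0.54 -0.6   0.75] q [0.37 0.08 2.19 0.01 0.88 0.78]
```

View pics/w16.png

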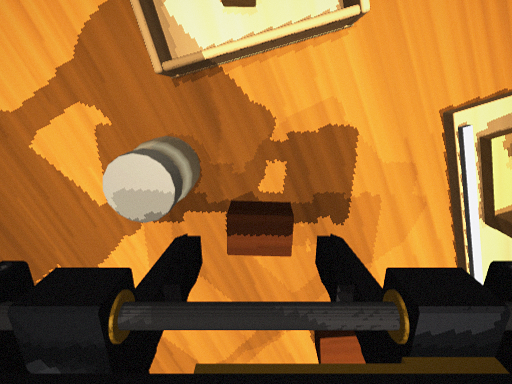

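```bash
python3 -c "
from h import *
C=pickle.load(open('w16.pkl','rb'))
im=cv2.imread('pics/w16.png')[:,:,::-1];crop(np.clip(im.astype(float)*2,0,255).astype(np.uint8),215,190,305,265,'w16c',7)
print(unp('wrist',261,255,.028,C), 'expect',.428-.016*.42, .188-.016*.908)
need(.428,.188,.010,-24.7)
"
```

```text
[0.42232356 0.17429125 0.028     ] expect 0.42128 0.173472
t 14.8 p [0.4294 0.1939 0.0579] x [-0.408 -0.913 -0.001] y [-0.007  0.005 -1.   ] z [ 0.913 -0.408 -0.009] jawang -24.11 w 0.068 F [-0.54 -0.6   0.75] q [0.37 0.08 2.19 0.01 0.88 0.78]
shift [-0.0014 -0.0059 -0.0479] rot [-0.28 -0.43 -0.59]
```

View pics/w16c.png

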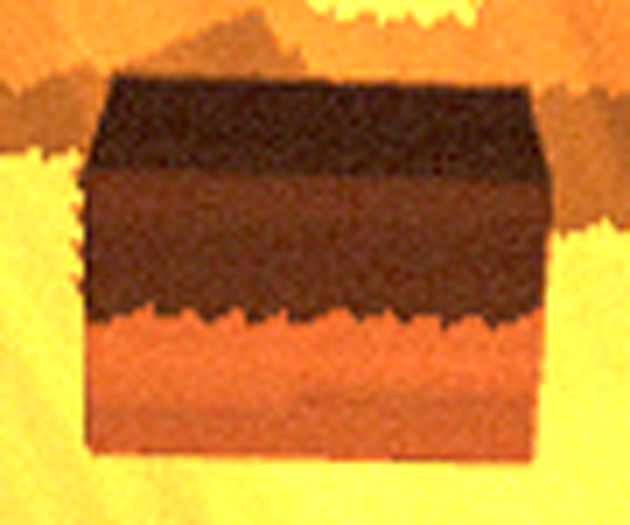

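Good, consistent. Descend and grasp.

Call:
play_rows([
  {"dx":-0.001,"dy":-0.005,"dz":-0.017,"wx":-0.2,"wy":-0.4,"wz":-0.5,"gripper":0.068},
  {"dx":-0.001,"dy":0,"dz":-0.016,"wx":0,"wy":0.2,"wz":0,"gripper":0.068},
  {"dx":-0.001,"dy":0,"dz":-0.012,"wx":0,"wy":0.2,"wz":0,"gripper":0.068},
  {"dx":0,"dy":0,"dz":0,"wx":0,"wy":0,"wz":0,"gripper":0.068},
])

```text
time_s: 15.2
position: [0.4324, 0.1933, 0.0168]
eef_rot: [-0.972, 1.518, -1.512]
ft_force: [-0.3, 1.0, -1.3]
gripper_width: 0.0679
```

```bash
python3 -c "
from h import *
need(.428,.188,.010,-24.7)"
```

```text
t 15.2 p [0.4324 0.1933 0.0168] x [-0.414 -0.91  -0.005] y [ 0.002  0.005 -1.   ] z [ 0.91  -0.414 -0.001] jawang -24.45 w 0.0679 F [-0.27  0.99 -1.31] q [0.36 0.14 2.21 0.01 0.78 0.79]
shift [-0.0044 -0.0053 -0.0068] rot [-0.29  0.1  -0.25]
```

Call:
play_rows([
  {"dx":-0.004,"dy":-0.005,"dz":-0.006,"wx":-0.2,"wy":0,"wz":-0.2,"gripper":0.068},
  {"dx":-0.001,"dy":-0.001,"dz":0,"wx":0,"wy":0,"wz":0,"gripper":0.06},
  {"dx":0,"dy":0,"dz":0,"wx":0,"wy":0,"wz":0,"gripper":0.0},
  {"dx":0,"dy":0,"dz":0,"wx":0,"wy":0,"wz":0,"gripper":0.0},
  {"dx":0,"dy":0,"dz":0,"wx":0,"wy":0,"wz":0,"gripper":0.0},
  {"dx":0,"dy":0,"dz":0,"wx":0,"wy":0,"wz":0,"gripper":0.0},
], squeeze=30)

```text
time_s: 15.8
position: [0.4302, 0.1883, 0.014]
eef_rot: [-0.965, 1.515, -1.518]
ft_force: [-0.8, -0.5, -0.5]
gripper_width: 0.0455
```

```bash
python3 -c "
from h import *
need(.428,.188,.010,-24.7)"
```

```text
t 15.8 p [0.4302 0.1883 0.014 ] x [-0.417 -0.909 -0.006] y [ 0.008  0.004 -1.   ] z [ 0.909 -0.417  0.006] jawang -24.65 w 0.0455 F [-0.79 -0.49 -0.49] q [0.36 0.14 2.23 0.   0.77 0.79]
shift [-0.0022 -0.0003 -0.004 ] rot [-0.2   0.44 -0.05]
```

Call:
play_rows([
  {"dx":0,"dy":0,"dz":0.03,"wx":0,"wy":0,"wz":0,"gripper":0.0},
  {"dx":0,"dy":0,"dz":0.04,"wx":0,"wy":0,"wz":0,"gripper":0.0},
  {"dx":0.01,"dy":-0.02,"dz":0.04,"wx":0,"wy":0,"wz":4,"gripper":0.0},
  {"dx":0.024,"dy":-0.036,"dz":0.02,"wx":0,"wy":0,"wz":5,"gripper":0.0},
  {"dx":0.024,"dy":-0.036,"dz":0,"wx":0,"wy":0,"wz":5,"gripper":0.0},
  {"dx":0.024,"dy":-0.036,"dz":0,"wx":0,"wy":0,"wz":4,"gripper":0.0},
  {"dx":0.024,"dy":-0.036,"dz":0,"wx":0,"wy":0,"wz":0,"gripper":0.0},
  {"dx":0.024,"dy":-0.036,"dz":0,"wx":0,"wy":0,"wz":0,"gripper":0.0},
  {"dx":0.01,"dy":-0.02,"dz":0,"wx":0,"wy":0,"wz":0,"gripper":0.0},
  {"dx":0,"dy":0,"dz":0,"wx":0,"wy":0,"wz":0,"gripper":0.0},
])

```text
time_s: 16.8
position: [0.5743, -0.0419, 0.1523]
eef_rot: [-1.15, 1.271, -1.288]
ft_force: [0.7, 0.3, -0.3]
gripper_width: 0.0455
```

```bash
python3 -c "
from h import *
need(.5823,-.0435,.03,-6.5);wcap('w17')"
```

```text
t 16.8 p [ 0.5743 -0.0419  0.1523] x [-0.098 -0.995 -0.001] y [ 0.014 -0.    -1.   ] z [ 0.995 -0.098  0.014] jawang -5.65 w 0.0455 F [ 0.68  0.28 -0.25] q [-0.12  0.14  1.92  0.    1.07 -0.02]
shift [ 0.008  -0.0016 -0.1223] rot [ 0.01  0.81 -0.85]
```

View pics/w17.png

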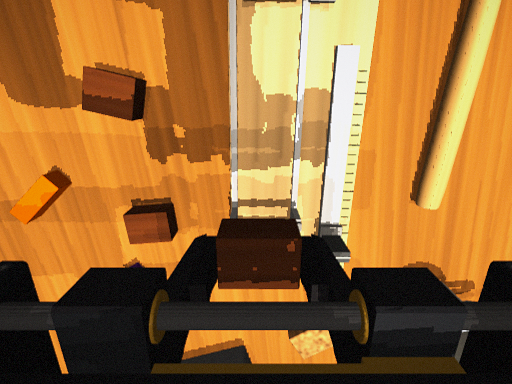

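Call:
play_rows([
  {"dx":0.007,"dy":-0.001,"dz":-0.03,"wx":0,"wy":0.8,"wz":-0.8,"gripper":0.0},
  {"dx":-0.001,"dy":0,"dz":-0.03,"wx":0,"wy":0.5,"wz":0,"gripper":0.0},
  {"dx":-0.001,"dy":0,"dz":-0.02,"wx":0,"wy":0.5,"wz":0,"gripper":0.0},
  {"dx":0,"dy":0,"dz":0,"wx":0,"wy":0,"wz":0,"gripper":0.0},
])

```text
time_s: 17.25
position: [0.5773, -0.038, 0.0712]
eef_rot: [-1.167, 1.304, -1.281]
ft_force: [0.2, -0.3, -0.7]
gripper_width: 0.0456
```

```bash
python3 -c "
from h import *
need(.5823,-.0435,.028,-6.5);wcap('w18')"
```

```text
t 17.25 p [ 0.5773 -0.038   0.0712] x [-0.111 -0.994 -0.   ] y [-0.018  0.002 -1.   ] z [ 0.994 -0.111 -0.018] jawang -6.37 w 0.0456 F [ 0.17 -0.3  -0.66] q [-0.11  0.25  1.95  0.    0.96  0.  ]
shift [ 0.005  -0.0055 -0.0432] rot [-0.12 -1.01 -0.13]
```

View pics/w18.png

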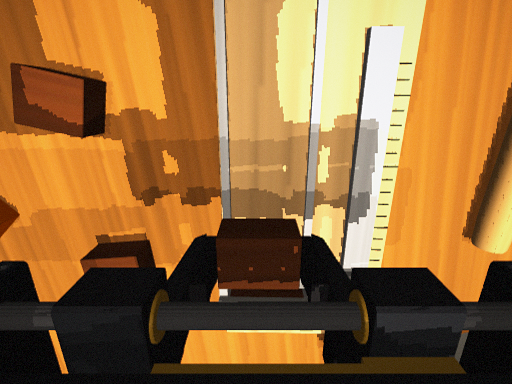

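Call:
play_rows([
  {"dx":0.004,"dy":-0.005,"dz":-0.015,"wx":0,"wy":-1,"wz":0,"gripper":0.0},
  {"dx":-0.001,"dy":0,"dz":-0.014,"wx":0,"wy":0.2,"wz":0,"gripper":0.0},
  {"dx":-0.001,"dy":0,"dz":-0.008,"wx":0,"wy":0.2,"wz":0,"gripper":0.0},
  {"dx":0,"dy":0,"dz":0,"wx":0,"wy":0,"wz":0,"gripper":0.0},
])

```text
time_s: 17.7
position: [0.5823, -0.0411, 0.0385]
eef_rot: [-1.154, 1.289, -1.288]
ft_force: [-0.3, -0.3, -0.1]
gripper_width: 0.0457
```

```bash
python3 -c "
from h import *
need(.5823,-.0435,.026,-6.5);wcap('w19')"
```

```text
t 17.7 p [ 0.5823 -0.0411  0.0385] x [-0.108 -0.994 -0.002] y [ 0.     0.002 -1.   ] z [ 0.994 -0.108  0.   ] jawang -6.23 w 0.0457 F [-0.26 -0.28 -0.09] q [-0.11  0.29  1.97  0.    0.88 -0.01]
shift [ 0.     -0.0024 -0.0125] rot [-0.1   0.02 -0.27]
```

View pics/w19.png

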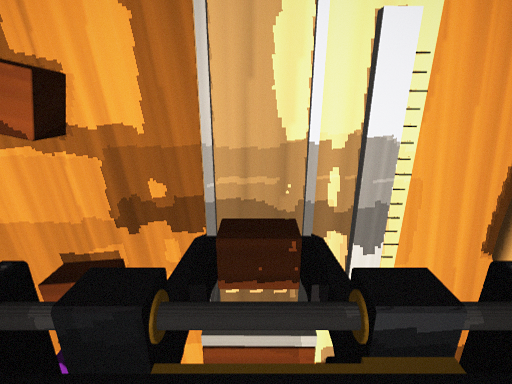

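Centred between the rails (210–305, block 217–300). Lower and release.

Call:
play_rows([
  {"dx":0,"dy":-0.002,"dz":-0.008,"wx":0,"wy":0,"wz":-0.2,"gripper":0.0},
  {"dx":0,"dy":0,"dz":-0.006,"wx":0,"wy":0,"wz":0,"gripper":0.0},
  {"dx":0,"dy":0,"dz":0,"wx":0,"wy":0,"wz":0,"gripper":0.0},
])

```text
time_s: 18.05
position: [0.5844, -0.0433, 0.026]
eef_rot: [-1.149, 1.289, -1.292]
ft_force: [-0.4, 0.0, -0.2]
gripper_width: 0.0456
```

```bash
python3 -c "
from h import *
need(.5823,-.0435,.026,-6.5)"
```

```text
t 18.05 p [ 0.5844 -0.0433  0.026 ] x [-0.112 -0.994 -0.002] y [ 0.005  0.001 -1.   ] z [ 0.994 -0.112  0.004] jawang -6.44 w 0.0456 F [-0.36  0.03 -0.15] q [-0.12  0.31  1.97  0.    0.85 -0.01]
shift [-0.0021 -0.0002  0.    ] rot [-0.07  0.26 -0.06]
```

Call:
play_rows([
  {"dx":-0.002,"dy":0,"dz":-0.001,"wx":0,"wy":0,"wz":0,"gripper":0.0},
  {"dx":0,"dy":0,"dz":0,"wx":0,"wy":0,"wz":0,"gripper":0.058},
  {"dx":0,"dy":0,"dz":0,"wx":0,"wy":0,"wz":0,"gripper":0.058},
  {"dx":0,"dy":0,"dz":0,"wx":0,"wy":0,"wz":0,"gripper":0.058},
  {"dx":0,"dy":0,"dz":0.03,"wx":0,"wy":0,"wz":0,"gripper":0.058},
  {"dx":0,"dy":0,"dz":0.05,"wx":0,"wy":0,"wz":0,"gripper":0.07},
  {"dx":-0.01,"dy":0.01,"dz":0.04,"wx":0,"wy":0,"wz":-3,"gripper":0.07},
  {"dx":-0.03,"dy":0.02,"dz":0.02,"wx":0,"wy":0,"wz":-5,"gripper":0.07},
  {"dx":-0.035,"dy":0.025,"dz":0,"wx":0,"wy":0,"wz":-5,"gripper":0.07},
  {"dx":-0.035,"dy":0.025,"dz":0,"wx":0,"wy":0,"wz":0,"gripper":0.07},
  {"dx":-0.02,"dy":0.01,"dz":0,"wx":0,"wy":0,"wz":0,"gripper":0.07},
  {"dx":0,"dy":0,"dz":0,"wx":0,"wy":0,"wz":0,"gripper":0.07},
  {"dx":0,"dy":0,"dz":0,"wx":0,"wy":0,"wz":0,"gripper":0.07},
])

```text
time_s: 19.35
position: [0.448, 0.0489, 0.1718]
eef_rot: [-1.011, 1.458, -1.462]
ft_force: [0.5, -0.6, -0.4]
gripper_width: 0.0698
```

```bash
python3 -c "
from h import *
need(.4495,.0575,.01,-20);im,C=wcap('w20');tool()"
```

```text
t 19.35 p [0.448  0.0489 0.1718] x [-0.344 -0.939 -0.008] y [ 0.01   0.004 -1.   ] z [ 0.939 -0.344  0.008] jawang -20.1 w 0.0698 F [ 0.46 -0.59 -0.42] q [ 0.05 -0.12  2.14  0.    1.11  0.4 ]
shift [ 0.0015  0.0086 -0.1618] rot [-0.25  0.57  0.1 ]
t 19.4 p [0.448  0.0487 0.1717] x [-0.344 -0.939 -0.007] y [ 0.009  0.004 -1.   ] z [ 0.939 -0.344  0.007] jawang -20.13 w 0.0701 F [-0.09  0.21 -0.03] q [ 0.05 -0.12  2.14  0.    1.11  0.4 ]
```

View pics/w20.png

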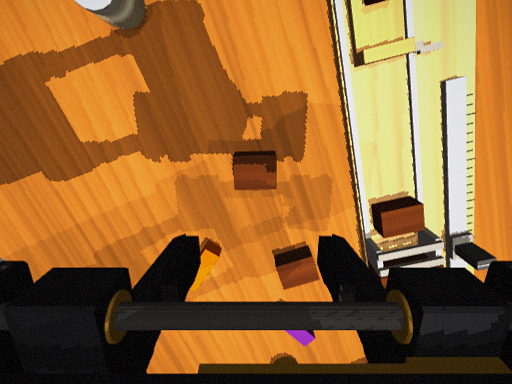

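```bash
python3 -c "
from h import *
im=cv2.imread('pics/w20.png')[:,:,::-1];crop(np.clip(im.astype(float)*1.7,0,255).astype(np.uint8),220,140,330,300,'w20c',4.5)"
```

```text
(no output)
```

View pics/w20c.png

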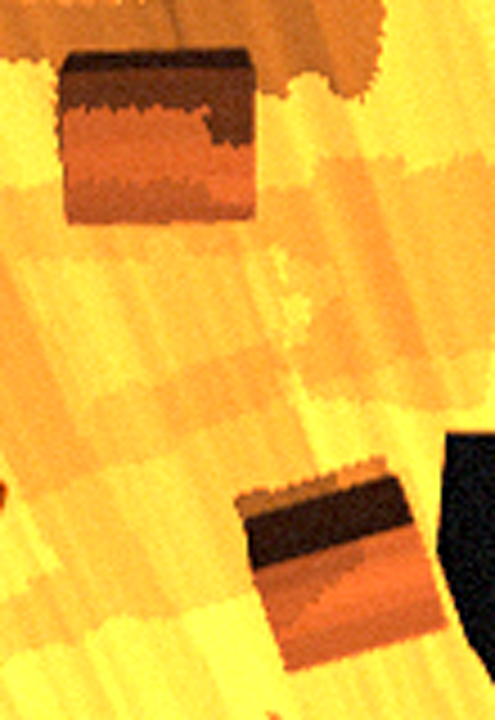

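```bash
python3 -c "
from h import *
C=pickle.load(open('w20.pkl','rb'))
print(quad(C,[(60,70),(255,68),(254,218),(66,223)],.028,(220,140),4.5))
print(quad(C,[(250,570),(413,525),(446,625),(290,670)],.028,(220,140),4.5))
need(.4495,.0575,.01,-20)
"
```

```text
ctr [0.4502 0.0598] len [0.0452 0.0365 0.0454 0.0372] ang [ -19.5 -109.2  161.4   70.5]
[[0.43504327 0.08479142]
 [0.47764511 0.06967008]
 [0.46563546 0.03523367]
 [0.42264704 0.04969825]]
ctr [ 0.4551 -0.075 ] len [0.0447 0.0328 0.0442 0.0338] ang [ -2.5 -90.7 178.8  90. ]
[[ 0.4328866  -0.05733361]
 [ 0.47753353 -0.0593017 ]
 [ 0.47710467 -0.09211492]
 [ 0.43289071 -0.0911616 ]]
t 19.4 p [0.448  0.0487 0.1717] x [-0.344 -0.939 -0.007] y [ 0.009  0.004 -1.   ] z [ 0.939 -0.344  0.007] jawang -20.13 w 0.0701 F [-0.09  0.21 -0.03] q [ 0.05 -0.12  2.14  0.    1.11  0.4 ]
shift [ 0.0015  0.0088 -0.1617] rot [-0.25  0.53  0.12]
```

Call:
play_rows([
  {"dx":0.001,"dy":0.01,"dz":-0.03,"wx":-0.2,"wy":0.5,"wz":0.3,"gripper":0.068},
  {"dx":-0.001,"dy":0,"dz":-0.035,"wx":0,"wy":0.3,"wz":0,"gripper":0.068},
  {"dx":-0.001,"dy":0,"dz":-0.035,"wx":0,"wy":0.3,"wz":0,"gripper":0.068},
  {"dx":-0.001,"dy":0,"dz":-0.025,"wx":0,"wy":0,"wz":0,"gripper":0.068},
  {"dx":0,"dy":0,"dz":0,"wx":0,"wy":0,"wz":0,"gripper":0.068},
])

```text
time_s: 19.9
position: [0.4542, 0.0564, 0.0453]
eef_rot: [-1.024, 1.463, -1.461]
ft_force: [-0.6, 1.0, 0.4]
gripper_width: 0.0683
```

```bash
python3 -c "
from h import *
need(.4502,.0598,.012,-19.5);wcap('w21')"
```

```text
t 19.9 p [0.4542 0.0564 0.0453] x [-0.343 -0.939  0.   ] y [-0.002  0.001 -1.   ] z [ 0.939 -0.343 -0.002] jawang -20.04 w 0.0683 F [-0.56  1.    0.35] q [0.07 0.07 2.23 0.   0.85 0.42]
shift [-0.004   0.0034 -0.0333] rot [-0.03 -0.09  0.54]
```

View pics/w21.png

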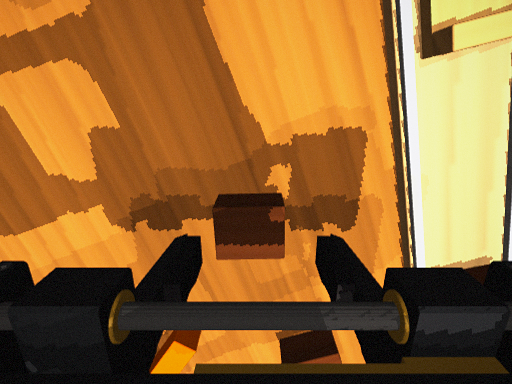

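Call:
play_rows([
  {"dx":-0.005,"dy":0.003,"dz":-0.015,"wx":0,"wy":0,"wz":0.5,"gripper":0.068},
  {"dx":-0.001,"dy":0,"dz":-0.015,"wx":0,"wy":0.2,"wz":0,"gripper":0.068},
  {"dx":-0.001,"dy":0,"dz":-0.006,"wx":0,"wy":0.2,"wz":0,"gripper":0.068},
  {"dx":0,"dy":0,"dz":0,"wx":0,"wy":0,"wz":0,"gripper":0.068},
])

```text
time_s: 20.35
position: [0.4565, 0.0585, 0.0154]
eef_rot: [-1.023, 1.456, -1.458]
ft_force: [-0.2, 0.6, 0.1]
gripper_width: 0.0681
```

```bash
python3 -c "
from h import *
need(.4502,.0598,.012,-19.5)"
```

```text
t 20.35 p [0.4565 0.0585 0.0154] x [-0.337 -0.942 -0.002] y [ 0.004  0.001 -1.   ] z [ 0.942 -0.337  0.003] jawang -19.68 w 0.0681 F [-0.21  0.57  0.12] q [0.07 0.12 2.24 0.   0.77 0.42]
shift [-0.0063  0.0013 -0.0034] rot [-0.07  0.21  0.18]
```

Call:
play_rows([
  {"dx":-0.006,"dy":0.001,"dz":-0.003,"wx":0,"wy":0.2,"wz":0.2,"gripper":0.068},
  {"dx":-0.001,"dy":0,"dz":0,"wx":0,"wy":0,"wz":0,"gripper":0.06},
  {"dx":0,"dy":0,"dz":0,"wx":0,"wy":0,"wz":0,"gripper":0.0},
  {"dx":0,"dy":0,"dz":0,"wx":0,"wy":0,"wz":0,"gripper":0.0},
  {"dx":0,"dy":0,"dz":0,"wx":0,"wy":0,"wz":0,"gripper":0.0},
  {"dx":0,"dy":0,"dz":0,"wx":0,"wy":0,"wz":0,"gripper":0.0},
])

```text
time_s: 20.95
position: [0.4528, 0.0597, 0.0163]
eef_rot: [-1.022, 1.451, -1.456]
ft_force: [-0.6, -0.2, -0.4]
gripper_width: 0.0457
```

```bash
python3 -c "
from h import *
need(.4502,.0598,.012,-19.5)
C=pickle.load(open('w20.pkl','rb'))
# block1 in trough top face in w20 at z=.040
im=cv2.imread('pics/w20.png')[:,:,::-1];crop(im,350,170,500,290,'w20d',5)"
```

```text
t 20.95 p [0.4528 0.0597 0.0163] x [-0.333 -0.943 -0.004] y [ 0.007  0.002 -1.   ] z [ 0.943 -0.333  0.006] jawang -19.48 w 0.0457 F [-0.57 -0.2  -0.43] q [0.08 0.11 2.25 0.   0.77 0.41]
shift [-0.0026  0.0001 -0.0043] rot [-0.1   0.4  -0.02]
```

View pics/w20d.png

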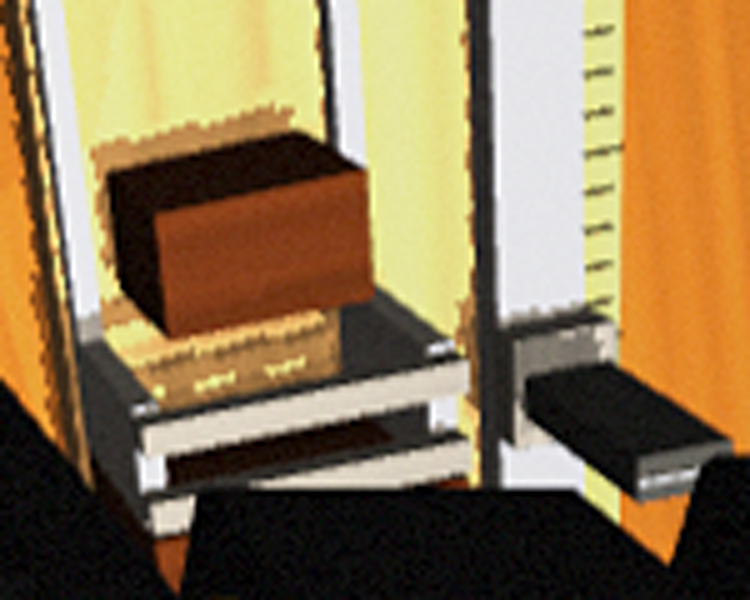

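```bash
cat >> h.py <<'E'
X0,Y0,TH=.5898,.0221,-.1133
def J(P):
    c,s=np.cos(TH),np.sin(TH); d=np.atleast_2d(P)[:,:2]-[X0,Y0]; return np.stack([c*d[:,0]+s*d[:,1],-s*d[:,0]+c*d[:,1]],1)
def W(x,y):
    c,s=np.cos(TH),np.sin(TH); return np.array([X0+c*x-s*y,Y0+s*x+c*y])
E
python3 -c "
from h import *
C=pickle.load(open('w20.pkl','rb'))
P=quad(C,[(157,212),(365,170),(372,298),(170,335)],.040,(350,170),5);print(J(P),J(P).mean(0))
P=np.array([unp('wrist',u/5+350,v/5+170,.053,C) for u,v in [(140,422),(465,362)]]);print('bridge edge',J(P))
print(W(0,-.066+.016+.004+.019))
"
```

```text
ctr [ 0.5834 -0.0435] len [0.0441 0.0309 0.0442 0.0303] ang [ -7.6 -96.5 171.5  83.4]
[[-0.02100376 -0.05019066]
 [ 0.02313698 -0.05105227]
 [ 0.02311344 -0.08199423]
 [-0.02105795 -0.08046976]] [ 0.00104718 -0.06592673]
bridge edge [[-0.03422607 -0.09184208]
 [ 0.03478583 -0.09384839]]
[ 0.58674744 -0.00472689]
```

Call:
play_rows([
  {"dx":0,"dy":0,"dz":0.03,"wx":0,"wy":0,"wz":0,"gripper":0.0},
  {"dx":0,"dy":0,"dz":0.04,"wx":0,"wy":0,"wz":0,"gripper":0.0},
  {"dx":0.01,"dy":-0.005,"dz":0.03,"wx":0,"wy":0,"wz":4,"gripper":0.0},
  {"dx":0.03,"dy":-0.014,"dz":0.01,"wx":0,"wy":0,"wz":5,"gripper":0.0},
  {"dx":0.035,"dy":-0.015,"dz":0,"wx":0,"wy":0,"wz":4,"gripper":0.0},
  {"dx":0.035,"dy":-0.015,"dz":0,"wx":0,"wy":0,"wz":0,"gripper":0.0},
  {"dx":0.025,"dy":-0.013,"dz":0,"wx":0,"wy":0,"wz":0,"gripper":0.0},
  {"dx":0,"dy":0,"dz":0,"wx":0,"wy":0,"wz":0,"gripper":0.0},
  {"dx":0,"dy":0,"dz":0,"wx":0,"wy":0,"wz":0,"gripper":0.0},
])

```text
time_s: 21.85
position: [0.5894, -0.0048, 0.1304]
eef_rot: [-1.156, 1.28, -1.286]
ft_force: [0.3, -0.5, -0.5]
gripper_width: 0.0459
```

```bash
python3 -c "
from h import *
need(.5869,-.0037,.029,-6.5);wcap('w22')"
```

```text
t 21.85 p [ 0.5894 -0.0048  0.1304] x [-0.102 -0.995  0.   ] y [ 0.005 -0.    -1.   ] z [ 0.995 -0.102  0.005] jawang -5.83 w 0.0459 F [ 0.35 -0.46 -0.47] q [-0.05  0.19  1.9  -0.    1.04  0.05]
shift [-0.0025  0.0011 -0.1014] rot [ 0.03  0.26 -0.67]
```

View pics/w22.png

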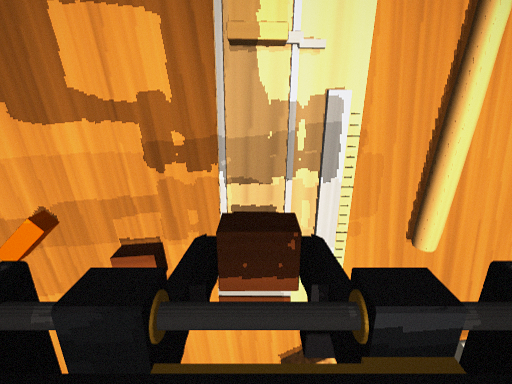

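Call:
play_rows([
  {"dx":-0.003,"dy":0.002,"dz":-0.025,"wx":0,"wy":0.2,"wz":-0.6,"gripper":0.0},
  {"dx":-0.001,"dy":0,"dz":-0.025,"wx":0,"wy":0.2,"wz":0,"gripper":0.0},
  {"dx":-0.001,"dy":0,"dz":-0.02,"wx":0,"wy":0.2,"wz":0,"gripper":0.0},
  {"dx":0,"dy":0,"dz":0,"wx":0,"wy":0,"wz":0,"gripper":0.0},
  {"dx":0,"dy":0,"dz":0,"wx":0,"wy":0,"wz":0,"gripper":0.0},
])

```text
time_s: 22.4
position: [0.5786, 0.0003, 0.0593]
eef_rot: [-1.162, 1.295, -1.286]
ft_force: [0.5, 0.0, 0.2]
gripper_width: 0.0456
```

```bash
python3 -c "
from h import *
need(.5869,-.0037,.029,-6.5)"
```

```text
t 22.4 p [5.786e-01 3.000e-04 5.930e-02] x [-0.109 -0.994  0.001] y [-0.008 -0.    -1.   ] z [ 0.994 -0.109 -0.008] jawang -6.28 w 0.0456 F [0.51 0.05 0.25] q [-0.04  0.26  1.96 -0.    0.92  0.07]
shift [ 0.0083 -0.004  -0.0303] rot [ 0.   -0.46 -0.22]
```

Call:
play_rows([
  {"dx":0.008,"dy":-0.004,"dz":-0.01,"wx":0,"wy":-0.4,"wz":-0.2,"gripper":0.0},
  {"dx":0,"dy":0,"dz":-0.012,"wx":0,"wy":0,"wz":0,"gripper":0.0},
  {"dx":0,"dy":0,"dz":0,"wx":0,"wy":0,"wz":0,"gripper":0.0},
  {"dx":0,"dy":0,"dz":0,"wx":0,"wy":0,"wz":0,"gripper":0.0},
])

```text
time_s: 22.8
position: [0.5888, -0.0036, 0.0388]
eef_rot: [-1.15, 1.288, -1.294]
ft_force: [0.3, 0.5, -0.6]
gripper_width: 0.0456
```

```bash
python3 -c "
from h import *
need(.5869,-.0037,.029,-6.5);wcap('w23')"
```

```text
t 22.8 p [ 0.5888 -0.0036  0.0388] x [-0.113 -0.994 -0.   ] y [ 0.005 -0.    -1.   ] z [ 0.994 -0.113  0.005] jawang -6.47 w 0.0456 F [ 0.31  0.49 -0.59] q [-0.05  0.3   1.96  0.    0.88  0.06]
shift [-0.0019 -0.0001 -0.0098] rot [ 0.01  0.26 -0.03]
```

View pics/w23.png

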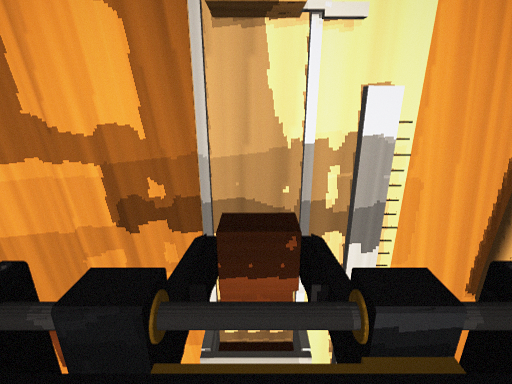

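Call:
play_rows([
  {"dx":-0.002,"dy":0,"dz":-0.006,"wx":0,"wy":0.2,"wz":0,"gripper":0.0},
  {"dx":-0.001,"dy":0,"dz":-0.005,"wx":0,"wy":0,"wz":0,"gripper":0.0},
  {"dx":0,"dy":0,"dz":0,"wx":0,"wy":0,"wz":0,"gripper":0.0},
])

```text
time_s: 23.15
position: [0.5865, -0.0038, 0.0279]
eef_rot: [-1.152, 1.29, -1.293]
ft_force: [-0.4, 0.2, -0.6]
gripper_width: 0.0457
```

```bash
python3 -c "
from h import *
need(.5869,-.0037,.028,-6.5)"
```

```text
t 23.15 p [ 0.5865 -0.0038  0.0279] x [-0.113 -0.994 -0.   ] y [ 0.003 -0.    -1.   ] z [ 0.994 -0.113  0.003] jawang -6.48 w 0.0457 F [-0.37  0.16 -0.57] q [-0.05  0.31  1.97 -0.    0.86  0.06]
shift [0.0004 0.0001 0.0001] rot [ 0.02  0.15 -0.02]
```

Release and go to block C (≈(.455,−.075), angle ≈ −2°).

Call:
play_rows([
  {"dx":0,"dy":0,"dz":-0.001,"wx":0,"wy":0,"wz":0,"gripper":0.058},
  {"dx":0,"dy":0,"dz":0,"wx":0,"wy":0,"wz":0,"gripper":0.058},
  {"dx":0,"dy":0,"dz":0,"wx":0,"wy":0,"wz":0,"gripper":0.058},
  {"dx":0,"dy":0,"dz":0.03,"wx":0,"wy":0,"wz":0,"gripper":0.058},
  {"dx":0,"dy":0,"dz":0.05,"wx":0,"wy":0,"wz":0,"gripper":0.07},
  {"dx":-0.01,"dy":-0.01,"dz":0.04,"wx":0,"wy":0,"wz":2,"gripper":0.07},
  {"dx":-0.03,"dy":-0.02,"dz":0.02,"wx":0,"wy":0,"wz":2,"gripper":0.07},
  {"dx":-0.035,"dy":-0.025,"dz":0,"wx":0,"wy":0,"wz":0,"gripper":0.07},
  {"dx":-0.03,"dy":-0.02,"dz":0,"wx":0,"wy":0,"wz":0,"gripper":0.07},
  {"dx":-0.02,"dy":-0.01,"dz":0,"wx":0,"wy":0,"wz":0,"gripper":0.07},
  {"dx":0,"dy":0,"dz":0,"wx":0,"wy":0,"wz":0,"gripper":0.07},
  {"dx":0,"dy":0,"dz":0,"wx":0,"wy":0,"wz":0,"gripper":0.07},
])

```text
time_s: 24.35
position: [0.4573, -0.091, 0.1738]
eef_rot: [-1.188, 1.231, -1.244]
ft_force: [0.4, 0.2, -1.2]
gripper_width: 0.0697
```

```bash
python3 -c "
from h import *
need(.455,-.075,.012,-2);im,C=wcap('w24');tool()
crop(np.clip(im.astype(float)*1.5,0,255).astype(np.uint8),220,80,400,240,'w24c',4.4)"
```

```text
t 24.35 p [ 0.4573 -0.091   0.1738] x [-0.039 -0.999  0.004] y [ 0.007 -0.004 -1.   ] z [ 0.999 -0.039  0.007] jawang -2.21 w 0.0697 F [ 0.35  0.17 -1.15] q [-0.25 -0.09  2.11 -0.    1.11 -0.21]
shift [-0.0023  0.016  -0.1618] rot [0.23 0.39 0.21]
t 24.4 p [ 0.4573 -0.0908  0.1737] x [-0.038 -0.999  0.004] y [ 0.006 -0.004 -1.   ] z [ 0.999 -0.038  0.006] jawang -2.18 w 0.0699 F [0.35 0.83 0.59] q [-0.25 -0.09  2.11 -0.    1.11 -0.21]
```

View pics/w24.png

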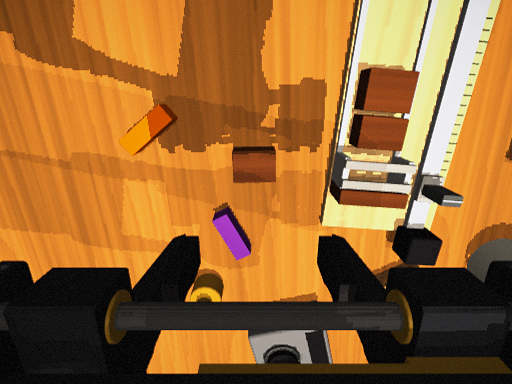

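View pics/w24c.png

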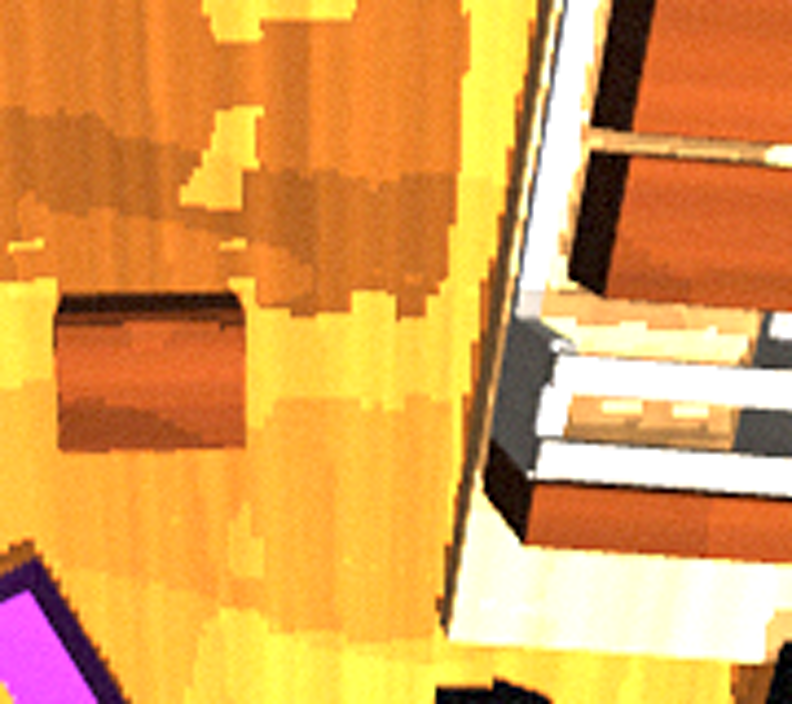

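```bash
python3 -c "
from h import *
C=pickle.load(open('w24.pkl','rb'))
print(quad(C,[(56,315),(244,318),(244,446),(59,449)],.028,(220,80),4.4))
# trough blocks (full px)
for pts in ([(367,67),(419,70),(413,113),(360,109)],[(359,114),(411,117),(405,151),(352,149)]):
  P=quad(C,pts,.040,(0,0),1);print(J(P),J(P).mean(0))
need(.455,-.075,.012,-2)
"
```

```text
ctr [ 0.4551 -0.0761] len [0.0447 0.0317 0.0456 0.0332] ang [ -3.2 -91.  178.7  87.4]
[[ 0.43331475 -0.05867965]
 [ 0.47789853 -0.06113936]
 [ 0.47734132 -0.09287779]
 [ 0.43179783 -0.09183367]]
ctr [ 0.5852 -0.0045] len [0.0482 0.0379 0.0516 0.0368] ang [ -5.1 -90.  173.7  84.7]
[[-0.02692318 -0.00894758]
 [ 0.02122715 -0.00779179]
 [ 0.02550943 -0.04548599]
 [-0.02613746 -0.0456892 ]] [-0.00158101 -0.02697864]
ctr [ 0.5819 -0.0439] len [0.0507 0.033  0.0536 0.0339] ang [ -5.3 -92.3 175.6  82.7]
[[-0.02619905 -0.05030864]
 [ 0.02453557 -0.04928536]
 [ 0.02694495 -0.08220254]
 [-0.02665057 -0.08417256]] [-0.00034228 -0.06649227]
t 24.4 p [ 0.4573 -0.0908  0.1737] x [-0.038 -0.999  0.004] y [ 0.006 -0.004 -1.   ] z [ 0.999 -0.038  0.006] jawang -2.18 w 0.0699 F [0.35 0.83 0.59] q [-0.25 -0.09  2.11 -0.    1.11 -0.21]
shift [-0.0023  0.0158 -0.1617] rot [0.23 0.35 0.18]
```

Call:
play_rows([
  {"dx":-0.002,"dy":0.014,"dz":-0.03,"wx":0.2,"wy":0.3,"wz":0.2,"gripper":0.068},
  {"dx":-0.002,"dy":0,"dz":-0.035,"wx":0,"wy":0.2,"wz":0,"gripper":0.068},
  {"dx":-0.002,"dy":0,"dz":-0.035,"wx":0,"wy":0.2,"wz":0,"gripper":0.068},
  {"dx":-0.001,"dy":0,"dz":-0.02,"wx":0,"wy":0,"wz":0,"gripper":0.068},
  {"dx":0,"dy":0,"dz":0,"wx":0,"wy":0,"wz":0,"gripper":0.068},
  {"dx":0,"dy":0,"dz":0,"wx":0,"wy":0,"wz":0,"gripper":0.068},
])

```text
time_s: 25.0
position: [0.4582, -0.0736, 0.0521]
eef_rot: [-1.195, 1.23, -1.232]
ft_force: [0.2, -0.5, 1.0]
gripper_width: 0.0679
```

```bash
python3 -c "
from h import *
need(.455,-.0755,.012,-2);im,C=wcap('w25');tool()
print(W(0,.017))"
```

```text
t 25.0 p [ 0.4582 -0.0736  0.0521] x [-0.03  -1.     0.001] y [ 0.001 -0.001 -1.   ] z [ 1.    -0.03   0.001] jawang -1.69 w 0.0679 F [ 0.18 -0.47  0.99] q [-0.21  0.07  2.21 -0.    0.86 -0.18]
shift [-0.0032 -0.0019 -0.0401] rot [ 0.03  0.06 -0.31]
t 25.05 p [ 0.4581 -0.0736  0.0523] x [-0.03  -1.     0.001] y [ 0.001 -0.001 -1.   ] z [ 1.    -0.03   0.001] jawang -1.69 w 0.0684 F [0.65 0.51 0.93] q [-0.21  0.07  2.21 -0.    0.86 -0.18]
[0.59172198 0.038991  ]
```

View pics/w25.png

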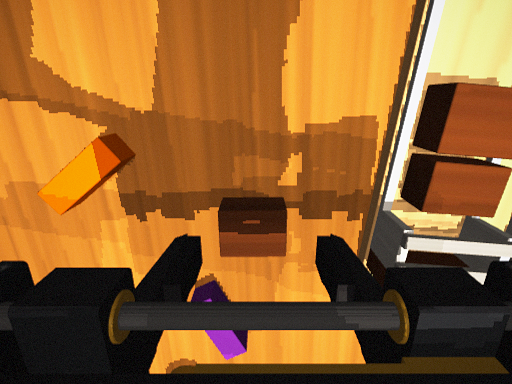

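```bash
python3 -c "
from h import *
C=pickle.load(open('w25.pkl','rb'))
for u,v in [(198,280),(222,277),(246,348),(222,358)]: print(unp('wrist',u,v,.024,C),unp('wrist',u,v,.0,C))"
```

```text
[ 0.41345052 -0.11320744  0.024     ] [ 0.40683572 -0.1305867   0.        ]
[ 0.43118072 -0.11113976  0.024     ] [ 0.4270312  -0.12823153  0.        ]
[ 0.44574348 -0.17923245  0.024     ] [ 0.44361884 -0.20579212  0.        ]
[ 0.42560697 -0.18935911  0.024     ] [ 0.42068246 -0.21732683  0.        ]
```

Call:
play_rows([
  {"dx":-0.004,"dy":-0.002,"dz":-0.015,"wx":0,"wy":0,"wz":-0.3,"gripper":0.068},
  {"dx":-0.001,"dy":0,"dz":-0.015,"wx":0,"wy":0.2,"wz":0,"gripper":0.068},
  {"dx":0,"dy":0,"dz":0,"wx":0,"wy":0,"wz":0,"gripper":0.068},
  {"dx":0,"dy":0,"dz":0,"wx":0,"wy":0,"wz":0,"gripper":0.068},
])

```text
time_s: 25.45
position: [0.4602, -0.0763, 0.0279]
eef_rot: [-1.188, 1.226, -1.241]
ft_force: [-0.3, 0.5, 0.5]
gripper_width: 0.0681
```

```bash
python3 -c "
from h import *
need(.455,-.0755,.013,-2)"
```

```text
t 25.45 p [ 0.4602 -0.0763  0.0279] x [-0.034 -0.999  0.003] y [ 0.009 -0.003 -1.   ] z [ 0.999 -0.034  0.009] jawang -1.94 w 0.0681 F [-0.25  0.5   0.5 ] q [-0.22  0.11  2.23 -0.    0.8  -0.18]
shift [-0.0052  0.0008 -0.0149] rot [ 0.17  0.54 -0.06]
```

Purple is ≥25 mm away from the finger; continue.

Call:
play_rows([
  {"dx":-0.005,"dy":0.001,"dz":-0.01,"wx":0.1,"wy":0.5,"wz":0,"gripper":0.068},
  {"dx":-0.001,"dy":0,"dz":-0.007,"wx":0,"wy":0,"wz":0,"gripper":0.068},
  {"dx":0,"dy":0,"dz":0,"wx":0,"wy":0,"wz":0,"gripper":0.06},
  {"dx":0,"dy":0,"dz":0,"wx":0,"wy":0,"wz":0,"gripper":0.0},
  {"dx":0,"dy":0,"dz":0,"wx":0,"wy":0,"wz":0,"gripper":0.0},
  {"dx":0,"dy":0,"dz":0,"wx":0,"wy":0,"wz":0,"gripper":0.0},
  {"dx":0,"dy":0,"dz":0,"wx":0,"wy":0,"wz":0,"gripper":0.0},
])

```text
time_s: 26.15
position: [0.4566, -0.0758, 0.0128]
eef_rot: [-1.19, 1.229, -1.238]
ft_force: [0.3, -0.3, -0.5]
gripper_width: 0.0456
```

```bash
python3 -c "
from h import *
need(.5917,.039,.13,-6.5)"
```

```text
t 26.15 p [ 0.4566 -0.0758  0.0128] x [-0.034 -0.999  0.002] y [ 0.006 -0.002 -1.   ] z [ 0.999 -0.034  0.006] jawang -1.94 w 0.0456 F [ 0.33 -0.32 -0.47] q [-0.22  0.13  2.24 -0.    0.77 -0.18]
shift [0.1351 0.1148 0.1172] rot [ 0.14  0.32 -4.56]
```

Call:
play_rows([
  {"dx":0,"dy":0,"dz":0.03,"wx":0,"wy":0,"wz":0,"gripper":0.0},
  {"dx":0,"dy":0,"dz":0.04,"wx":0,"wy":0,"wz":0,"gripper":0.0},
  {"dx":0.01,"dy":0.01,"dz":0.035,"wx":0,"wy":0,"wz":-2,"gripper":0.0},
  {"dx":0.03,"dy":0.025,"dz":0.01,"wx":0,"wy":0,"wz":-2,"gripper":0.0},
  {"dx":0.034,"dy":0.028,"dz":0,"wx":0,"wy":0,"wz":0,"gripper":0.0},
  {"dx":0.034,"dy":0.028,"dz":0,"wx":0,"wy":0,"wz":0,"gripper":0.0},
  {"dx":0.02,"dy":0.02,"dz":0,"wx":0,"wy":0,"wz":0,"gripper":0.0},
  {"dx":0,"dy":0,"dz":0,"wx":0,"wy":0,"wz":0,"gripper":0.0},
  {"dx":0,"dy":0,"dz":0,"wx":0,"wy":0,"wz":0,"gripper":0.0},
])

```text
time_s: 27.05
position: [0.5873, 0.0402, 0.1338]
eef_rot: [-1.151, 1.284, -1.292]
ft_force: [-0.1, 0.3, -0.1]
gripper_width: 0.0457
```

```bash
python3 -c "
from h import *
need(.5917,.039,.026,-6.5);wcap('w26')"
```

```text
t 27.05 p [0.5873 0.0402 0.1338] x [-0.109 -0.994 -0.   ] y [ 0.007 -0.    -1.   ] z [ 0.994 -0.109  0.007] jawang -6.24 w 0.0457 F [-0.09  0.27 -0.11] q [ 0.03  0.19  1.9  -0.    1.05  0.14]
shift [ 0.0044 -0.0012 -0.1078] rot [ 0.02  0.39 -0.26]
```

View pics/w26.png

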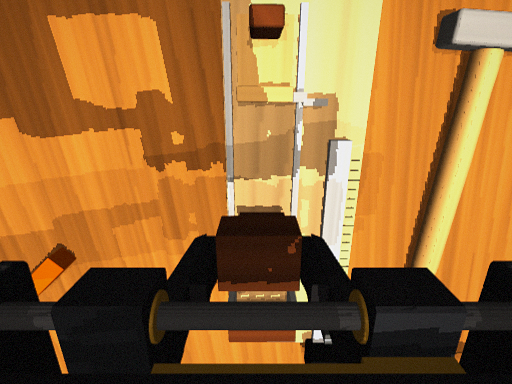

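Call:
play_rows([
  {"dx":0.004,"dy":-0.001,"dz":-0.025,"wx":0,"wy":0.3,"wz":-0.2,"gripper":0.0},
  {"dx":0,"dy":0,"dz":-0.025,"wx":0,"wy":0.2,"wz":0,"gripper":0.0},
  {"dx":0,"dy":0,"dz":-0.02,"wx":0,"wy":0.1,"wz":0,"gripper":0.0},
  {"dx":0,"dy":0,"dz":0,"wx":0,"wy":0,"wz":0,"gripper":0.0},
  {"dx":0,"dy":0,"dz":0,"wx":0,"wy":0,"wz":0,"gripper":0.0},
])

```text
time_s: 27.6
position: [0.5868, 0.0342, 0.0629]
eef_rot: [-1.156, 1.298, -1.294]
ft_force: [-0.2, -0.6, 0.2]
gripper_width: 0.0458
```

```bash
python3 -c "
from h import *
need(.5917,.039,.026,-6.5)"
```

```text
t 27.6 p [0.5868 0.0342 0.0629] x [-0.117 -0.993  0.002] y [-0.005 -0.001 -1.   ] z [ 0.993 -0.117 -0.005] jawang -6.74 w 0.0458 F [-0.18 -0.65  0.18] q [ 0.02  0.27  1.94 -0.    0.93  0.14]
shift [ 0.0049  0.0048 -0.0369] rot [ 0.07 -0.29  0.24]
```

Call:
play_rows([
  {"dx":0.005,"dy":0.005,"dz":-0.01,"wx":0,"wy":-0.3,"wz":0.2,"gripper":0.0},
  {"dx":0,"dy":0,"dz":-0.012,"wx":0,"wy":0,"wz":0,"gripper":0.0},
  {"dx":0,"dy":0,"dz":0,"wx":0,"wy":0,"wz":0,"gripper":0.0},
  {"dx":0,"dy":0,"dz":0,"wx":0,"wy":0,"wz":0,"gripper":0.0},
])

```text
time_s: 28.0
position: [0.5935, 0.0388, 0.0423]
eef_rot: [-1.149, 1.289, -1.297]
ft_force: [0.1, -1.1, -0.8]
gripper_width: 0.0456
```

```bash
python3 -c "
from h import *
need(.5917,.039,.026,-6.5);wcap('w27')"
```

```text
t 28.0 p [0.5935 0.0388 0.0423] x [-0.115 -0.993  0.001] y [ 0.005 -0.001 -1.   ] z [ 0.993 -0.115  0.005] jawang -6.6 w 0.0456 F [ 0.14 -1.09 -0.77] q [ 0.02  0.3   1.95 -0.    0.88  0.14]
shift [-0.0018  0.0002 -0.0163] rot [0.06 0.3  0.1 ]
```

View pics/w27.png

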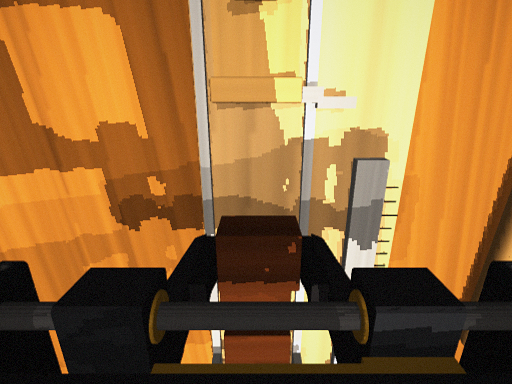

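Call:
play_rows([
  {"dx":-0.002,"dy":0,"dz":-0.008,"wx":0,"wy":0.3,"wz":0,"gripper":0.0},
  {"dx":-0.001,"dy":0,"dz":-0.007,"wx":0,"wy":0,"wz":0,"gripper":0.0},
  {"dx":0,"dy":0,"dz":0,"wx":0,"wy":0,"wz":0,"gripper":0.0},
  {"dx":0,"dy":0,"dz":0,"wx":0,"wy":0,"wz":0,"gripper":0.0},
])

```text
time_s: 28.45
position: [0.5905, 0.039, 0.0265]
eef_rot: [-1.154, 1.293, -1.294]
ft_force: [-0.9, -0.3, -0.3]
gripper_width: 0.0457
```

```bash
python3 -c "
from h import *
need(.5917,.039,.025,-6.5)"
```

```text
t 28.45 p [0.5905 0.039  0.0265] x [-0.115 -0.993  0.001] y [ 0.    -0.001 -1.   ] z [ 0.993 -0.115  0.   ] jawang -6.57 w 0.0457 F [-0.87 -0.3  -0.33] q [ 0.02  0.32  1.96 -0.    0.86  0.14]
shift [ 0.0012  0.     -0.0015] rot [0.07 0.   0.07]
```

Call:
play_rows([
  {"dx":0.001,"dy":0,"dz":-0.001,"wx":0,"wy":0,"wz":0,"gripper":0.058},
  {"dx":0,"dy":0,"dz":0,"wx":0,"wy":0,"wz":0,"gripper":0.058},
  {"dx":0,"dy":0,"dz":0,"wx":0,"wy":0,"wz":0,"gripper":0.058},
  {"dx":0,"dy":0,"dz":0.03,"wx":0,"wy":0,"wz":0,"gripper":0.058},
  {"dx":0,"dy":0,"dz":0.05,"wx":0,"wy":0,"wz":0,"gripper":0.058},
  {"dx":0,"dy":0.01,"dz":0.05,"wx":0,"wy":0,"wz":-8,"gripper":0.058},
  {"dx":0,"dy":0.02,"dz":0.03,"wx":0,"wy":0,"wz":-8,"gripper":0.058},
  {"dx":0,"dy":0.02,"dz":0,"wx":0,"wy":0,"wz":-8,"gripper":0.058},
  {"dx":0,"dy":0.02,"dz":0,"wx":0,"wy":0,"wz":-8,"gripper":0.058},
  {"dx":0,"dy":0.02,"dz":0,"wx":0,"wy":0,"wz":-8,"gripper":0.058},
  {"dx":0,"dy":0.02,"dz":0,"wx":0,"wy":0,"wz":-8,"gripper":0.058},
  {"dx":0,"dy":0.02,"dz":0,"wx":0,"wy":0,"wz":-8,"gripper":0.058},
  {"dx":0,"dy":0,"dz":0,"wx":0,"wy":0,"wz":-8,"gripper":0.058},
  {"dx":0,"dy":0,"dz":0,"wx":0,"wy":0,"wz":-8,"gripper":0.058},
  {"dx":0,"dy":0,"dz":0,"wx":0,"wy":0,"wz":-8,"gripper":0.058},
  {"dx":0,"dy":0,"dz":0,"wx":0,"wy":0,"wz":-6,"gripper":0.058},
  {"dx":0,"dy":0,"dz":0,"wx":0,"wy":0,"wz":0,"gripper":0.058},
  {"dx":0,"dy":0,"dz":0,"wx":0,"wy":0,"wz":0,"gripper":0.058},
])

```text
time_s: 30.25
position: [0.5912, 0.1752, 0.1976]
eef_rot: [-0.13, -2.176, 2.173]
ft_force: [-0.2, 0.5, -0.1]
gripper_width: 0.0579
```

```bash
python3 -c "
from h import *
print(W(0,.163))
need(*W(0,.163),.033,-96.5);im,C=wcap('w28');tool()"
```

```text
[0.60822841 0.18405491]
t 30.25 p [0.5912 0.1752 0.1976] x [-0.994  0.105 -0.014] y [ 0.015  0.001 -1.   ] z [-0.105 -0.994 -0.002] jawang -96.01 w 0.0579 F [-0.16  0.47 -0.08] q [ 0.25  0.17  1.79 -0.    1.16  1.93]
shift [ 0.017   0.0089 -0.1646] rot [-0.03  0.84 -0.49]
t 30.3 p [0.5912 0.1751 0.1975] x [-0.994  0.105 -0.014] y [ 0.015  0.001 -1.   ] z [-0.105 -0.994 -0.002] jawang -96.03 w 0.0581 F [ 0.61 -0.26  0.03] q [ 0.25  0.17  1.79 -0.    1.16  1.93]
```

View pics/w28.png

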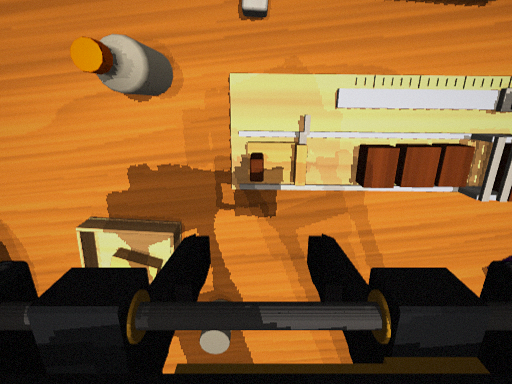

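```bash
python3 -c "
from h import *
im=cv2.imread('pics/w28.png')[:,:,::-1];crop(np.clip(im.astype(float)*1.5,0,255).astype(np.uint8),225,100,325,205,'w28c',6)"
```

```text
(no output)
```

View pics/w28c.png

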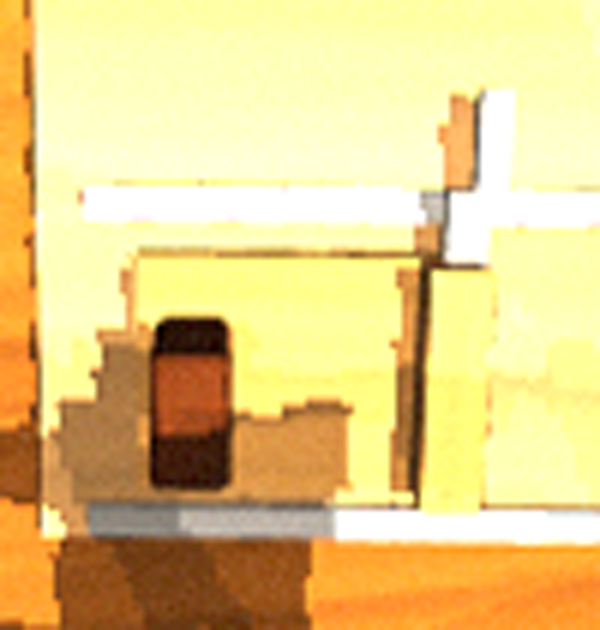

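```bash
python3 -c "
from h import *
C=pickle.load(open('w28.pkl','rb'))
P=quad(C,[(155,355),(230,355),(230,488),(153,488)],.066,(225,100),6);print(J(P),J(P).mean(0),P.mean(0))
for u,v,z in [(485,400,.041),(492,270,.041),(480,505,.041),(497,150,.03),(497,150,.02),(497,150,.041)]: print(z,J(unp('wrist',u/6+225,v/6+100,z,C)))
need(*P.mean(0),.036,-96.5)
"
```

```text
ctr [0.6089 0.1749] len [0.0125 0.0231 0.0132 0.0231] ang [-96.  174.4  84.1  -7.3]
[[ 0.01314741  0.1602857 ]
 [ 0.01326571  0.14773737]
 [-0.0098093   0.14739605]
 [-0.00993484  0.16060909]] [0.00166724 0.15400705] [0.60886825 0.17493113]
0.041 [[0.0004585  0.10024291]]
0.041 [[0.02425421 0.10046554]]
0.041 [[-0.01963286  0.09993226]]
0.03 [[0.04441642 0.09902428]]
0.02 [[0.04368233 0.09730241]]
0.041 [[0.04522392 0.10091835]]
t 30.3 p [0.5912 0.1751 0.1975] x [-0.994  0.105 -0.014] y [ 0.015  0.001 -1.   ] z [-0.105 -0.994 -0.002] jawang -96.03 w 0.0581 F [ 0.61 -0.26  0.03] q [ 0.25  0.17  1.79 -0.    1.16  1.93]
shift [ 0.0177 -0.0002 -0.1615] rot [-0.03  0.83 -0.47]
```

Call:
play_rows([
  {"dx":0.017,"dy":0,"dz":-0.03,"wx":0,"wy":0.8,"wz":-0.4,"gripper":0.032},
  {"dx":-0.001,"dy":0,"dz":-0.035,"wx":0,"wy":0.2,"wz":0,"gripper":0.032},
  {"dx":-0.001,"dy":0,"dz":-0.03,"wx":0,"wy":0.2,"wz":0,"gripper":0.032},
  {"dx":0,"dy":0,"dz":0,"wx":0,"wy":0,"wz":0,"gripper":0.032},
  {"dx":0,"dy":0,"dz":0,"wx":0,"wy":0,"wz":0,"gripper":0.032},
])

```text
time_s: 30.8
position: [0.6089, 0.1752, 0.1036]
eef_rot: [-0.113, -2.17, 2.165]
ft_force: [-0.3, -0.0, 1.0]
gripper_width: 0.0322
```

```bash
python3 -c "
from h import *
need(.609,.175,.034,-96.5);im,C=wcap('w29')"
```

```text
t 30.8 p [0.6089 0.1752 0.1036] x [-0.995  0.104  0.001] y [-0.001  0.002 -1.   ] z [-0.104 -0.995 -0.002] jawang -96.0 w 0.0322 F [-0.33 -0.02  0.95] q [0.24 0.3  1.82 0.   1.02 1.91]
shift [ 0.0001 -0.0002 -0.0696] rot [-0.13 -0.03 -0.5 ]
```

View pics/w29.png

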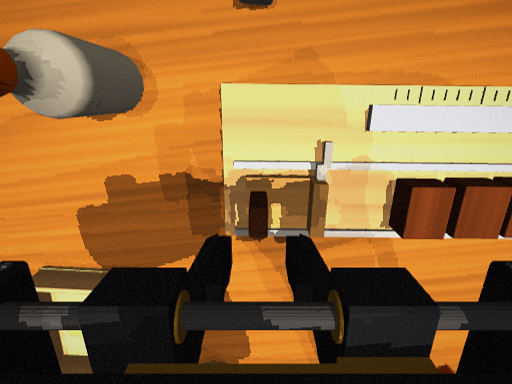

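Call:
play_rows([
  {"dx":0,"dy":0,"dz":-0.02,"wx":0,"wy":0,"wz":-0.5,"gripper":0.032},
  {"dx":-0.001,"dy":0,"dz":-0.02,"wx":0,"wy":0.2,"wz":0,"gripper":0.032},
  {"dx":-0.001,"dy":0,"dz":-0.015,"wx":0,"wy":0.2,"wz":0,"gripper":0.032},
  {"dx":0,"dy":0,"dz":0,"wx":0,"wy":0,"wz":0,"gripper":0.032},
  {"dx":0,"dy":0,"dz":0,"wx":0,"wy":0,"wz":0,"gripper":0.032},
])

```text
time_s: 31.35
position: [0.6132, 0.1769, 0.0574]
eef_rot: [-0.128, -2.174, 2.16]
ft_force: [0.9, -0.2, 0.1]
gripper_width: 0.0321
```

```bash
python3 -c "
from h import *
need(.609,.175,.034,-96.5);im,C=wcap('w30')"
```

```text
t 31.35 p [0.6132 0.1769 0.0574] x [-0.994  0.111 -0.006] y [ 0.007  0.006 -1.   ] z [-0.111 -0.994 -0.007] jawang -96.4 w 0.0321 F [ 0.89 -0.17  0.07] q [0.24 0.35 1.85 0.   0.93 1.92]
shift [-0.0042 -0.0019 -0.0234] rot [-0.33  0.41 -0.1 ]
```

View pics/w30.png

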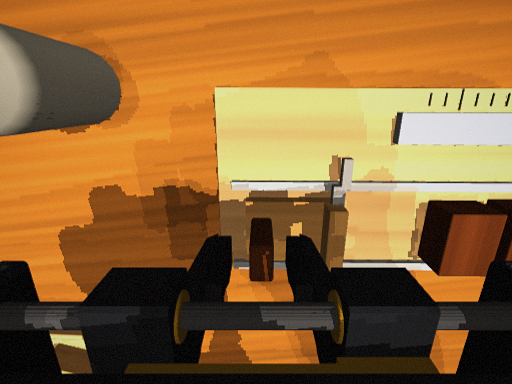

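Call:
play_rows([
  {"dx":-0.004,"dy":-0.002,"dz":-0.012,"wx":-0.3,"wy":0.4,"wz":0,"gripper":0.032},
  {"dx":-0.002,"dy":0,"dz":-0.012,"wx":0,"wy":0,"wz":0,"gripper":0.032},
  {"dx":0,"dy":0,"dz":0,"wx":0,"wy":0,"wz":0,"gripper":0.0},
  {"dx":0,"dy":0,"dz":0,"wx":0,"wy":0,"wz":0,"gripper":0.0},
  {"dx":0,"dy":0,"dz":0,"wx":0,"wy":0,"wz":0,"gripper":0.0},
  {"dx":0,"dy":0,"dz":0,"wx":0,"wy":0,"wz":0,"gripper":0.0},
], squeeze=25)

```text
time_s: 32.0
position: [0.6077, 0.1752, 0.0336]
eef_rot: [-0.124, -2.166, 2.164]
ft_force: [0.4, 0.5, 0.0]
gripper_width: 0.014
```

```bash
python3 -c "
from h import *
need(.609,.175,.034,-96.5)"
```

```text
t 32.0 p [0.6077 0.1752 0.0336] x [-0.994  0.112 -0.002] y [ 0.002  0.001 -1.   ] z [-0.112 -0.994 -0.001] jawang -96.4 w 0.014 F [0.4  0.46 0.  ] q [0.24 0.38 1.87 0.   0.9  1.92]
shift [ 0.0013 -0.0002  0.0004] rot [-0.06  0.14 -0.1 ]
```

Call:
play_rows([
  {"dx":-0.001,"dy":-0.008,"dz":0,"wx":0,"wy":0,"wz":0,"gripper":0.0},
  {"dx":-0.001,"dy":-0.008,"dz":0,"wx":0,"wy":0,"wz":0,"gripper":0.0},
  {"dx":-0.001,"dy":-0.008,"dz":0,"wx":0,"wy":0,"wz":0,"gripper":0.0},
  {"dx":-0.001,"dy":-0.008,"dz":0,"wx":0,"wy":0,"wz":0,"gripper":0.0},
  {"dx":-0.001,"dy":-0.008,"dz":0,"wx":0,"wy":0,"wz":0,"gripper":0.0},
  {"dx":-0.001,"dy":-0.008,"dz":0,"wx":0,"wy":0,"wz":0,"gripper":0.0},
])

```text
time_s: 32.6
position: [0.602, 0.1258, 0.0336]
eef_rot: [-0.126, -2.171, 2.161]
ft_force: [1.3, 3.9, -3.3]
gripper_width: 0.0141
```

```bash
python3 -c "
from h import *
o,R=tool();print(J(o['position']));need(*W(0.001,J(o['position'])[0,1]),.034,-96.5)"
```

```text
t 32.6 p [0.602  0.1258 0.0336] x [-0.994  0.111 -0.004] y [ 0.005  0.004 -1.   ] z [-0.111 -0.994 -0.005] jawang -96.4 w 0.0141 F [ 1.25  3.89 -3.33] q [0.16 0.35 1.91 0.   0.88 1.84]
[[0.00041901 0.10443017]]
t 32.6 p [0.602  0.1258 0.0336] x [-0.994  0.111 -0.004] y [ 0.005  0.004 -1.   ] z [-0.111 -0.994 -0.005] jawang -96.4 w 0.0141 F [ 1.25  3.89 -3.33] q [0.16 0.35 1.91 0.   0.88 1.84]
shift [ 0.0006 -0.0001  0.0004] rot [-0.25  0.27 -0.1 ]
```

Call:
play_rows([
  {"dx":-0.001,"dy":-0.007,"dz":0,"wx":-0.2,"wy":0.2,"wz":0,"gripper":0.0},
  {"dx":-0.001,"dy":-0.007,"dz":0,"wx":0,"wy":0,"wz":0,"gripper":0.0},
  {"dx":0,"dy":-0.005,"dz":0,"wx":0,"wy":0,"wz":0,"gripper":0.0},
  {"dx":-0.001,"dy":-0.005,"dz":0,"wx":0,"wy":0,"wz":0,"gripper":0.0},
  {"dx":0,"dy":-0.005,"dz":0,"wx":0,"wy":0,"wz":0,"gripper":0.0},
  {"dx":-0.001,"dy":-0.005,"dz":0,"wx":0,"wy":0,"wz":0,"gripper":0.0},
])

```text
time_s: 33.2
position: [0.5976, 0.0883, 0.0336]
eef_rot: [-0.123, -2.165, 2.162]
ft_force: [3.1, 3.9, -5.3]
gripper_width: 0.0136
```

```bash
python3 -c "
from h import *
o,R=tool();print(J(o['position']));need(*W(0.001,J(o['position'])[0,1]),.034,-96.5);wcap('w31');cap('scene','s31')"
```

```text
t 33.2 p [0.5976 0.0883 0.0336] x [-0.994  0.113 -0.001] y [ 0.001  0.001 -1.   ] z [-0.113 -0.994 -0.001] jawang -96.47 w 0.0136 F [ 3.13  3.92 -5.32] q [0.1  0.33 1.93 0.   0.88 1.79]
[[0.00028204 0.06665171]]
t 33.2 p [0.5976 0.0883 0.0336] x [-0.994  0.113 -0.001] y [ 0.001  0.001 -1.   ] z [-0.113 -0.994 -0.001] jawang -96.47 w 0.0136 F [ 3.13  3.92 -5.32] q [0.1  0.33 1.93 0.   0.88 1.79]
shift [ 0.0007 -0.0001  0.0004] rot [-0.08  0.06 -0.03]
```

View pics/w31.png

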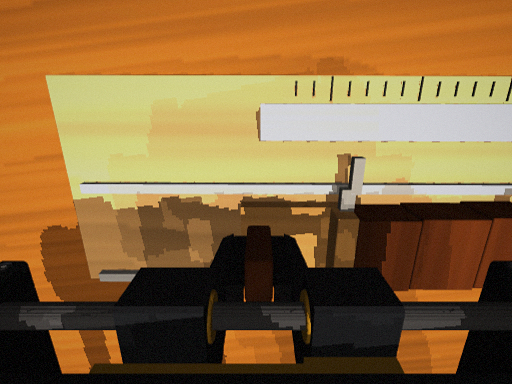

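View pics/s31.png

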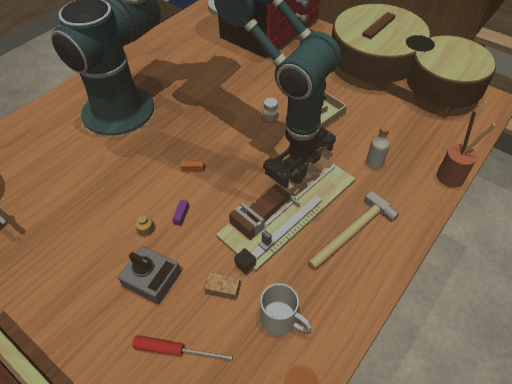

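Call:
play_rows([
  {"dx":0,"dy":-0.005,"dz":0,"wx":0,"wy":0,"wz":0,"gripper":0.0},
  {"dx":-0.001,"dy":-0.005,"dz":0,"wx":0,"wy":0,"wz":0,"gripper":0.0},
  {"dx":0,"dy":-0.005,"dz":0,"wx":0,"wy":0,"wz":0,"gripper":0.0},
  {"dx":-0.001,"dy":-0.005,"dz":0,"wx":0,"wy":0,"wz":0,"gripper":0.0},
  {"dx":0,"dy":-0.004,"dz":0,"wx":0,"wy":0,"wz":0,"gripper":0.0},
])

```text
time_s: 33.8
position: [0.5947, 0.0628, 0.0336]
eef_rot: [-0.121, -2.164, 2.162]
ft_force: [-0.9, 4.1, -0.3]
gripper_width: 0.0135
```

```bash
python3 -c "
from h import *
o,R=tool();print(J(o['position']));need(*W(0.001,J(o['position'])[0,1]),.034,-96.5);wcap('w32')"
```

```text
t 33.8 p [0.5947 0.0628 0.0336] x [-0.994  0.112  0.001] y [-0.     0.001 -1.   ] z [-0.112 -0.994 -0.001] jawang -96.46 w 0.0135 F [-0.89  4.12 -0.31] q [0.06 0.32 1.94 0.   0.88 1.75]
[[0.00029338 0.04097557]]
t 33.8 p [0.5947 0.0628 0.0336] x [-0.994  0.112  0.001] y [-0.     0.001 -1.   ] z [-0.112 -0.994 -0.001] jawang -96.46 w 0.0135 F [-0.89  4.12 -0.31] q [0.06 0.32 1.94 0.   0.88 1.75]
shift [ 0.0007 -0.0001  0.0004] rot [-0.07 -0.03 -0.04]
```

View pics/w32.png

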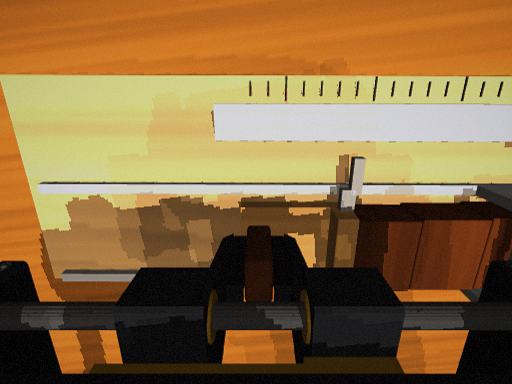

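Call:
play_rows([
  {"dx":0,"dy":-0.003,"dz":0,"wx":0,"wy":0,"wz":0,"gripper":0.0},
  {"dx":0,"dy":-0.003,"dz":0,"wx":0,"wy":0,"wz":0,"gripper":0.0},
])

```text
time_s: 34.05
position: [0.5941, 0.0577, 0.0336]
eef_rot: [-0.122, -2.166, 2.157]
ft_force: [0.9, 20.1, -3.0]
gripper_width: 0.0139
```

Call:
play_rows([
  {"dx":-0.001,"dy":-0.003,"dz":0,"wx":0,"wy":0,"wz":0,"gripper":0.0},
])

```text
time_s: 34.15
position: [0.5941, 0.0578, 0.0337]
eef_rot: [-0.127, -2.172, 2.15]
ft_force: [5.8, 20.4, -7.5]
gripper_width: 0.0141
```

Call:
play_rows([
  {"dx":0,"dy":-0.002,"dz":0,"wx":0,"wy":0,"wz":0,"gripper":0.0},
])

```text
time_s: 34.25
position: [0.5942, 0.0579, 0.0336]
eef_rot: [-0.127, -2.176, 2.147]
ft_force: [0.1, 9.9, -1.1]
gripper_width: 0.0137
```

Call:
play_rows([
  {"dx":0,"dy":-0.002,"dz":0,"wx":0,"wy":0,"wz":0,"gripper":0.0},
])

```text
time_s: 34.35
position: [0.5942, 0.0579, 0.0336]
eef_rot: [-0.127, -2.179, 2.144]
ft_force: [-0.6, 11.8, -2.2]
gripper_width: 0.0139
```

Call:
play_rows([
  {"dx":0,"dy":-0.002,"dz":0,"wx":0,"wy":0,"wz":0,"gripper":0.0},
])

```text
time_s: 34.45
position: [0.5941, 0.058, 0.0336]
eef_rot: [-0.127, -2.182, 2.141]
ft_force: [0.9, 11.5, -3.5]
gripper_width: 0.014
```

Call:
play_rows([
  {"dx":0,"dy":0,"dz":0,"wx":0,"wy":0,"wz":0,"gripper":0.0},
  {"dx":0,"dy":0,"dz":0,"wx":0,"wy":0,"wz":0,"gripper":0.03},
  {"dx":0,"dy":0,"dz":0,"wx":0,"wy":0,"wz":0,"gripper":0.03},
  {"dx":0,"dy":0,"dz":0,"wx":0,"wy":0,"wz":0,"gripper":0.03},
  {"dx":0,"dy":0,"dz":0.02,"wx":0,"wy":0,"wz":0,"gripper":0.03},
  {"dx":0,"dy":0,"dz":0.04,"wx":0,"wy":0,"wz":0,"gripper":0.03},
  {"dx":0,"dy":0,"dz":0.05,"wx":0,"wy":0,"wz":0,"gripper":0.03},
  {"dx":0,"dy":-0.02,"dz":0.04,"wx":0,"wy":0,"wz":0,"gripper":0.04},
  {"dx":0,"dy":-0.04,"dz":0.01,"wx":0,"wy":0,"wz":0,"gripper":0.04},
  {"dx":0,"dy":-0.04,"dz":0,"wx":0,"wy":0,"wz":0,"gripper":0.04},
  {"dx":0,"dy":-0.02,"dz":0,"wx":0,"wy":0,"wz":0,"gripper":0.04},
  {"dx":0,"dy":0,"dz":0,"wx":0,"wy":0,"wz":0,"gripper":0.04},
  {"dx":0,"dy":0,"dz":0,"wx":0,"wy":0,"wz":0,"gripper":0.04},
])

```text
time_s: 35.75
position: [0.5923, -0.0729, 0.2032]
eef_rot: [-0.129, -2.173, 2.154]
ft_force: [0.3, 1.3, 0.1]
gripper_width: 0.04
```

```bash
python3 -c "
from h import *
tool();im,C=wcap('w33');tool()
need(*W(.072,-.124),.034,-96.5)"
```

```text
t 35.75 p [ 0.5923 -0.0729  0.2032] x [-0.993  0.115 -0.003] y [ 0.004  0.008 -1.   ] z [-0.115 -0.993 -0.009] jawang -96.62 w 0.04 F [0.29 1.34 0.1 ] q [-0.17  0.14  1.82  0.01  1.18  1.51]
t 35.8 p [ 0.5922 -0.0727  0.2031] x [-0.993  0.115 -0.002] y [ 0.003  0.008 -1.   ] z [-0.115 -0.993 -0.009] jawang -96.58 w 0.0396 F [ 0.68  0.4  -0.1 ] q [-0.17  0.14  1.82  0.01  1.18  1.51]
t 35.8 p [ 0.5922 -0.0727  0.2031] x [-0.993  0.115 -0.002] y [ 0.003  0.008 -1.   ] z [-0.115 -0.993 -0.009] jawang -96.58 w 0.0396 F [ 0.68  0.4  -0.1 ] q [-0.17  0.14  1.82  0.01  1.18  1.51]
shift [ 0.0551 -0.0366 -0.1691] rot [-0.47  0.19  0.08]
```

View pics/w33.png

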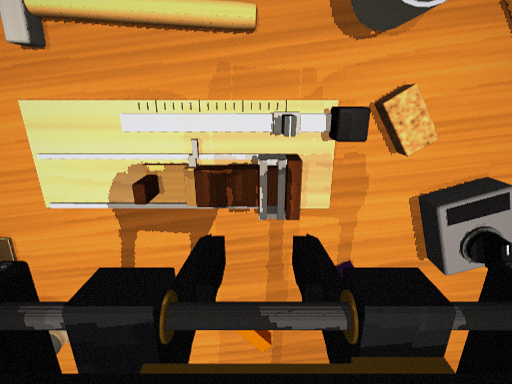

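```bash
python3 -c "
from h import *
im=cv2.imread('pics/w33.png')[:,:,::-1];crop(np.clip(im.astype(float)*1.6,0,255).astype(np.uint8),120,85,380,230,'w33c',3)"
```

```text
(no output)
```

View pics/w33c.png

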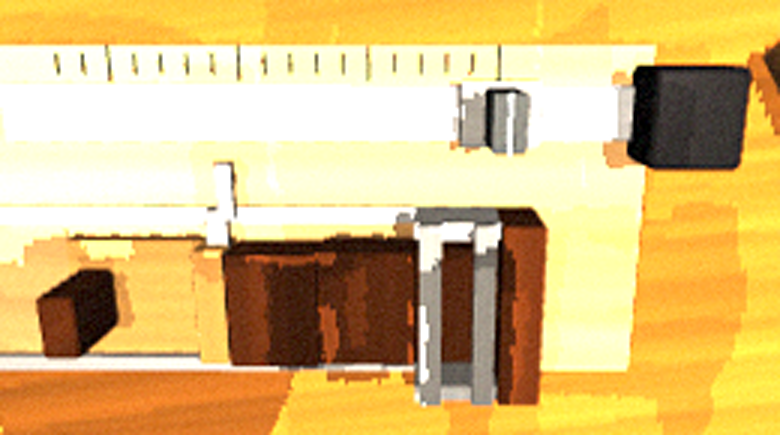

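```bash
python3 -c "
from h import *
C=pickle.load(open('w33.pkl','rb'))
f=lambda u,v,z:unp('wrist',u/3+120,v/3+85,z,C)
for nm,u,v,z in [('tabline',511,122,.065),('face',226,260,.041),('face',226,350,.041),('pointer',226,165,.03),('pointer',226,165,.04),('bridge near',417,300,.053),('stop top',500,300,.053),('stop top',500,300,.045)]:
  P=f(u,v,z);print(nm,P.round(4),J(P).round(4))
need(*f(511,122,.065)[:2],.034,-96.5)
"
```

```text
tabline [ 0.6483 -0.11    0.065 ] [[ 0.0731 -0.1246]]
face [ 0.6074 -0.0015  0.041 ] [[ 0.0202 -0.0214]]
face [0.5717 0.0053 0.041 ] [[-0.0161 -0.0187]]
pointer [ 0.6412 -0.0054  0.03  ] [[ 0.0542 -0.0215]]
pointer [ 0.6423 -0.0079  0.04  ] [[ 0.0556 -0.0238]]
bridge near [ 0.5873 -0.0718  0.053 ] [[ 0.0081 -0.0936]]
stop top [ 0.5839 -0.1021  0.053 ] [[ 0.0082 -0.1241]]
stop top [ 0.5814 -0.1026  0.045 ] [[ 0.0057 -0.1249]]
t 35.8 p [ 0.5922 -0.0727  0.2031] x [-0.993  0.115 -0.002] y [ 0.003  0.008 -1.   ] z [-0.115 -0.993 -0.009] jawang -96.58 w 0.0396 F [ 0.68  0.4  -0.1 ] q [-0.17  0.14  1.82  0.01  1.18  1.51]
shift [ 0.0561 -0.0373 -0.1691] rot [-0.47  0.19  0.08]
```

Call:
play_rows([
  {"dx":0.03,"dy":-0.019,"dz":-0.02,"wx":-0.4,"wy":0.2,"wz":0,"gripper":0.026},
  {"dx":0.025,"dy":-0.017,"dz":-0.03,"wx":0,"wy":0,"wz":0,"gripper":0.026},
  {"dx":-0.001,"dy":0,"dz":-0.03,"wx":0,"wy":0.1,"wz":0,"gripper":0.026},
  {"dx":0,"dy":0,"dz":-0.01,"wx":0,"wy":0,"wz":0,"gripper":0.026},
  {"dx":0,"dy":0,"dz":0,"wx":0,"wy":0,"wz":0,"gripper":0.026},
  {"dx":0,"dy":0,"dz":0,"wx":0,"wy":0,"wz":0,"gripper":0.026},
])

```text
time_s: 36.4
position: [0.648, -0.1029, 0.111]
eef_rot: [-0.115, -2.168, 2.163]
ft_force: [1.0, 0.4, -0.3]
gripper_width: 0.0258
```

```bash
python3 -c "
from h import *
need(.648,-.1100,.034,-96.5);wcap('w34')"
```

```text
t 36.4 p [ 0.648  -0.1029  0.111 ] x [-0.994  0.108  0.002] y [-0.002  0.002 -1.   ] z [-0.108 -0.994 -0.002] jawang -96.18 w 0.0258 F [ 1.    0.4  -0.25] q [-0.2   0.33  1.76  0.    1.05  1.48]
shift [-0.     -0.0071 -0.077 ] rot [-0.13 -0.09 -0.32]
```

View pics/w34.png

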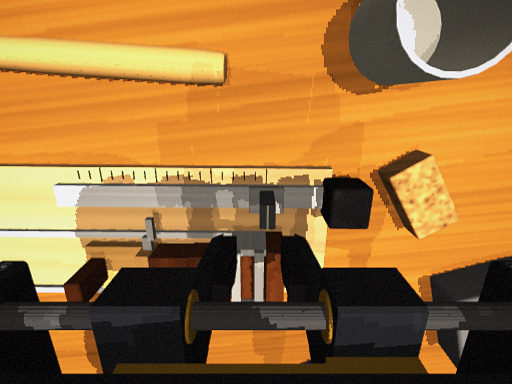

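```bash
python3 -c "
from h import *
C=pickle.load(open('w34.pkl','rb'))
im=cv2.imread('pics/w34.png')[:,:,::-1];crop(np.clip(im.astype(float)*2,0,255).astype(np.uint8),230,170,310,240,'w34c',8)
for u,v in [(269,208),(269,222)]: print(unp('wrist',u,v,.065,C))
"
```

```text
[ 0.65613099 -0.11146444  0.065     ]
[ 0.64491644 -0.11040124  0.065     ]
```

View pics/w34c.png

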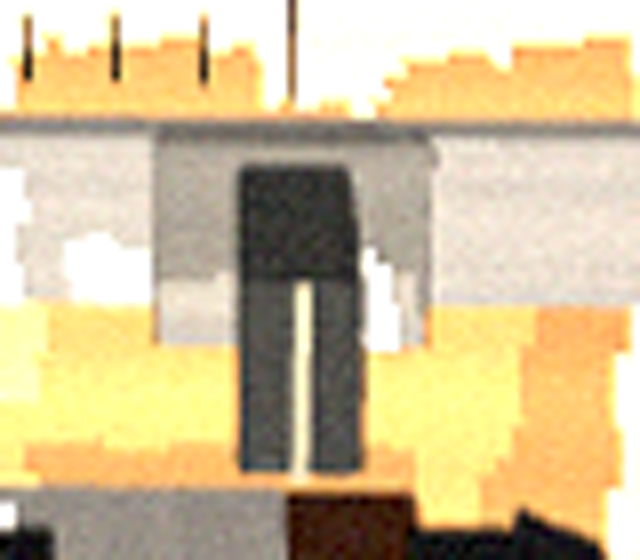

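Call:
play_rows([
  {"dx":0.001,"dy":-0.007,"dz":-0.015,"wx":-0.1,"wy":0,"wz":-0.3,"gripper":0.026},
  {"dx":-0.001,"dy":0,"dz":-0.02,"wx":0,"wy":0.1,"wz":0,"gripper":0.026},
  {"dx":0,"dy":0,"dz":0,"wx":0,"wy":0,"wz":0,"gripper":0.026},
  {"dx":0,"dy":0,"dz":0,"wx":0,"wy":0,"wz":0,"gripper":0.026},
])

```text
time_s: 36.85
position: [0.6513, -0.1108, 0.0802]
eef_rot: [-0.129, -2.165, 2.168]
ft_force: [-0.3, -0.3, -0.2]
gripper_width: 0.0258
```

```bash
python3 -c "
from h import *
need(.649,-.1097,.034,-96.5);wcap('w35')"
```

```text
t 36.85 p [ 0.6513 -0.1108  0.0802] x [-0.994  0.112 -0.007] y [ 0.007 -0.002 -1.   ] z [-0.112 -0.994  0.001] jawang -96.44 w 0.0258 F [-0.27 -0.34 -0.16] q [-0.21  0.37  1.78 -0.    0.99  1.48]
shift [-0.0023  0.0011 -0.0462] rot [ 0.12  0.38 -0.06]
```

View pics/w35.png

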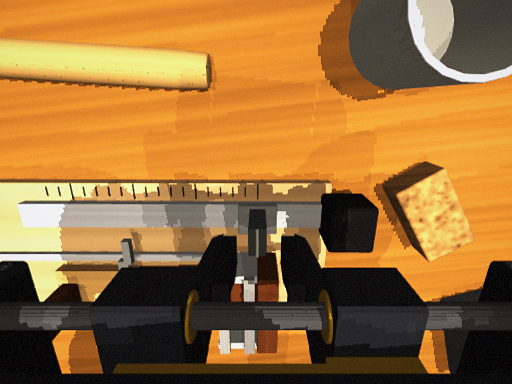

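Call:
play_rows([
  {"dx":-0.002,"dy":0.001,"dz":-0.015,"wx":0.1,"wy":0.3,"wz":0,"gripper":0.026},
  {"dx":-0.001,"dy":0,"dz":-0.015,"wx":0,"wy":0,"wz":0,"gripper":0.026},
  {"dx":0,"dy":0,"dz":0,"wx":0,"wy":0,"wz":0,"gripper":0.026},
  {"dx":0,"dy":0,"dz":0,"wx":0,"wy":0,"wz":0,"gripper":0.026},
])

```text
time_s: 37.3
position: [0.6487, -0.11, 0.0493]
eef_rot: [-0.126, -2.164, 2.165]
ft_force: [0.2, 0.5, 1.3]
gripper_width: 0.0259
```

```bash
python3 -c "
from h import *
need(.649,-.1097,.036,-96.5)"
```

```text
t 37.3 p [ 0.6487 -0.11    0.0493] x [-0.994  0.112 -0.003] y [ 0.003 -0.001 -1.   ] z [-0.112 -0.994  0.   ] jawang -96.45 w 0.0259 F [0.2  0.45 1.26] q [-0.21  0.4   1.8   0.    0.94  1.48]
shift [ 0.0003  0.0003 -0.0133] rot [ 0.04  0.19 -0.05]
```

Call:
play_rows([
  {"dx":0,"dy":0,"dz":-0.012,"wx":0,"wy":0.1,"wz":0,"gripper":0.026},
  {"dx":0,"dy":0,"dz":0,"wx":0,"wy":0,"wz":0,"gripper":0.026},
  {"dx":0,"dy":0,"dz":0,"wx":0,"wy":0,"wz":0,"gripper":0.0},
  {"dx":0,"dy":0,"dz":0,"wx":0,"wy":0,"wz":0,"gripper":0.0},
  {"dx":0,"dy":0,"dz":0,"wx":0,"wy":0,"wz":0,"gripper":0.0},
  {"dx":0,"dy":0,"dz":0,"wx":0,"wy":0,"wz":0,"gripper":0.0},
], squeeze=35)

```text
time_s: 37.9
position: [0.6487, -0.1096, 0.036]
eef_rot: [-0.123, -2.164, 2.164]
ft_force: [-0.3, -0.0, -2.1]
gripper_width: 0.0116
```

```bash
python3 -c "
from h import *
need(.649,-.1097,.036,-96.5)
o=ctrl.get_obs();print(J(o['position']))
wcap('w36')"
```

```text
t 37.9 p [ 0.6487 -0.1096  0.036 ] x [-0.994  0.113 -0.001] y [ 0.001  0.    -1.   ] z [-0.113 -0.994 -0.   ] jawang -96.47 w 0.0116 F [-0.33 -0.05 -2.11] q [-0.21  0.42  1.8   0.    0.92  1.48]
shift [ 0.0003 -0.0001 -0.    ] rot [-0.    0.05 -0.03]
[[ 0.07338992 -0.12416255]]
```

View pics/w36.png

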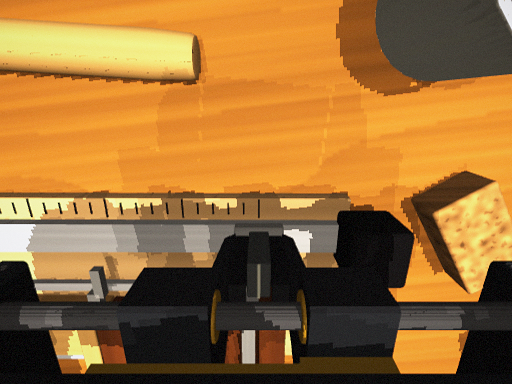

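Call:
play_rows([
  {"dx":0.001,"dy":0.01,"dz":0,"wx":0,"wy":0,"wz":0,"gripper":0.0},
  {"dx":0.0015,"dy":0.012,"dz":0,"wx":0,"wy":0,"wz":0,"gripper":0.0},
  {"dx":0.0015,"dy":0.012,"dz":0,"wx":0,"wy":0,"wz":0,"gripper":0.0},
  {"dx":0.0015,"dy":0.012,"dz":0,"wx":0,"wy":0,"wz":0,"gripper":0.0},
  {"dx":0.0015,"dy":0.012,"dz":0,"wx":0,"wy":0,"wz":0,"gripper":0.0},
  {"dx":0.0015,"dy":0.012,"dz":0,"wx":0,"wy":0,"wz":0,"gripper":0.0},
  {"dx":0.0015,"dy":0.012,"dz":0,"wx":0,"wy":0,"wz":0,"gripper":0.0},
  {"dx":0.001,"dy":0.01,"dz":0,"wx":0,"wy":0,"wz":0,"gripper":0.0},
])

```text
time_s: 38.75
position: [0.6585, -0.0253, 0.036]
eef_rot: [-0.121, -2.143, 2.184]
ft_force: [0.5, -8.9, -2.4]
gripper_width: 0.0118
```

```bash
python3 -c "
from h import *
need(.6606,-.0053,.036,-96.5)
o=ctrl.get_obs();print(J(o['position']))"
```

```text
t 38.75 p [ 0.6585 -0.0253  0.036 ] x [-0.994  0.112 -0.001] y [-0.001 -0.019 -1.   ] z [-0.112 -0.994  0.019] jawang -96.41 w 0.0118 F [ 0.54 -8.93 -2.4 ] q [-0.07  0.42  1.8  -0.02  0.92  1.63]
shift [ 0.0021  0.02   -0.    ] rot [ 1.07 -0.06 -0.09]
[[ 0.07359262 -0.03933805]]
```

Call:
play_rows([
  {"dx":0.001,"dy":0.01,"dz":0,"wx":0.5,"wy":0,"wz":0,"gripper":0.0},
  {"dx":0.001,"dy":0.008,"dz":0,"wx":0.5,"wy":0,"wz":0,"gripper":0.0},
  {"dx":0,"dy":0.003,"dz":0,"wx":0.3,"wy":0,"wz":0,"gripper":0.0},
])

```text
time_s: 39.05
position: [0.6605, -0.0075, 0.036]
eef_rot: [-0.118, -2.16, 2.17]
ft_force: [0.6, -8.4, -3.3]
gripper_width: 0.0115
```

```bash
python3 -c "
from h import *
need(.6606,-.0053,.036,-96.5)
o=ctrl.get_obs();print(J(o['position']));im,C=wcap('w37')"
```

```text
t 39.05 p [ 0.6605 -0.0075  0.036 ] x [-0.994  0.109  0.   ] y [-0.001 -0.004 -1.   ] z [-0.109 -0.994  0.004] jawang -96.26 w 0.0115 F [ 0.55 -8.4  -3.27] q [-0.05  0.42  1.8  -0.01  0.92  1.64]
shift [ 0.0001  0.0022 -0.    ] rot [ 0.25 -0.05 -0.24]
[[ 0.07357379 -0.0213783 ]]
```

View pics/w37.png

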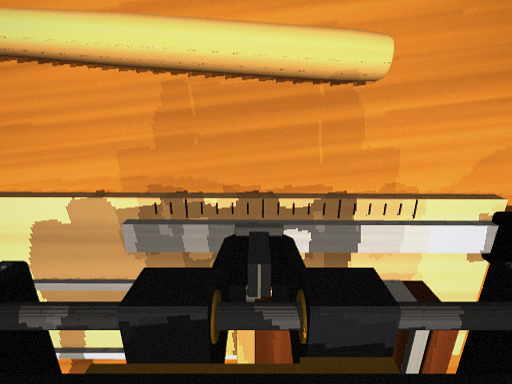

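Call:
play_rows([
  {"dx":0,"dy":0.003,"dz":0,"wx":0.3,"wy":0,"wz":-0.2,"gripper":0.0},
  {"dx":0,"dy":0.001,"dz":0,"wx":0,"wy":0,"wz":0,"gripper":0.0},
])

```text
time_s: 39.3
position: [0.6606, -0.0067, 0.0361]
eef_rot: [-0.121, -2.158, 2.17]
ft_force: [-0.3, -8.0, -2.0]
gripper_width: 0.0118
```

```bash
python3 -c "
from h import *
need(.6606,-.0053,.036,-96.5)
o=ctrl.get_obs();print(J(o['position']));im,C=wcap('w38');crop(np.clip(im.astype(float)*1.6,0,255).astype(np.uint8),205,215,325,320,'w38c',6)
im=cap('scene','s38');crop(im,210,130,370,280,'s38c',4)"
```

```text
t 39.3 p [ 0.6606 -0.0067  0.0361] x [-0.994  0.111 -0.   ] y [-0.    -0.005 -1.   ] z [-0.111 -0.994  0.005] jawang -96.39 w 0.0118 F [-0.29 -8.   -2.04] q [-0.05  0.42  1.8  -0.01  0.92  1.64]
shift [-0.      0.0014 -0.0001] rot [ 0.3  -0.02 -0.11]
[[ 0.07364521 -0.02058834]]
```

View pics/w38c.png

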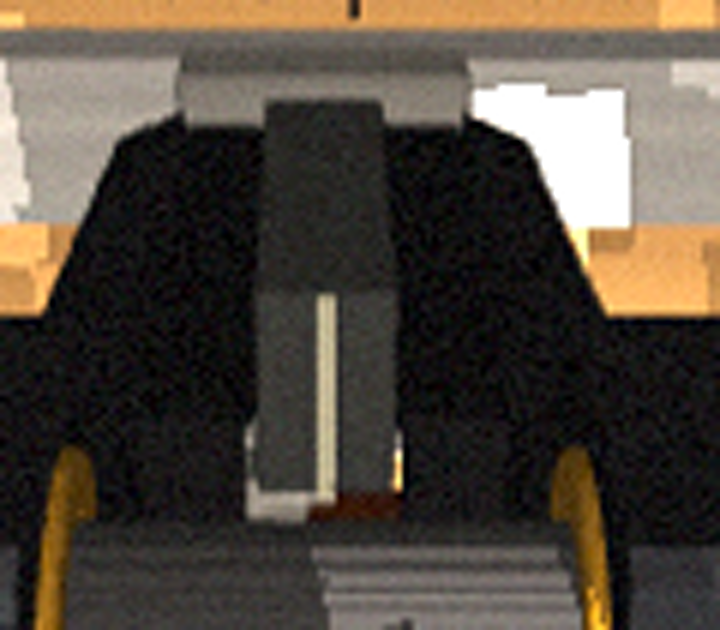

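View pics/s38c.png

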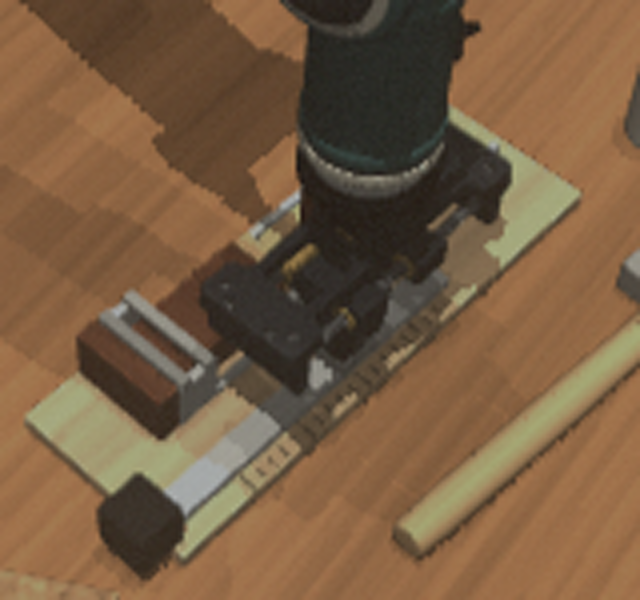

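Call:
play_rows([
  {"dx":0,"dy":0.003,"dz":0,"wx":0.3,"wy":0,"wz":0,"gripper":0.0},
  {"dx":0,"dy":0.0015,"dz":0,"wx":0,"wy":0,"wz":0,"gripper":0.0},
  {"dx":0,"dy":0.0015,"dz":0,"wx":0,"wy":0,"wz":0,"gripper":0.0},
])

```text
time_s: 39.7
position: [0.6607, -0.006, 0.036]
eef_rot: [-0.12, -2.155, 2.175]
ft_force: [-0.0, -7.1, -2.0]
gripper_width: 0.0117
```

Call:
play_rows([
  {"dx":0,"dy":0.0015,"dz":0,"wx":0,"wy":0,"wz":0,"gripper":0.0},
  {"dx":0,"dy":0.0015,"dz":0,"wx":0,"wy":0,"wz":0,"gripper":0.0},
  {"dx":0,"dy":0.0015,"dz":0,"wx":0,"wy":0,"wz":0,"gripper":0.0},
])

```text
time_s: 40.0
position: [0.6607, -0.0064, 0.0361]
eef_rot: [-0.121, -2.146, 2.185]
ft_force: [-0.3, -8.1, -2.6]
gripper_width: 0.0121
```

Call:
play_rows([
  {"dx":0,"dy":0.002,"dz":0,"wx":0.4,"wy":0,"wz":0,"gripper":0.0},
  {"dx":0,"dy":0.0017,"dz":0,"wx":0.4,"wy":0,"wz":0,"gripper":0.0},
  {"dx":0,"dy":0.0017,"dz":0,"wx":0.3,"wy":0,"wz":0,"gripper":0.0},
  {"dx":0,"dy":0.0017,"dz":0,"wx":0.3,"wy":0,"wz":0,"gripper":0.0},
])

```text
time_s: 40.4
position: [0.6608, -0.0056, 0.036]
eef_rot: [-0.119, -2.162, 2.17]
ft_force: [1.8, -8.2, -2.0]
gripper_width: 0.0118
```

Call:
play_rows([
  {"dx":0,"dy":0.0017,"dz":0,"wx":0.3,"wy":0,"wz":0,"gripper":0.0},
  {"dx":0,"dy":0.0017,"dz":0,"wx":0.3,"wy":0,"wz":0,"gripper":0.0},
  {"dx":0,"dy":0.0017,"dz":0,"wx":0.3,"wy":0,"wz":0,"gripper":0.0},
  {"dx":0,"dy":0.0017,"dz":0,"wx":0.3,"wy":0,"wz":0,"gripper":0.0},
])

```text
time_s: 40.8
position: [0.6607, -0.006, 0.036]
eef_rot: [-0.117, -2.172, 2.162]
ft_force: [-0.3, -8.2, -2.9]
gripper_width: 0.0118
```

```bash
python3 -c "
from h import *
need(.6606,-.0053,.036,-96.5)
o=ctrl.get_obs();print(J(o['position']));im,C=wcap('w39');crop(np.clip(im.astype(float)*1.6,0,255).astype(np.uint8),205,215,325,320,'w39c',6)"
```

```text
t 40.8 p [ 0.6607 -0.006   0.036 ] x [-0.994  0.107 -0.001] y [ 0.001  0.004 -1.   ] z [-0.107 -0.994 -0.005] jawang -96.14 w 0.0118 F [-0.3  -8.15 -2.91] q [-0.05  0.42  1.8   0.01  0.92  1.63]
shift [-0.0001  0.0007 -0.    ] rot [-0.25  0.07 -0.36]
[[ 0.0736013  -0.01994235]]
```

View pics/w39c.png

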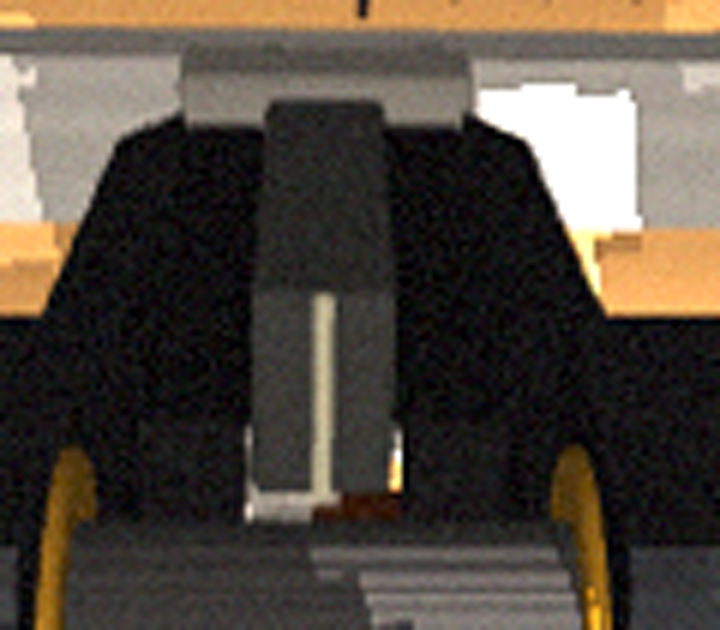

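Call:
play_rows([
  {"dx":-0.001,"dy":-0.01,"dz":0,"wx":0,"wy":0,"wz":0,"gripper":0.0},
  {"dx":-0.0014,"dy":-0.012,"dz":0,"wx":0,"wy":0,"wz":0,"gripper":0.0},
  {"dx":-0.0014,"dy":-0.012,"dz":0,"wx":0,"wy":0,"wz":0,"gripper":0.0},
  {"dx":-0.0014,"dy":-0.012,"dz":0,"wx":0,"wy":0,"wz":0,"gripper":0.0},
  {"dx":-0.0014,"dy":-0.012,"dz":0,"wx":0,"wy":0,"wz":0,"gripper":0.0},
  {"dx":-0.0014,"dy":-0.012,"dz":0,"wx":0,"wy":0,"wz":0,"gripper":0.0},
])

```text
time_s: 41.45
position: [0.652, -0.081, 0.036]
eef_rot: [-0.116, -2.166, 2.169]
ft_force: [0.8, -3.3, -1.4]
gripper_width: 0.0117
```

```bash
python3 -c "
from h import *
need(.6487,-.1096,.036,-96.5)"
```

```text
t 41.45 p [ 0.652 -0.081  0.036] x [-0.994  0.105 -0.001] y [ 0.001 -0.001 -1.   ] z [-0.105 -0.994  0.001] jawang -96.04 w 0.0117 F [ 0.76 -3.26 -1.38] q [-0.16  0.42  1.81 -0.    0.92  1.52]
shift [-0.0033 -0.0286 -0.    ] rot [ 0.08  0.06 -0.46]
```

Call:
play_rows([
  {"dx":-0.001,"dy":-0.01,"dz":0,"wx":0,"wy":0,"wz":-0.4,"gripper":0.0},
  {"dx":-0.001,"dy":-0.009,"dz":0,"wx":0,"wy":0,"wz":0,"gripper":0.0},
  {"dx":-0.0005,"dy":-0.004,"dz":0,"wx":0,"wy":0,"wz":0,"gripper":0.0},
  {"dx":0,"dy":-0.001,"dz":0,"wx":0,"wy":0,"wz":0,"gripper":0.0},
])

```text
time_s: 41.85
position: [0.6489, -0.1083, 0.036]
eef_rot: [-0.124, -2.162, 2.164]
ft_force: [-0.3, -2.0, -0.4]
gripper_width: 0.0118
```

```bash
python3 -c "
from h import *
need(.6487,-.1096,.036,-96.5)"
```

```text
t 41.85 p [ 0.6489 -0.1083  0.036 ] x [-0.993  0.114 -0.001] y [ 0.001 -0.001 -1.   ] z [-0.114 -0.993  0.001] jawang -96.54 w 0.0118 F [-0.3  -2.02 -0.4 ] q [-0.2   0.42  1.8  -0.    0.92  1.48]
shift [-0.0002 -0.0013 -0.    ] rot [0.05 0.04 0.04]
```

Call:
play_rows([
  {"dx":0,"dy":-0.001,"dz":0,"wx":0,"wy":0,"wz":0,"gripper":0.026},
  {"dx":0,"dy":0,"dz":0,"wx":0,"wy":0,"wz":0,"gripper":0.026},
  {"dx":0,"dy":0,"dz":0,"wx":0,"wy":0,"wz":0,"gripper":0.026},
  {"dx":0,"dy":0,"dz":0,"wx":0,"wy":0,"wz":0,"gripper":0.026},
  {"dx":0,"dy":0,"dz":0,"wx":0,"wy":0,"wz":0,"gripper":0.026},
])

```text
time_s: 42.35
position: [0.6505, -0.1061, 0.0374]
eef_rot: [-0.126, -2.167, 2.162]
ft_force: [-0.1, -0.4, -0.3]
gripper_width: 0.0261
```

```bash
python3 -c "
from h import *
need(.6487,-.1096,.036,-96.5);im,C=wcap('w40');im=cap('scene','s40');crop(im,210,130,370,280,'s40c',4)"
```

```text
t 42.35 p [ 0.6505 -0.1061  0.0374] x [-0.994  0.113 -0.003] y [ 0.003  0.002 -1.   ] z [-0.113 -0.994 -0.002] jawang -96.48 w 0.0261 F [-0.14 -0.38 -0.32] q [-0.2   0.42  1.8   0.    0.92  1.48]
shift [-0.0018 -0.0035 -0.0014] rot [-0.12  0.19 -0.02]
```

View pics/w40.png

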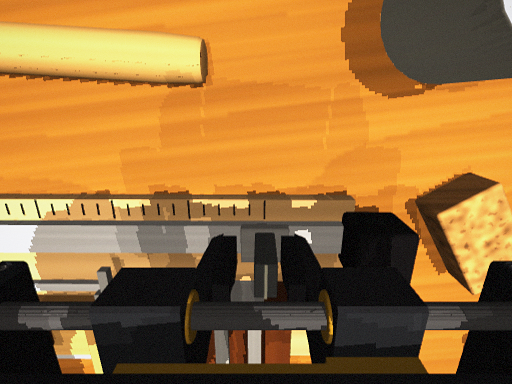

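View pics/s40c.png

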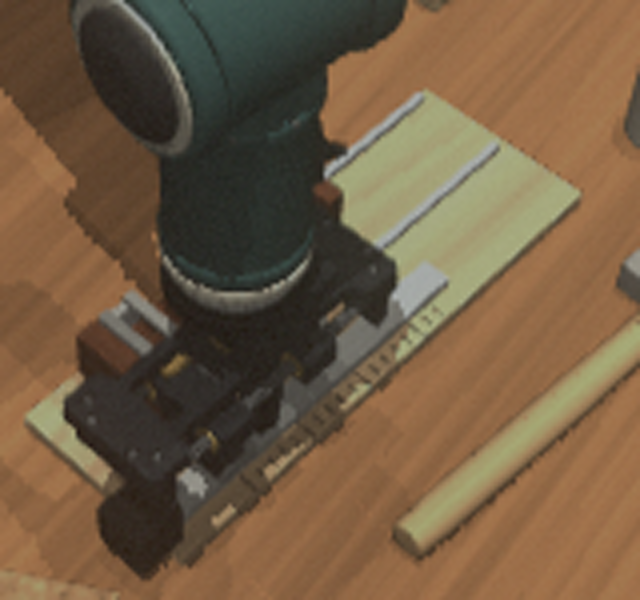

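Call:
play_rows([
  {"dx":-0.0015,"dy":-0.0035,"dz":-0.001,"wx":0,"wy":0.2,"wz":0,"gripper":0.026},
  {"dx":0,"dy":0,"dz":0,"wx":0,"wy":0,"wz":0,"gripper":0.026},
  {"dx":0,"dy":0,"dz":0,"wx":0,"wy":0,"wz":0,"gripper":0.0},
  {"dx":0,"dy":0,"dz":0,"wx":0,"wy":0,"wz":0,"gripper":0.0},
  {"dx":0,"dy":0,"dz":0,"wx":0,"wy":0,"wz":0,"gripper":0.0},
  {"dx":0,"dy":0,"dz":0,"wx":0,"wy":0,"wz":0,"gripper":0.0},
])

```text
time_s: 43.05
position: [0.6488, -0.1095, 0.0362]
eef_rot: [-0.122, -2.166, 2.16]
ft_force: [-0.6, 0.1, -0.7]
gripper_width: 0.0116
```

```bash
python3 -c "
from h import *
need(.6487,-.1096,.036,-96.5);im,C=wcap('w41')"
```

```text
t 43.05 p [ 0.6488 -0.1095  0.0362] x [-0.994  0.113  0.001] y [-0.001  0.003 -1.   ] z [-0.113 -0.994 -0.003] jawang -96.5 w 0.0116 F [-0.56  0.06 -0.66] q [-0.21  0.42  1.8   0.    0.92  1.48]
shift [-0.0001 -0.0001 -0.0002] rot [-0.16 -0.04 -0.  ]
```

View pics/w41.png

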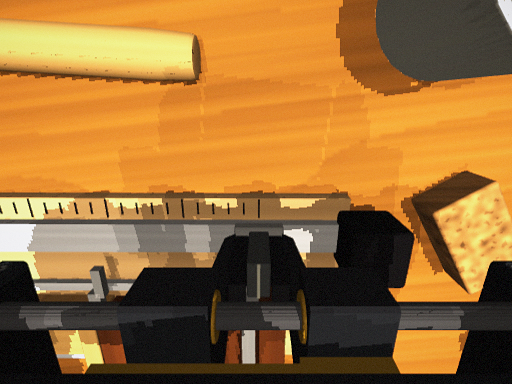

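Second reading.

Call:
play_rows([
  {"dx":0.001,"dy":0.01,"dz":0,"wx":0,"wy":0,"wz":0,"gripper":0.0},
  {"dx":0.0015,"dy":0.012,"dz":0,"wx":0.1,"wy":0,"wz":0,"gripper":0.0},
  {"dx":0.0015,"dy":0.012,"dz":0,"wx":0.2,"wy":0,"wz":0,"gripper":0.0},
  {"dx":0.0015,"dy":0.012,"dz":0,"wx":0.2,"wy":0,"wz":0,"gripper":0.0},
  {"dx":0.0015,"dy":0.012,"dz":0,"wx":0.2,"wy":0,"wz":0,"gripper":0.0},
  {"dx":0.0015,"dy":0.012,"dz":0,"wx":0.2,"wy":0,"wz":0,"gripper":0.0},
  {"dx":0.0015,"dy":0.012,"dz":0,"wx":0.2,"wy":0,"wz":0,"gripper":0.0},
  {"dx":0.001,"dy":0.01,"dz":0,"wx":0.2,"wy":0,"wz":0,"gripper":0.0},
  {"dx":0.001,"dy":0.01,"dz":0,"wx":0.3,"wy":0,"wz":0,"gripper":0.0},
  {"dx":0.001,"dy":0.008,"dz":0,"wx":0.3,"wy":0,"wz":0,"gripper":0.0},
])

```text
time_s: 44.1
position: [0.6602, -0.011, 0.0362]
eef_rot: [-0.112, -2.172, 2.155]
ft_force: [-0.6, -9.1, 0.5]
gripper_width: 0.0117
```

```bash
python3 -c "
from h import *
need(.6607,-.0057,.036,-96.5)
o=ctrl.get_obs();print(J(o['position']))"
```

```text
t 44.1 p [ 0.6602 -0.011   0.0362] x [-0.994  0.108  0.005] y [-0.004  0.008 -1.   ] z [-0.108 -0.994 -0.008] jawang -96.2 w 0.0117 F [-0.59 -9.06  0.49] q [-0.06  0.42  1.79  0.01  0.93  1.61]
shift [ 0.0005  0.0053 -0.0002] rot [-0.46 -0.22 -0.31]
[[ 0.07372779 -0.02494562]]
```

Call:
play_rows([
  {"dx":0.0005,"dy":0.006,"dz":0,"wx":0,"wy":0,"wz":0,"gripper":0.0},
  {"dx":0,"dy":0.002,"dz":0,"wx":0,"wy":0,"wz":0,"gripper":0.0},
  {"dx":0,"dy":0.0018,"dz":0,"wx":0.1,"wy":0,"wz":0,"gripper":0.0},
  {"dx":0,"dy":0.0017,"dz":0,"wx":0.2,"wy":0,"wz":0,"gripper":0.0},
])

```text
time_s: 44.5
position: [0.6608, -0.0054, 0.0362]
eef_rot: [-0.11, -2.166, 2.166]
ft_force: [-0.3, -8.9, -0.7]
gripper_width: 0.0116
```

```bash
python3 -c "
from h import *
need(.6607,-.0057,.036,-96.5)
o=ctrl.get_obs();print(J(o['position']));im,C=wcap('w42');crop(np.clip(im.astype(float)*1.6,0,255).astype(np.uint8),205,215,325,320,'w42c',6)"
```

```text
t 44.5 p [ 0.6608 -0.0054  0.0362] x [-0.994  0.105  0.003] y [-0.003  0.    -1.   ] z [-0.105 -0.994  0.   ] jawang -96.03 w 0.0116 F [-0.28 -8.95 -0.68] q [-0.05  0.42  1.79 -0.    0.93  1.63]
shift [-0.0001 -0.0003 -0.0002] rot [-0.   -0.19 -0.47]
[[ 0.07369516 -0.01931151]]
```

View pics/w42c.png

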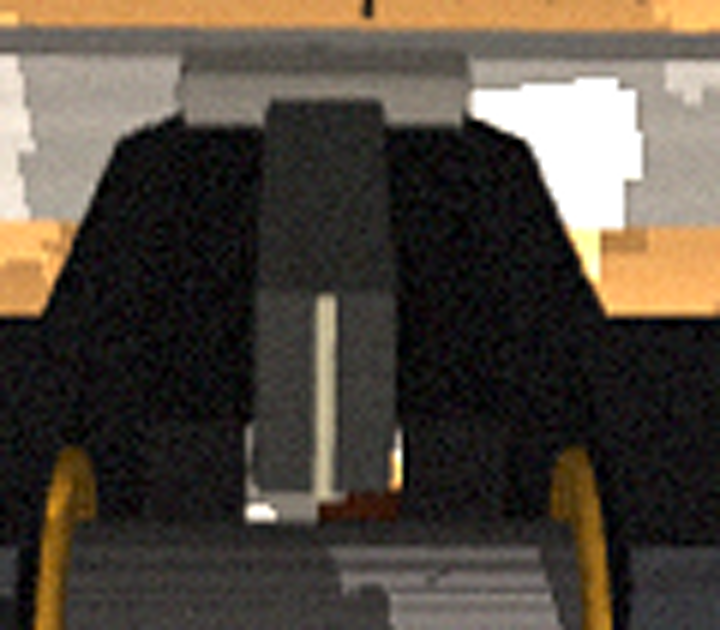

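Line at ≈(323,490) sits over the face/block boundary at ≈(318,505): level. Hold.

Call:
play_rows([
  {"dx":0,"dy":0.0016,"dz":0,"wx":0.2,"wy":0,"wz":-0.2,"gripper":0.0},
  {"dx":0,"dy":0.0016,"dz":0,"wx":0.2,"wy":0,"wz":0,"gripper":0.0},
  {"dx":0,"dy":0.0016,"dz":0,"wx":0.2,"wy":0,"wz":0,"gripper":0.0},
  {"dx":0,"dy":0.0016,"dz":0,"wx":0.2,"wy":0,"wz":0,"gripper":0.0},
  {"dx":0,"dy":0.0016,"dz":0,"wx":0.2,"wy":0,"wz":0,"gripper":0.0},
])

```text
time_s: 45.05
position: [0.6608, -0.0062, 0.0362]
eef_rot: [-0.113, -2.167, 2.163]
ft_force: [-0.2, -7.4, -0.5]
gripper_width: 0.0118
```

Call:
play_rows([
  {"dx":0,"dy":0.0016,"dz":0,"wx":0.2,"wy":0,"wz":0,"gripper":0.0},
  {"dx":0,"dy":0.0016,"dz":0,"wx":0.2,"wy":0,"wz":0,"gripper":0.0},
  {"dx":0,"dy":0.0016,"dz":0,"wx":0.2,"wy":0,"wz":0,"gripper":0.0},
  {"dx":0,"dy":0.0016,"dz":0,"wx":0.2,"wy":0,"wz":0,"gripper":0.0},
  {"dx":0,"dy":0.0016,"dz":0,"wx":0.2,"wy":0,"wz":0,"gripper":0.0},
])

```text
time_s: 45.55
position: [0.6607, -0.0072, 0.0362]
eef_rot: [-0.111, -2.169, 2.162]
ft_force: [-0.0, -8.2, -0.0]
gripper_width: 0.0116
```

Call:
play_rows([
  {"dx":0,"dy":0.0016,"dz":0,"wx":0.1,"wy":0,"wz":0,"gripper":0.0},
  {"dx":0,"dy":0.0016,"dz":0,"wx":0.1,"wy":0,"wz":0,"gripper":0.0},
  {"dx":0,"dy":0.0016,"dz":0,"wx":0.1,"wy":0,"wz":0,"gripper":0.0},
  {"dx":0,"dy":0.0016,"dz":0,"wx":0.1,"wy":0,"wz":0,"gripper":0.0},
])

```text
time_s: 45.95
position: [0.6606, -0.0079, 0.0362]
eef_rot: [-0.111, -2.164, 2.168]
ft_force: [0.3, -8.6, -0.2]
gripper_width: 0.0117
```

Call:
play_rows([
  {"dx":-0.001,"dy":-0.01,"dz":0,"wx":0,"wy":0,"wz":0,"gripper":0.0},
  {"dx":-0.0014,"dy":-0.012,"dz":0,"wx":0,"wy":0,"wz":0,"gripper":0.0},
  {"dx":-0.0014,"dy":-0.012,"dz":0,"wx":0,"wy":0,"wz":0,"gripper":0.0},
  {"dx":-0.0014,"dy":-0.012,"dz":0,"wx":0,"wy":0,"wz":0,"gripper":0.0},
  {"dx":-0.0014,"dy":-0.012,"dz":0,"wx":0,"wy":0,"wz":0,"gripper":0.0},
  {"dx":-0.0014,"dy":-0.012,"dz":0,"wx":0,"wy":0,"wz":0,"gripper":0.0},
  {"dx":-0.001,"dy":-0.01,"dz":0,"wx":0,"wy":0,"wz":0,"gripper":0.0},
  {"dx":-0.001,"dy":-0.008,"dz":0,"wx":0,"wy":0,"wz":0,"gripper":0.0},
])

```text
time_s: 46.75
position: [0.6497, -0.1021, 0.0363]
eef_rot: [-0.112, -2.16, 2.172]
ft_force: [-0.5, -1.9, -1.6]
gripper_width: 0.0114
```

```bash
python3 -c "
from h import *
need(.6487,-.1096,.036,-96.5)"
```

```text
t 46.75 p [ 0.6497 -0.1021  0.0363] x [-0.994  0.105  0.002] y [-0.003 -0.005 -1.   ] z [-0.105 -0.994  0.005] jawang -96.05 w 0.0114 F [-0.53 -1.91 -1.57] q [-0.19  0.42  1.8  -0.01  0.92  1.49]
shift [-0.001  -0.0075 -0.0003] rot [ 0.29 -0.17 -0.44]
```

Call:
play_rows([
  {"dx":-0.001,"dy":-0.006,"dz":0,"wx":0.3,"wy":0,"wz":-0.4,"gripper":0.0},
  {"dx":0,"dy":-0.001,"dz":0,"wx":0,"wy":0,"wz":0,"gripper":0.0},
  {"dx":0,"dy":-0.001,"dz":0,"wx":0,"wy":0,"wz":0,"gripper":0.0},
  {"dx":0,"dy":0,"dz":0,"wx":0,"wy":0,"wz":0,"gripper":0.026},
  {"dx":0,"dy":0,"dz":0,"wx":0,"wy":0,"wz":0,"gripper":0.026},
  {"dx":0,"dy":0,"dz":0,"wx":0,"wy":0,"wz":0,"gripper":0.026},
  {"dx":0,"dy":0,"dz":0,"wx":0,"wy":0,"wz":0,"gripper":0.026},
])

```text
time_s: 47.45
position: [0.6488, -0.1083, 0.0362]
eef_rot: [-0.117, -2.166, 2.159]
ft_force: [0.2, 0.5, -0.1]
gripper_width: 0.0262
```

```bash
python3 -c "
from h import *
need(.6487,-.1096,.036,-96.5)"
```

```text
t 47.45 p [ 0.6488 -0.1083  0.0362] x [-0.994  0.111  0.003] y [-0.003  0.003 -1.   ] z [-0.111 -0.994 -0.003] jawang -96.37 w 0.0262 F [ 0.17  0.51 -0.1 ] q [-0.2   0.42  1.8   0.    0.93  1.48]
shift [-0.0001 -0.0013 -0.0002] rot [-0.19 -0.17 -0.13]
```

Rise slowly and back off for the final look.

Call:
play_rows([
  {"dx":0,"dy":-0.001,"dz":0.015,"wx":0,"wy":0,"wz":0,"gripper":0.026},
  {"dx":0,"dy":0,"dz":0.02,"wx":0,"wy":0,"wz":0,"gripper":0.026},
  {"dx":0,"dy":0,"dz":0.04,"wx":0,"wy":0,"wz":0,"gripper":0.026},
  {"dx":0,"dy":0,"dz":0.05,"wx":0,"wy":0,"wz":0,"gripper":0.026},
  {"dx":-0.02,"dy":0.01,"dz":0.05,"wx":0,"wy":0,"wz":0,"gripper":0.026},
  {"dx":-0.03,"dy":0.03,"dz":0.02,"wx":0,"wy":0,"wz":0,"gripper":0.026},
  {"dx":-0.03,"dy":0.03,"dz":0.02,"wx":0,"wy":0,"wz":0,"gripper":0.026},
  {"dx":0,"dy":0.03,"dz":0.01,"wx":0,"wy":0,"wz":0,"gripper":0.026},
  {"dx":0,"dy":0,"dz":0,"wx":0,"wy":0,"wz":0,"gripper":0.026},
  {"dx":0,"dy":0,"dz":0,"wx":0,"wy":0,"wz":0,"gripper":0.026},
])

```text
time_s: 48.45
position: [0.5668, -0.0085, 0.2759]
eef_rot: [-0.13, -2.17, 2.164]
ft_force: [-0.3, -0.2, -0.3]
gripper_width: 0.0261
```

```bash
python3 -c "
from h import *
tool();im,C=wcap('w43');crop(np.clip(im.astype(float)*1.5,0,255).astype(np.uint8),90,70,410,230,'w43c',2.4);cap('top','t43');s=cap('scene','s43')"
```

```text
t 48.45 p [ 0.5668 -0.0085  0.2759] x [-0.994  0.112 -0.007] y [ 0.008  0.002 -1.   ] z [-0.112 -0.994 -0.003] jawang -96.42 w 0.0261 F [-0.25 -0.17 -0.31] q [-0.06  0.03  1.8   0.    1.3   1.62]
```

View pics/w43.png

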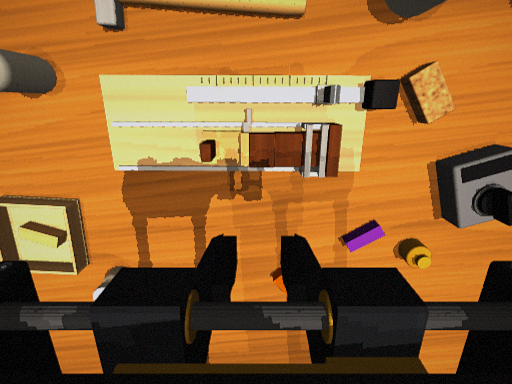

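View pics/w43c.png

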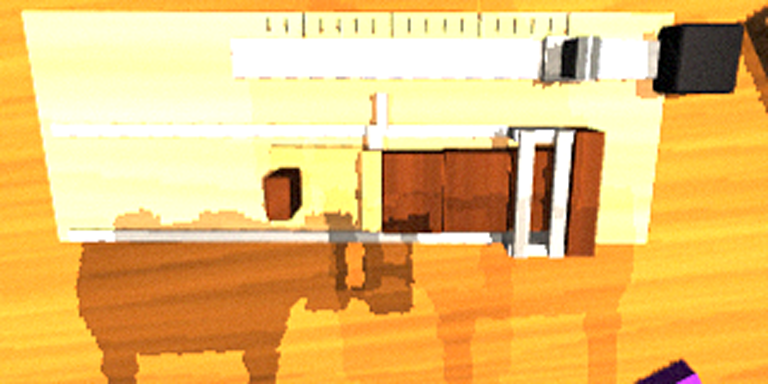

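View pics/s43.png

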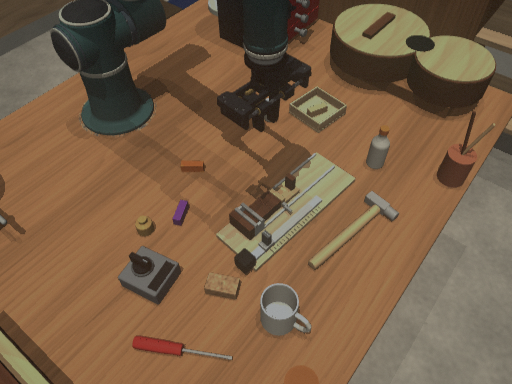

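```bash
python3 -c "
from h import *
C=pickle.load(open('w43.pkl','rb'))
f=lambda u,v,z:J(unp('wrist',u/2.4+90,v/2.4+70,z,C)).round(4)
print('tab',f(592,58,.065),'face',f(382,200,.041),'stop',f(570,200,.053),'seam',f(444,200,.04))
print(ctrl.finish_job());tool()"
```

```text
tab [[ 0.072  -0.1262]] face [[-0.004  -0.0197]] stop [[-0.0016 -0.1239]] seam [[-0.0041 -0.0552]]
the job is handed in; nothing more can be done
None
the job is handed in; nothing more can be done
```

The job is done and handed in after about 48 s, with every step carried out in order; the hand-in reported no verdict.

**What I did**
- **Zeroing:** I twisted the knob about 75° (past its 69° stop; the torque rose sharply), turned it back and let it go. The slide stayed home.
- **Offcut:** it is in the scrap tray.
- **Blocks:** three dark blocks were on the bench (32, 38 and 35 mm thick). All three stand in the trough. I pushed them under the bridge until the force jumped to about 20 N.
- **Readings:** I drew the slide out about 105 mm twice, holding it there for about 1.5 s each time, and brought it home after each. In the second hold it crept about 2.5 mm, which I reckon is still within the 5 mm limit.

**Last checks**
- **Final pictures:** the pusher face was 104 mm from the stop, against 105 mm of blocks, and I saw no gaps in the row outside the bridge. The slide tab was within about 2 mm of the stop line, and the knob was back at rest. The offcut was in the tray, and the other things looked unmoved.
- **Line against pointer:** the gripper hid the pointer during both holds. I judged level by the arm's position, and by the white line standing over the joint between pusher and row.
- **One measurement that disagreed:** measured from two views, the offcut's top came out at 28–29 mm, where the text gives 36 mm. The two views were close together, and it was gripped and moved without trouble.

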